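Remix the settled feed bottles and load the carrier

ROBOT

A 6-joint arm with a two-finger parallel gripper is mounted at the origin on the work surface. World frame = base frame: x ahead of the robot, y to its left, z up, the work surface at z = 0. Lengths are in m, angles in rad, forces in N, time in s.
With the tool pointing down it reaches from about 0.325 to 0.775 m from the base axis. Payload 9.3 kg.
Tool frame: the origin (TCP) lies midway between the tips of the shut fingers; the grasp point (between the pads) lies 19 mm behind it; z points along the fingers, y is the line along which they close (so a half turn about z gives the same grasp; the last joint's range is limited). The gripper opens to 85 mm and grips with 20 to 120 N. Pads are 22 mm wide; open, the fingers measure 114 mm over their backs; the gripper's body (76 mm by 85 mm) begins 54 mm behind the grasp point. The pads swing forward as they close: fully open they stand 13 mm farther back than shut.
Start: joints at [-1.497, 0.259, 0.021, 1.334, 0, 1.418], TCP at [0.124, -0.536, 0.231] pointing down, gripper open.
Joint ranges: [-3.04, 3.04], [-0.91, 1.82], [-1.04, 1.36], [-1.92, 1.95], [-1.52, 1.45], [-3.14, 3.14]. Speed limits (rad/s): [2.22, 2.22, 2.79, 3.14, 3.14, 3.14].

INTERFACE

Orientations are given as a unit quaternion [x, y, z, w].
In Python, from cell import readout, imaging, manip gives the robot as it stands.
- The arm moves only by the tool play_rows, never from a script. Its argument "rows" is one flat list of numbers, 4 for each row, row after row: the shift along the world's x, y, z in m, then the turn about the world's z in rad. A call has 1 to 10 rows; each row shifts and turns the commanded pose from where the row before left it; what a row does not reach is not made up. A row lasts 1/12 s, in which the tool goes at most 41.7 mm and 7.16 degrees, less where a joint would pass 70% of its speed; a pose out of reach is approached as far as the arm can. A call with a gripper value outside its range is refused whole. "fingers" is the opening, from 0 (shut) to 1 (fully open), set as the call begins (left out, the last holds). The fingers move at their own pace and stop on an object; "squeeze" is the grip in N (left out, the last holds). Time passes only in rows, so rows that do not move let the fingers close. It gives the time, the measured TCP pose, the force, the opening and the grip force at its end, in the units of the state.
- readout.state(): the state, without advancing time (a new reading comes with each control period).
- imaging.get_image(name): name is "scene" or "side" or "wrist"; returns (picture, depth): 400x640x3 uint8, red, green, blue; 400x640 float32, m along the optical axis (not along the pixel's ray), 0 where there is no reading.
- imaging.calibration(name): a dict with "fx", "fy", "cx", "cy" (pixels), "T" (4x4, takes a point from camera to world coordinates); the wrist camera has in their place "tool_from_camera" (4x4, takes a point from camera to tool coordinates, whose origin is the TCP and whose axes are the flange's). Camera axes: x right, y up, looking along -z (the intrinsics and any distortion apply to the point x, -y, -z); pixel columns grow to the right and rows downward; lengths in m; the calibration is good to about 2 mm. A picture is of the moment at which its call begins: read the wrist's pose just before it. calibration takes no time and is no camera call.
- manip.finish_job(): hands the job in; it is judged then, once.
The state is a dict: "t": time; "qpos": joint angles; "joint_vel": joint speeds; "tau": joint torques, N m; "position": TCP position; "orientation": TCP orientation; "force": force on the tool from outside, world axes, zero at the start; "ft_torque": the same for the moment, N m; "opening": finger opening in m; "gripper_force": force on a finger pad.
Only numpy, scipy, OpenCV 4.12 (cv2) and the standard library are available. Lean on these libraries where they do the work, as an engineer would, in place of code of your own. Each camera call takes 0.05 s, during which the arm holds its last target. There are 200 camera calls.

TASK

Get the feed carrier ready for the round of the seedlings: first lift the reel of plant tie off the carrier's post and lay it flat in the empty black seed tray. Then remix the settled feed: take the bottles that are there in order of size, the largest first, turn each one upside down in the air, neck pointing well down, hold it like that for about two seconds, and stand it upright in the carrier before taking the next. Let go of everything, and leave the pots, labels and dibber where they are.

Things in the scene. Friction and masses are not known exactly. Their poses are not given: they have to be found in the camera images.
- carrier: mid-grey plastic carrier tray fixed to the bench, 170 (x) by 250 (y) mm outside, walls 5 mm thick and 22 mm high, floor 5 mm thick; a plain steel post 14 mm in diameter stands at its centre, its top 93 mm above the bench. Origin: centre of its underside, on the bench; z up. At the start the reel sits on the post.
- reel: loose reel of brown plant tie, 0.15 to 0.3 kg: drum 118 mm in diameter, 38 mm high, and on top a wooden hub tube to grip, 34 mm in diameter, from 38 to 72 mm above the underside; a 24 mm hole right through. Starts on the carrier's floor, the post through it. Origin: centre of its underside; z: its axis, up at the start.
- seedtray: black shallow square seed tray fixed to the bench, 165 by 165 mm outside, walls 5 mm thick and 22 mm high, floor 5 mm thick; empty. Origin: centre of its underside, on the bench; z up.
- large: the largest of the feed bottles (may be absent): closed amber bottle, paper label, black cap, about 0.34 kg, 64 mm in diameter, 135 mm high overall; the straight round body goes from 0 to 92 mm, the cap is 32 mm in diameter and takes the top 22 mm. Bottom-heavy; stands loose and upright on the bench at the start. Origin: centre of its underside; z points to the cap.
- medium: the middle-sized of the feed bottles (may be absent): closed amber bottle, paper label, black cap, about 0.27 kg, 58 mm in diameter, 115 mm high overall; the straight round body goes from 0 to 78 mm, the cap is 32 mm in diameter and takes the top 22 mm. Bottom-heavy; stands loose and upright on the bench at the start. Origin: centre of its underside; z points to the cap.
- small: the smallest of the feed bottles (may be absent): closed amber bottle, paper label, black cap, about 0.18 kg, 52 mm in diameter, 95 mm high overall; the straight round body goes from 0 to 65 mm, the cap is 32 mm in diameter and takes the top 22 mm. Bottom-heavy; stands loose and upright on the bench at the start. Origin: centre of its underside; z points to the cap.
- pot_brown: loose brown plant pot, 80 mm across, 65 mm high, a bystander; origin under its centre
- pot_black: loose black plant pot, 84 mm across, 70 mm high, a bystander; origin under its centre
- pot_seedling: loose grey pot with a seedling, 84 mm across, pot 70 mm high, leaves to 110 mm, a bystander; origin under its centre
- labels: loose flat bundle of white plant labels, 100 x 26 x 10 mm, a bystander; origin under its centre, long along x
- dibber: loose wooden dibber lying flat, 170 mm long, 21 mm thick, cross handle 70 mm wide, a bystander; origin on the bench under its shaft, point to +x
Things that resemble listed ones, but are neither listed nor needed, are in the scene too. Leave any blue look-alike of the medium alone.

How it is judged:
By the outcome, as a careful person would: the job done as asked, in the order asked, and still so for the second after the job is handed in, with the robot touching nothing.
Of large, medium, small only 2 to 3 are there at a start; the rules pass over those that are not, and their reading is None.
At some moment in a run one of large, medium, small may be knocked a few centimetres aside while the robot is not near it.
It also fails if it takes over 210 s, if anything falls off the work surface, if the arm or the gripper's body presses on something with over 40 N, if the wrist force passes 120 N, or if a joint passes its speed limit or range.

## Working session

There is one attempt and no reset: what is moved stays moved. The work goes in short steps, Python scripts to look and compute and a tool call to move; the robot and the scene stay as the last step left them, time stands still between calls to the robot, and variables do not carry over. Pictures are saved under pics/ and viewed, at most 14 in all, crops included, and the job is handed in when it is done.

Besides the shell and the picture viewer there is one more tool, called after "Call:" in YAML: its name, and indented under it one key for each argument. play_rows: Moves the arm, as the interface text tells. Its arguments: {"type":"object","properties":{"rows":{"type":"array","items":{"type":"number"}},"fingers":{"type":"number"},"squeeze":{"type":"number"}},"required":["rows"]}

```bash
ls -la; mkdir -p pics
cat > h.py <<'E'
import numpy as np, cv2
from cell import readout, imaging, manip
def grab(n,f):
    p,d=imaging.get_image(n); cv2.imwrite(f'pics/{f}.png',p[:,:,::-1]); np.savez(f'pics/{f}.npz',p=p,d=d); return p,d
def pts(n,d,T=None):
    c=imaging.calibration(n)
    T=c['T'] if T is None else T
    v,u=np.mgrid[:400,:640]
    P=np.stack([(u-c['cx'])/c['fx']*d,-(v-c['cy'])/c['fy']*d,-d],-1)
    return P@np.array(T)[:3,:3].T+np.array(T)[:3,3]
E
python3 - <<'E'
from h import *
for n in('scene','side'):
    grab(n,n+'0'); c=imaging.calibration(n); print({k:np.round(np.array(v),3).tolist() for k,v in c.items()})
s=readout.state(); print(s)
c=imaging.calibration('wrist');print({k:np.round(np.array(v),3).tolist() for k,v in c.items()})
E
```

```text
total 12
drwxr-xr-x  3 agent agent 4096 Nov 30 06:39 .
drwxr-xr-x 23 root  root  4096 Nov 30 06:39 ..
drwxr-xr-x  2 agent agent 4096 Nov 30 06:39 pics
{'fx': 477.911, 'fy': 477.911, 'cx': 324.115, 'cy': 201.542, 'T': [[-0.619, -0.526, 0.583, 1.236], [0.786, -0.404, 0.468, 0.602], [-0.011, 0.748, 0.664, 0.888], [0.0, 0.0, 0.0, 1.0]]}
{'fx': 426.967, 'fy': 426.967, 'cx': 326.641, 'cy': 195.741, 'T': [[-0.859, 0.392, -0.329, 0.08], [-0.512, -0.639, 0.574, 0.752], [0.014, 0.662, 0.75, 1.016], [0.0, 0.0, 0.0, 1.0]]}
{'t': 0.1, 'qpos': array([-1.49659329e+00,  2.59128932e-01,  2.08480436e-02,  1.33371086e+00,
       -1.53524924e-05,  1.41819898e+00]), 'joint_vel': array([-0.00081642, -0.00146198,  0.00261269,  0.00029909, -0.00011112,
        0.00118361]), 'tau': array([ 4.04650869e-03, -5.56694698e+01,  3.45069587e+01,  1.16400956e-02,
       -2.19685289e-04,  1.13013769e-06]), 'position': array([ 0.12364702, -0.53566219,  0.2307345 ]), 'orientation': array([ 9.93576908e-01,  1.13157285e-01,  1.57521686e-05, -5.97551348e-04]), 'force': array([ 0.39736127, -0.36544081,  0.49263068]), 'ft_torque': array([ 0.00790857, -0.01315372, -0.01806956]), 'gripper_force': 0.0, 'opening': 0.0854519458995997}
{'fx': 351.263, 'fy': 351.263, 'cx': 316.351, 'cy': 201.494, 'tool_from_camera': [[0.0, 0.946, 0.325, 0.085], [1.0, 0.0, -0.001, 0.0], [-0.001, 0.325, -0.946, -0.142], [0.0, 0.0, 0.0, 1.0]]}
```

View pics/scene0.png

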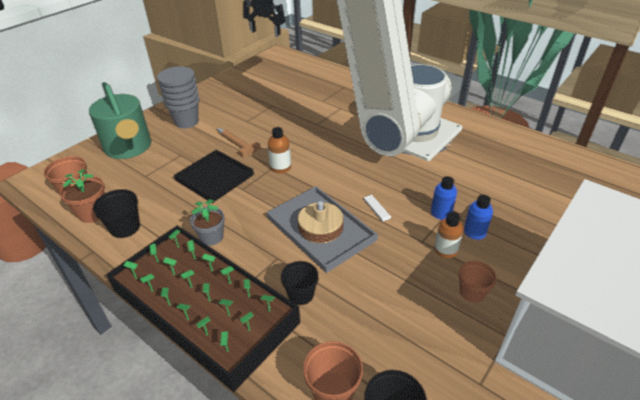

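View pics/side0.png

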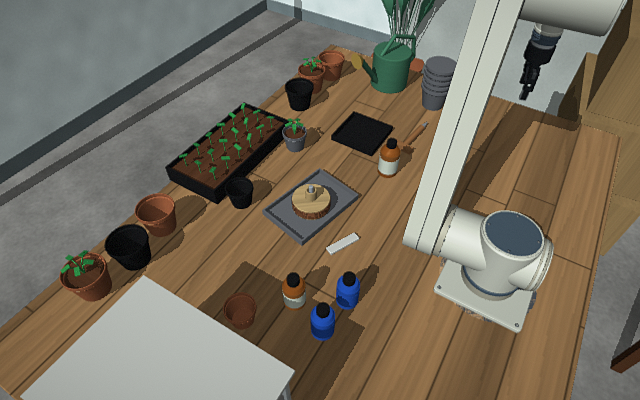

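Scene view: amber bottles at (279,152) and (449,236), with blue look-alikes at (444,200) and (478,218). The reel and carrier are at (320,222), the black tray at (214,175), the labels at (377,208) and the dibber at (240,140). The side view agrees: ambers at (389,158) and (293,290), reel (311,200), tray (362,132).

Run:
```python
from h import *
for n in('scene','side'):
    z=np.load(f'pics/{n}0.npz'); p,d=z['p'].astype(int),z['d']; W=pts(n,d)
    hsv=cv2.cvtColor(p.astype(np.uint8),cv2.COLOR_RGB2HSV)
    ok=(d>0)&(W[...,2]>-.02)&(W[...,2]<.16)&(np.hypot(W[...,0],W[...,1])<.95)
    caps=ok&(p.max(-1)<45)&(W[...,2]>.072)
    blue=ok&(hsv[...,0]>105)&(hsv[...,0]<130)&(hsv[...,1]>150)&(W[...,2]>.01)
    amber=ok&(hsv[...,0]<15)&(hsv[...,1]>160)&(W[...,2]>.02)&(p[...,0]>90)
    grey=ok&(hsv[...,1]<45)&(p.max(-1)>60)&(p.max(-1)<150)&(W[...,2]<.03)&(W[...,2]>-.01)
    black=ok&(p.max(-1)<45)&(W[...,2]<.03)
    white=ok&(p.min(-1)>170)&(W[...,2]<.02)
    high=ok&(W[...,2]>.03)
    for nm,m in dict(caps=caps,blue=blue,amber=amber,grey=grey,black=black,white=white,high=high).items():
        k,l,st,c=cv2.connectedComponentsWithStats(m.astype(np.uint8))
        for i in range(1,k):
            if st[i,4]>40:
                q=W[l==i]; print(n,nm,c[i].astype(int),st[i,4],'lo',np.percentile(q,2,0).round(3),'hi',np.percentile(q,98,0).round(3))
```

```text
scene caps [276 132] 66 lo [ 0.406 -0.236  0.12 ] hi [ 0.428 -0.211  0.139]
scene caps [446 182] 90 lo [0.29  0.246 0.101] hi [0.315 0.269 0.119]
scene caps [125 203] 238 lo [ 0.808 -0.428  0.073] hi [ 0.887 -0.324  0.092]
scene caps [482 201] 105 lo [0.305 0.349 0.1  ] hi [0.327 0.372 0.119]
scene caps [452 218] 121 lo [0.403 0.318 0.099] hi [0.428 0.342 0.119]
scene caps [399 379] 346 lo [0.808 0.4   0.072] hi [0.857 0.478 0.091]
scene blue [443 200] 569 lo [0.297 0.236 0.014] hi [0.328 0.283 0.096]
scene blue [477 220] 657 lo [0.31  0.338 0.013] hi [0.34  0.386 0.096]
scene amber [283 141] 54 lo [ 0.398 -0.218  0.094] hi [ 0.428 -0.198  0.112]
scene amber [273 142] 75 lo [ 0.424 -0.243  0.093] hi [ 0.441 -0.21   0.113]
scene amber [451 228] 189 lo [0.404 0.308 0.079] hi [0.44  0.354 0.096]
scene grey [564  53] 57 lo [-0.906  0.187 -0.01 ] hi [-0.874  0.218  0.029]
scene grey [186 123] 142 lo [ 0.402 -0.67   0.002] hi [ 0.462 -0.613  0.029]
scene grey [322 230] 3423 lo [ 0.449 -0.094  0.003] hi [0.649 0.168 0.025]
scene grey [211 239] 134 lo [ 0.73  -0.176  0.003] hi [ 0.775 -0.136
[... 4678 characters left out ...]
389 155] 549 lo [ 0.381 -0.238  0.033] hi [ 0.439 -0.195  0.135]
side high [310 198] 964 lo [ 0.492 -0.015  0.032] hi [0.598 0.092 0.083]
side high [163 215] 549 lo [0.827 0.28  0.032] hi [0.903 0.38  0.091]
side high [141 249] 324 lo [0.806 0.401 0.033] hi [0.858 0.48  0.091]
side high [475 266] 3106 lo [-0.092  0.045  0.038] hi [0.223 0.091 0.159]
side high [347 287] 623 lo [0.27  0.241 0.033] hi [0.322 0.285 0.116]
side high [293 288] 626 lo [0.384 0.311 0.034] hi [0.434 0.357 0.116]
side high [238 306] 544 lo [0.458 0.402 0.031] hi [0.534 0.478 0.067]
side high [322 318] 668 lo [0.282 0.341 0.033] hi [0.333 0.388 0.116]
side high [286 394] 78 lo [0.27  0.551 0.087] hi [0.271 0.577 0.159]
```

Call:
play_rows:
  rows: [0,0,0.04,0,0,0,0.04,0,0,0,0.04,0,0.01,-0.04,0,0,0.01,-0.04,0,0,0.01,-0.04,0,0,0.01,-0.04,0,0,0.01,-0.04,0,0,0.01,-0.04,0,0,0.01,-0.04,0,0]

```text
t: 0.93
position: [0.1839, -0.7775, 0.323]
orientation: [0.993, 0.113, 0.001, 0.023]
force: [0.8, -0.9, -0.0]
opening: 0.0854
gripper_force: 0.0
```

Call:
play_rows:
  rows: [0.01,-0.04,0,0,0.01,-0.04,0,0,0.01,-0.04,0,0,0.01,-0.04,0,0,0.01,-0.04,0,0,0.01,-0.04,0,0,0.01,-0.04,0,0]

```text
t: 1.52
position: [0.1974, -0.8219, 0.273]
orientation: [0.993, 0.113, 0.012, 0.027]
force: [0.4, -0.1, 0.5]
opening: 0.0854
gripper_force: 0.0
```

```bash
python3 -c "
from h import *
s=readout.state();print(s['qpos'].round(3),s['position'],s['orientation'])"
```

```text
[-1.442  0.933  1.364  1.948  0.022  1.473] [ 0.19741891 -0.82187635  0.27302084] [0.99311385 0.11349403 0.01154499 0.02665899]
```

Call:
play_rows:
  rows: [-0.01,0.04,0,0,-0.01,0.04,0,0,-0.01,0.04,0,0,-0.01,0.04,0,0,-0.01,0.04,0,0,0,0,0,0]

```text
t: 2.02
position: [0.1635, -0.6864, 0.2761]
orientation: [0.993, 0.114, 0.011, 0.02]
force: [-0.1, 1.4, -2.0]
opening: 0.0857
gripper_force: 0.0
```

```bash
python3 -c "
from h import *
s=readout.state();print(s['qpos'].round(3),s['position'],s['orientation'])"
```

```text
[-1.465  0.511  0.524  1.544  0.023  1.449] [ 0.16353563 -0.68636949  0.27609575] [0.99325748 0.11357911 0.01140765 0.02022919]
```

```bash
cat >> h.py <<'E'
def st(log='log.txt'):
    s=readout.state(); q=s['qpos']; 
    from scipy.spatial.transform import Rotation as R
    M=R.from_quat(s['orientation']).as_matrix()
    print('t %.2f'%s['t'],'q',q.round(3),'p',s['position'].round(4),'toolz',M[:,2].round(3),'tooly',M[:,1].round(3),'F',s['force'].round(1),'op %.4f gf %.1f'%(s['opening'],s['gripper_force']))
    open(log,'a').write(' '.join('%.5f'%x for x in [*q,*s['position'],*s['orientation']])+'\n')
    return s
E
python3 -c "
from h import *
st()"
```

```text
t 2.02 q [-1.465  0.511  0.524  1.544  0.023  1.449] p [ 0.1635 -0.6864  0.2761] toolz [ 0.027 -0.038 -0.999] tooly [ 0.225 -0.973  0.043] F [-0.1  1.4 -2. ] op 0.0857 gf 0.0
```

Call:
play_rows:
  rows: [0,0,0.04,0,0,0,0.04,0,0,0,0.04,0,0,0,0.04,0,0,0,0.04,0,0,0,0.04,0,0,0,0.04,0,0,0,0.04,0,0,0,0.04,0,0,0,0.04,0]

```text
t: 2.85
position: [0.1496, -0.6248, 0.5316]
orientation: [0.987, 0.112, 0.015, 0.118]
force: [-0.6, 0.6, 0.8]
opening: 0.0849
gripper_force: 0.0
```

```bash
python3 -c "
from h import *
st()"
```

```text
t 2.85 q [-1.482  0.412  1.026  1.949  0.035  1.438] p [ 0.1496 -0.6248  0.5316] toolz [ 0.055 -0.23  -0.972] tooly [ 0.217 -0.947  0.237] F [-0.6  0.6  0.8] op 0.0849 gf 0.0
```

Call:
play_rows:
  rows: [0,0,0.04,0,0,0,0.04,0,0,0,0.04,0,0,0,0.04,0,0,0,0.04,0,0,0,0.04,0,0,0,0.04,0,0,0,0.04,0,0,0,0.04,0,0,0,0.04,0]

```text
t: 3.68
position: [0.1362, -0.5532, 0.6849]
orientation: [0.959, 0.107, 0.017, 0.262]
force: [0.6, 0.1, 0.0]
opening: 0.0853
gripper_force: 0.0
```

```bash
python3 -c "
from h import *
st()"
```

```text
t 3.68 q [-1.507  0.239  1.143  1.948  0.057  1.429] p [ 0.1362 -0.5532  0.6849] toolz [ 0.089 -0.498 -0.863] tooly [ 0.196 -0.84   0.505] F [0.6 0.1 0. ] op 0.0853 gf 0.0
```

Call:
play_rows:
  rows: [0,0,0.04,0,0,0,0.04,0,0,0,0.04,0,0,0,0.04,0,0,0,0.04,0,0,0,0.04,0,0,0,0.04,0,0,0,0.04,0,0,0,0.04,0,0,0,0.04,0]

```text
t: 4.52
position: [0.1274, -0.5019, 0.8152]
orientation: [0.911, 0.1, 0.02, 0.399]
force: [-0.7, -1.4, 7.1]
opening: 0.0856
gripper_force: 0.0
```

```bash
python3 -c "
from h import *
st()"
```

```text
t 4.52 q [-1.537  0.169  1.364  1.948  0.091  1.426] p [ 0.1274 -0.5019  0.8152] toolz [ 0.116 -0.723 -0.681] tooly [ 0.166 -0.662  0.731] F [-0.7 -1.4  7.1] op 0.0856 gf 0.0
```

Call:
play_rows:
  rows: [0,0,0.04,0,0,0,0.04,0,0,0,0.04,0,0,0,0.04,0,0,0,0.04,0,0,0,0.04,0,0,0,0.04,0,0,0,0.04,0,0,0,0.04,0,0,0,0.04,0]

```text
t: 5.35
position: [0.0907, -0.4087, 0.8984]
orientation: [0.866, 0.1, 0.035, 0.489]
force: [0.1, 0.1, -0.3]
opening: 0.0854
gripper_force: 0.0
```

Run:
```python
from h import *
st()
from scipy.spatial.transform import Rotation as R
D=np.loadtxt('log.txt'); A=[];b=[]
D=np.vstack([D,[-1.49659,.25913,.02085,1.33371,0,1.4182,.12365,-.53566,.23073,.993577,.113157,.0000157,-.000597],
 [-1.442,.933,1.364,1.948,.022,1.473,.19742,-.82188,.27302,.99311385,.11349403,.01154499,.02665899]])
for w in D:
    q=w[:6];e=q[2]-q[1];p=q[3]-e
    Mz=R.from_quat(w[9:]).as_matrix()[:,2]; print(p.round(3),np.arctan2(-Mz[2],np.hypot(*Mz[:2])).round(3))
    A+=[[1,0,np.sin(q[1]),np.cos(e),-np.sin(e),np.cos(p)],[0,1,np.cos(q[1]),np.sin(e),np.cos(e),-np.sin(p)]]
    b+=[np.hypot(w[6],w[7]),w[8]]
x,r,k,s=np.linalg.lstsq(np.array(A),np.array(b),rcond=None); print(x.round(4),k,(np.array(A)@x-b).round(4))
```

```text
t 5.35 q [-1.828  0.006  1.363  1.948  0.375  1.286] p [ 0.0907 -0.4087  0.8984] toolz [ 0.158 -0.84  -0.518] tooly [ 0.139 -0.501  0.854] F [ 0.1  0.1 -0.3] op 0.0854 gf 0.0
1.531 1.524
1.334 1.332
1.043 1.04
0.753 0.749
0.591 0.545
1.572 1.57
1.517 1.513
[0.0034 0.1508 0.5864 0.3984 0.0409 0.4323] 6 [-0.0001  0.0005 -0.001  -0.0006  0.0039  0.0008  0.0076  0.0039 -0.0081
 -0.004   0.0003  0.0004 -0.0026 -0.001 ]
```

```bash
cat > kin.py <<'E'
import numpy as np
from scipy.spatial.transform import Rotation as R
from scipy.optimize import least_squares
lo=np.array([-3.04,-.91,-1.04,-1.92,-1.52,-3.14]);hi=np.array([3.04,1.82,1.36,1.95,1.45,3.14])
vmax=.7*np.array([2.22,2.22,2.79,3.14,3.14,3.14])/12
C=R.from_euler('y',np.pi/2)
X0=np.array([0,.15,.586,.398,.04,.2,.23,0,0])
try: X0=np.load('kin.npy')
except Exception: pass
def fk(q,x=None):
    x=X0 if x is None else x
    e=q[2]-q[1];p=q[3]-e
    R4=R.from_euler('z',q[0])*R.from_euler('y',p); R5=R4*R.from_euler('z',q[4])
    w=np.array([x[0]+x[2]*np.sin(q[1])+x[3]*np.cos(e)-x[4]*np.sin(e),x[7],x[1]+x[2]*np.cos(q[1])+x[3]*np.sin(e)+x[4]*np.cos(e)])
    P=R.from_euler('z',q[0]).apply(w)+R4.apply([x[5],0,x[8]])+R5.apply([x[6],0,0])
    return P,R5*C*R.from_euler('z',q[5])
def ik(P,Ro,q,wr=.3,free=False):
    f=lambda a:np.r_[fk(a)[0]-P,wr*(Ro.inv()*fk(a)[1]).as_rotvec()]
    return least_squares(f,np.clip(q,lo+1e-4,hi-1e-4),bounds=(lo,hi),xtol=1e-6,ftol=1e-8)
E
python3 - <<'E'
from kin import *
D=np.loadtxt('log.txt')
D=np.vstack([D,[-1.49659,.25913,.02085,1.33371,0,1.4182,.12365,-.53566,.23073,.993577,.113157,.0000157,-.000597],
 [-1.442,.933,1.364,1.948,.022,1.473,.19742,-.82188,.27302,.99311385,.11349403,.01154499,.02665899]])
f=lambda x:np.concatenate([fk(w[:6],x)[0]-w[6:9] for w in D])
s=least_squares(f,X0); print(s.x.round(4),abs(s.fun).max()); np.save('kin.npy',s.x); X0[:]=s.x
for w in D: print((R.from_quat(w[9:]).inv()*fk(w[:6])[1]).magnitude().round(4),end=' ')
# solver guesses
def sim(q,rows,wr,mode):
    for d in rows:
        P,Ro=fk(q); s=ik(P+d[:3],R.from_euler('z',d[3])*Ro,q,wr).x
        dq=s-q; k=min(1,(vmax/np.maximum(abs(dq),1e-9)).min()) if mode=='scale' else 1
        q=q+(dq*k if mode=='scale' else np.clip(dq,-vmax,vmax))
    return q
print()
up=[[0,0,.04,0]]*10
L=np.loadtxt('log.txt')
for mode in('scale','clip'):
  for wr in(.1,.3,1.):
    for a,b in((0,1),(1,2),(2,3),(3,4)):
        q=sim(L[a,:6],up,wr,mode); print(mode,wr,(q).round(3),L[b,:6].round(3))
E
```

```text
[0.000e+00 1.284e-01 5.843e-01 3.983e-01 2.950e-02 1.026e-01 2.946e-01
 8.360e-02 1.000e-04] 0.00010933655408709719Traceback (most recent call last):
  File "<stdin>", line 7, in <module>
AttributeError: 'float' object has no attribute 'round'
```

```bash
cat >> kin.py <<'E'
def sim(q,rows,wr=.3,mode='scale'):
    q=np.array(q,float)
    for d in rows:
        P,Ro=fk(q); s=ik(P+np.array(d[:3]),R.from_euler('z',d[3])*Ro,q,wr).x
        dq=s-q; k=min(1,(vmax/np.maximum(abs(dq),1e-9)).min())
        q=q+(dq*k if mode=='scale' else np.clip(dq,-vmax,vmax))
    return q
E
python3 - <<'E'
from kin import *
L=np.loadtxt('log.txt')
print([round(float((R.from_quat(w[9:]).inv()*fk(w[:6])[1]).magnitude()),4) for w in L])
up=[[0,0,.04,0]]*10
for a in range(4): print('log',L[a+1,:6].round(3))
for mode in('scale','clip'):
  for wr in(.1,.3,1.):
    for a in range(4):
        print(mode,wr,sim(L[a,:6],up,wr,mode).round(3))
E
```

```text
[0.0, 0.0, 0.0, 0.0, 0.0]
log [-1.482  0.412  1.026  1.949  0.035  1.438]
log [-1.507  0.239  1.143  1.948  0.057  1.429]
log [-1.537  0.169  1.364  1.948  0.091  1.426]
log [-1.828  0.006  1.363  1.948  0.375  1.286]
scale 0.1 [-1.484  0.447  1.36   1.899  0.065  1.454]
scale 0.1 [-1.524  0.217  1.36   1.572  0.12   1.474]
scale 0.1 [-1.558  0.106  1.36   1.347  0.151  1.501]
scale 0.1 [-1.59   0.06   1.36   1.077  0.178  1.548]
scale 0.3 [-1.482  0.429  1.217  1.95   0.048  1.445]
scale 0.3 [-1.521  0.246  1.36   1.849  0.093  1.441]
scale 0.3 [-1.56   0.109  1.36   1.666  0.136  1.453]
scale 0.3 [-1.596  0.034  1.36   1.433  0.176  1.489]
scale 1.0 [-1.483  0.392  0.896  1.95   0.029  1.433]
scale 1.0 [-1.504  0.216  0.967  1.95   0.047  1.423]
scale 1.0 [-1.52   0.138  1.183  1.95   0.07   1.426]
scale 1.0 [-1.587  0.071  1.36   1.923  0.139  1.408]
clip 0.1 [-1.484  0.448  1.36   1.923  0.064  1.454]
clip 0.1 [-1.524  0.217  1.36   1.572  0.12   1.474]
clip 0.1 [-1.558  0.106  1.36   1.347  0.151  1.501]
clip 0.1 [-1.59   0.06   1.36   1.077  0.178  1.548]
clip 0.3 [-1.482  0.417  1.182  1.95   0.047  1.446]
clip 0.3 [-1.521  0.246  1.36   1.849  0.093  1.441]
clip 0.3 [-1.56   0.109  1.36   1.666  0.136  1.453]
clip 0.3 [-1.596  0.034  1.36   1.433  0.176  1.489]
clip 1.0 [-1.483  0.386  0.859  1.95   0.028  1.433]
clip 1.0 [-1.504  0.216  0.967  1.95   0.047  1.423]
clip 1.0 [-1.52   0.138  1.183  1.95   0.07   1.426]
clip 1.0 [-1.587  0.071  1.36   1.923  0.139  1.408]
```

```bash
cat >> kin.py <<'E'
def jac(q):
    P,Ro=fk(q); J=np.zeros((6,6))
    for i in range(6):
        a=np.array(q,float);a[i]+=1e-5; p,r=fk(a); J[:3,i]=(p-P)/1e-5; J[3:,i]=(r*Ro.inv()).as_rotvec()/1e-5
    return P,Ro,J
def dls(P,Ro,q,n,lam,wr=1.,step=1e9):
    q=np.array(q,float); W=np.r_[1,1,1,wr,wr,wr]
    for _ in range(n):
        p,r,J=jac(q); e=np.r_[P-p,(Ro*r.inv()).as_rotvec()]*W; J=J*W[:,None]
        if np.abs(e).max()<1e-6: break
        dq=J.T@np.linalg.solve(J@J.T+lam**2*np.eye(6),e)
        q=np.clip(q+np.clip(dq,-step,step),lo,hi)
    return q
def sim2(q,rows,n=20,lam=.05,wr=1.,mode='clip'):
    q=np.array(q,float)
    for d in rows:
        P,Ro=fk(q); dq=dls(P+np.array(d[:3]),R.from_euler('z',d[3])*Ro,q,n,lam,wr)-q
        k=min(1,(vmax/np.maximum(abs(dq),1e-9)).min())
        q=q+(dq*k if mode=='scale' else np.clip(dq,-vmax,vmax))
    return q
E
python3 - <<'E'
from kin import *
L=np.loadtxt('log.txt'); up=[[0,0,.04,0]]*10
res=[]
for wr in(.5,.6):
    res.append((sum(np.abs(sim(L[a,:6],up,wr)-L[a+1,:6])[1:3].sum() for a in range(4)),'ls',wr))
for mode in('scale','clip'):
 for n in(3,10,40):
  for lam in(.01,.03,.1,.3):
   for wr in(.3,.5,1.):
    E=[np.abs(sim2(L[a,:6],up,n,lam,wr,mode)-L[a+1,:6]) for a in range(4)]
    res.append((sum(e.sum() for e in E),mode,n,lam,wr,[float(e.max().round(3)) for e in E]))
for r in sorted(res,key=lambda r:r[0])[:12]: print(r)
E
```

```text
(np.float64(0.10144120842514484), 'ls', 0.6)
(np.float64(0.20591977258025235), 'ls', 0.5)
(np.float64(1.2193835010539802), 'scale', 3, 0.3, 1.0, [0.049, 0.185, 0.029, 0.262])
(np.float64(1.2193835010539802), 'clip', 3, 0.3, 1.0, [0.049, 0.185, 0.029, 0.262])
(np.float64(1.370118172020997), 'scale', 3, 0.3, 0.5, [0.046, 0.217, 0.05, 0.255])
(np.float64(1.370118172020997), 'clip', 3, 0.3, 0.5, [0.046, 0.217, 0.05, 0.255])
(np.float64(1.462952386335678), 'scale', 10, 0.3, 1.0, [0.204, 0.217, 0.035, 0.247])
(np.float64(1.462952386335678), 'clip', 10, 0.3, 1.0, [0.204, 0.217, 0.035, 0.247])
(np.float64(1.4730663395972217), 'clip', 40, 0.3, 1.0, [0.208, 0.217, 0.036, 0.245])
(np.float64(1.4858618416484424), 'scale', 40, 0.3, 1.0, [0.222, 0.217, 0.036, 0.245])
(np.float64(1.6499465674424465), 'scale', 10, 0.3, 0.5, [0.233, 0.217, 0.074, 0.239])
(np.float64(1.6499465674424465), 'clip', 10, 0.3, 0.5, [0.233, 0.217, 0.074, 0.239])
```

```bash
cat >> kin.py <<'E'
def pitch(q): return q[3]+q[1]-q[2]
def heading(q): return q[0]
def push(q,a,n,s=.04,wr=.6):  # a: direction in arm plane, 0 out, 90deg up
    h=q[0]; d=[s*np.cos(a)*np.cos(h),s*np.cos(a)*np.sin(h),s*np.sin(a),0]
    return sim(q,[d]*n,wr)
E
python3 - <<'E'
from kin import *
import time
q0=np.array([-.45,.55,.04,1.5,0,0.])
# pose: inward tilt 45 at r'=.46,z=.3
def pose(h,r,z,tilt,q0):  # tilt>0 inward
    Ro=R.from_euler('z',h)*R.from_euler('y',np.pi/2+tilt)*C
    P=np.array([r*np.cos(h)-X0[7]*np.sin(h),r*np.sin(h)+X0[7]*np.cos(h),z])
    s=ik(P,Ro,q0,.6); return s.x,s.cost
for r,z,t in((.46,.09,.7),(.46,.09,.8),(.46,.09,.9),(.55,.09,.7),(.55,.09,.8),(.55,.09,-.7),(.55,.09,-.8),(.55,.09,-.9)):
    q,c=pose(-.45,r,z,t,q0 if t>0 else [-.45,-.2,-.8,0.3,0,0]);print(r,z,t,q.round(2),'%.1e'%c)
q,c=pose(-.45,.46,.3,.65,q0);print(q.round(2),c)
for ch in range(10):
    best=min(((push(q,np.radians(a),5),a) for a in range(-30,211,40)),key=lambda t:pitch(t[0]))
    q=best[0]; P=fk(q)[0]; print(ch,best[1],'p %.2f'%pitch(q),'r %.3f z %.3f'%(np.hypot(P[0],P[1]),P[2]),q.round(2))
E
```

```text
0.46 0.09 0.7 [-0.45  0.67  0.1   1.7  -0.   -0.  ] 4.6e-17
0.46 0.09 0.8 [-0.45  0.74  0.17  1.79 -0.   -0.  ] 2.2e-17
0.46 0.09 0.9 [-0.45  0.81  0.22  1.89 -0.   -0.  ] 1.0e-13
0.55 0.09 0.7 [-0.45  0.82  0.41  1.86 -0.   -0.  ] 6.2e-22
0.55 0.09 0.8 [-0.45  0.89  0.47  1.95 -0.   -0.  ] 2.3e-05
0.55 0.09 -0.7 [-0.45  0.09 -0.9  -0.12 -0.    0.  ] 1.4e-19
0.55 0.09 -0.8 [-0.45  0.1  -1.   -0.34 -0.    0.  ] 7.9e-25
0.55 0.09 -0.9 [-0.44  0.13 -1.04 -0.48 -0.01  0.01] 2.1e-04
[-0.46  0.48  0.25  1.95 -0.   -0.  ] 0.0013996267466108137
0 50 p 2.04 r 0.504 z 0.283 [-0.47  0.49  0.41  1.95 -0.   -0.02]
1 50 p 1.89 r 0.564 z 0.315 [-0.49  0.51  0.57  1.95 -0.   -0.03]
2 50 p 1.74 r 0.623 z 0.352 [-0.5   0.54  0.75  1.95  0.   -0.05]
3 50 p 1.58 r 0.680 z 0.393 [-0.52  0.57  0.94  1.95  0.01 -0.06]
4 50 p 1.43 r 0.732 z 0.436 [-0.53  0.62  1.14  1.95  0.02 -0.07]
5 50 p 1.27 r 0.776 z 0.480 [-0.55  0.67  1.34  1.95  0.03 -0.09]
6 50 p 1.13 r 0.807 z 0.521 [-0.57  0.64  1.36  1.85  0.05 -0.1 ]
7 50 p 0.98 r 0.843 z 0.563 [-0.58  0.62  1.36  1.72  0.07 -0.11]
8 50 p 0.83 r 0.882 z 0.606 [-0.6   0.61  1.36  1.58  0.09 -0.11]
9 50 p 0.68 r 0.924 z 0.650 [-0.62  0.61  1.36  1.43  0.11 -0.1 ]
```

```bash
cat >> kin.py <<'E'
def pose(h,r,z,tilt,q0,roll=0):
    Ro=R.from_euler('z',h)*R.from_euler('y',np.pi/2+tilt)*C*R.from_euler('z',roll)
    P=np.array([r*np.cos(h)-X0[7]*np.sin(h),r*np.sin(h)+X0[7]*np.cos(h),z])
    s=ik(P,Ro,q0,.6); return s.x,s.cost
def show(tag,q):
    P,Ro=fk(q); print(tag,'p %.2f'%pitch(q),'r %.3f z %.3f'%(np.hypot(P[0],P[1]),P[2]),q.round(2),'toolz',Ro.as_matrix()[:,2].round(2),flush=True)
E
python3 - <<'E'
from kin import *
q,c=pose(-.45,.5,.3,0,[-.45,.3,.04,1.3,0,0])
for a,n in((60,40),(60,30),(80,20),(80,20)):
    q=push(q,np.radians(a),n); show((a,n),q)
print('return')
for a,n in((-90,20),(-90,15),(180,10),(180,10),(180,10),(180,10)):
    q=push(q,np.radians(a),n); show((a,n),q)
E
```

```text
(60, 40) p 0.49 r 0.828 z 0.803 [-0.53  0.44  1.36  1.41  0.1  -0.02] toolz [ 0.81 -0.36 -0.47]
(60, 30) p -0.35 r 0.942 z 1.067 [-0.6   0.56  1.36  0.46  0.16  0.09] toolz [ 0.86 -0.39  0.34]
(80, 20) p -0.72 r 0.740 z 1.268 [-0.66  0.4   1.36  0.24  0.18  0.18] toolz [ 0.69 -0.32  0.65]
(80, 20) p -0.98 r 0.580 z 1.373 [-0.75  0.3   1.36  0.08  0.18  0.29] toolz [ 0.52 -0.24  0.82]
return
(-90, 20) p -0.92 r 0.594 z 0.699 [-0.73  0.17 -0.82 -1.92  0.17  0.27] toolz [ 0.55 -0.27  0.79]
(-90, 15) p -0.45 r 0.703 z 0.426 [-0.63  0.48 -0.99 -1.92  0.08  0.14] toolz [ 0.78 -0.46  0.43]
(180, 10) p -0.39 r 0.507 z 0.583 [-0.29 -0.28 -1.04 -1.15 -0.26  0.01] toolz [ 0.78 -0.51  0.36]
(180, 10) p -0.61 r 0.227 z 0.631 [ 0.41 -0.91 -1.04 -0.74 -0.88 -0.39] toolz [ 0.78 -0.51  0.36]
(180, 10) p -1.84 r 0.221 z 0.697 [ 1.01 -0.91 -0.99 -1.92 -1.15 -1.72] toolz [ 0.72 -0.58  0.39]
(180, 10) p -2.41 r 0.346 z 0.855 [ 1.08 -0.91 -0.42 -1.92 -1.11 -2.26] toolz [ 0.64 -0.71  0.3 ]
```

Run:
```python
from kin import *
q=np.array([-0.63,0.48,-0.99,-1.92,0.08,0.14])
show('s',q)
for ch in range(9):
    c=[]
    for a in(-90,-120,-150,-60,180,-30,150):
        k=push(q,np.radians(a),5); 
        if fk(k)[0][2]>.2: c.append((k,a))
    q,a=max(c,key=lambda t:fk(t[0])[1].as_matrix()[2,2]*-1); show(a,q)
```

```text
s p -0.45 r 0.704 z 0.426 [-0.63  0.48 -0.99 -1.92  0.08  0.14] toolz [ 0.77 -0.46  0.43]
-90 p -0.31 r 0.762 z 0.310 [-0.6   0.67 -0.94 -1.92  0.05  0.12] toolz [ 0.81 -0.5   0.31]
-120 p -0.15 r 0.741 z 0.227 [-0.56  0.73 -1.03 -1.92 -0.01  0.11] toolz [ 0.84 -0.53  0.15]
150 p -0.13 r 0.680 z 0.367 [-0.47  0.26 -1.04 -1.43 -0.12  0.1 ] toolz [ 0.83 -0.55  0.13]
-150 p -0.03 r 0.636 z 0.369 [-0.32  0.11 -1.04 -1.18 -0.31  0.11] toolz [ 0.81 -0.59  0.03]
-150 p 0.11 r 0.549 z 0.374 [-0.16 -0.14 -1.04 -0.79 -0.51  0.17] toolz [ 0.77 -0.63 -0.1 ]
-120 p 0.31 r 0.517 z 0.310 [-0.   -0.12 -1.04 -0.61 -0.72  0.31] toolz [ 0.72 -0.66 -0.23]
-120 p 0.61 r 0.475 z 0.228 [ 0.19 -0.02 -1.04 -0.4  -0.93  0.59] toolz [ 0.64 -0.69 -0.35]
180 p 0.92 r 0.295 z 0.264 [ 0.39 -0.46 -1.04  0.34 -1.07  0.92] toolz [ 0.6  -0.7  -0.38]
-150 p 1.75 r 0.198 z 0.223 [ 0.78 -0.37 -1.04  1.08 -1.12  1.83] toolz [ 0.58 -0.7  -0.42]
```

```bash
cat >> kin.py <<'E'
def push3(q,a,n,lat=0,yaw=0,s=.04,wr=.6):
    h=q[0]; c=s*np.cos(a)
    d=[c*np.cos(h)-lat*np.sin(h),c*np.sin(h)+lat*np.cos(h),s*np.sin(a),yaw]
    return sim(q,[d]*n,wr),d
E
python3 - <<'E'
from kin import *
q=np.array([-0.63,0.48,-0.99,-1.92,0.08,0.14])
show('s',q)
for ch in range(11):
    c=[]
    for a in(-90,-120,-150,-60,180,150):
      for lat in(-.03,-.015,0,.015):
        k,d=push3(q,np.radians(a),4,lat)
        if fk(k)[0][2]>.2: c.append((k,a,lat))
    q,a,l=max(c,key=lambda t:-fk(t[0])[1].as_matrix()[2,2]-.5*abs(t[0][4])); show((a,l),q)
E
```

```text
s p -0.45 r 0.704 z 0.426 [-0.63  0.48 -0.99 -1.92  0.08  0.14] toolz [ 0.77 -0.46  0.43]
(-120, 0) p -0.35 r 0.705 z 0.369 [-0.58  0.53 -1.04 -1.92  0.02  0.11] toolz [ 0.8  -0.49  0.34]
(-90, 0) p -0.24 r 0.752 z 0.273 [-0.55  0.7  -0.98 -1.92 -0.01  0.11] toolz [ 0.82 -0.52  0.24]
(-120, 0) p -0.12 r 0.738 z 0.203 [-0.52  0.76 -1.04 -1.92 -0.06  0.1 ] toolz [ 0.83 -0.54  0.12]
(150, -0.015) p -0.09 r 0.708 z 0.316 [-0.61  0.39 -1.04 -1.53  0.01  0.11] toolz [ 0.83 -0.56  0.09]
(-150, -0.015) p -0.02 r 0.701 z 0.308 [-0.69  0.32 -1.04 -1.39  0.08  0.12] toolz [ 0.82 -0.57  0.02]
(180, 0) p 0.05 r 0.619 z 0.373 [-0.62 -0.04 -1.04 -0.95 -0.01  0.11] toolz [ 0.81 -0.58 -0.05]
(-120, -0.015) p 0.17 r 0.612 z 0.332 [-0.75 -0.06 -1.04 -0.81  0.12  0.09] toolz [ 0.79 -0.58 -0.17]
(-120, 0) p 0.28 r 0.608 z 0.281 [-0.67 -0.03 -1.04 -0.73  0.02  0.1 ] toolz [ 0.77 -0.58 -0.28]
(-120, 0) p 0.39 r 0.605 z 0.225 [-0.58  0.03 -1.04 -0.68 -0.08  0.14] toolz [ 0.73 -0.57 -0.38]
(-150, -0.015) p 0.51 r 0.526 z 0.232 [-0.75 -0.2  -1.04 -0.33  0.06  0.06] toolz [ 0.68 -0.55 -0.49]
(-150, 0) p 0.60 r 0.425 z 0.233 [-0.64 -0.45 -1.04  0.02 -0.04  0.12] toolz [ 0.63 -0.53 -0.57]
```

Run:
```python
from kin import *
q=np.loadtxt('log.txt')[-1,:6]; show('0',q)
for k in range(3):
    q=sim(q,[[.02,.017,-.027,-.11]]*6,.6); show(k,q)
for ch in range(6):
    q,d=push3(q,np.radians(60),5); show(np.round(d,3),q)
```

```text
0 p 0.59 r 0.419 z 0.898 [-1.83  0.01  1.36  1.95  0.38  1.29] toolz [ 0.16 -0.84 -0.52]
0 p 0.71 r 0.396 z 0.820 [-1.05 -0.13  0.85  1.69 -0.5   1.93] toolz [-0.09 -0.82 -0.57]
1 p 1.45 r 0.392 z 0.653 [-0.62 -0.01  0.48  1.95 -0.94  3.01] toolz [-0.41 -0.7  -0.59]
2 p 1.55 r 0.436 z 0.483 [-0.92  0.03  0.14  1.66 -0.82  3.14] toolz [-0.58 -0.45 -0.68]
[ 0.012 -0.016  0.035  0.   ] p 1.42 r 0.531 z 0.622 [-0.97  0.24  0.77  1.95 -0.82  3.01] toolz [-0.55 -0.5  -0.67]
[ 0.011 -0.017  0.035  0.   ] p 1.13 r 0.609 z 0.707 [-1.06  0.38  1.19  1.95 -0.82  2.75] toolz [-0.49 -0.61 -0.62]
[ 0.01  -0.017  0.035  0.   ] p 0.87 r 0.659 z 0.767 [-1.11  0.42  1.36  1.81 -0.81  2.53] toolz [-0.45 -0.72 -0.53]
[ 0.009 -0.018  0.035  0.   ] p 0.62 r 0.704 z 0.825 [-1.15  0.41  1.36  1.57 -0.79  2.32] toolz [-0.42 -0.81 -0.41]
[ 0.008 -0.018  0.035  0.   ] p 0.39 r 0.748 z 0.883 [-1.19  0.41  1.36  1.33 -0.75  2.15] toolz [-0.38 -0.88 -0.28]
[ 0.007 -0.019  0.035  0.   ] p 0.17 r 0.789 z 0.940 [-1.22  0.43  1.36  1.1  -0.7   2.  ] toolz [-0.34 -0.93 -0.13]
```

Run:
```python
from kin import *
q=np.loadtxt('log.txt')[-1,:6]; show('0',q)
for k in range(5):
    q=sim(q,[[0,0,-.023,.12]]*5,.6); show(k,q)
for ch in range(5):
    q,d=push3(q,np.radians(60),5); show(np.round(d,3),q)
```

```text
0 p 0.59 r 0.419 z 0.898 [-1.83  0.01  1.36  1.95  0.38  1.29] toolz [ 0.16 -0.84 -0.52]
0 p 1.12 r 0.439 z 0.779 [-2.14 -0.12  0.72  1.95  0.96  0.48] toolz [ 0.55 -0.66 -0.52]
1 p 1.60 r 0.493 z 0.623 [-1.95  0.01  0.35  1.95  1.04 -0.14] toolz [ 0.8  -0.31 -0.51]
2 p 2.01 r 0.529 z 0.453 [-1.75  0.24  0.18  1.95  0.94 -0.69] toolz [ 0.84  0.1  -0.53]
3 p 2.30 r 0.529 z 0.288 [-1.58  0.51  0.15  1.95  0.71 -1.14] toolz [ 0.66  0.5  -0.56]
4 p 2.45 r 0.516 z 0.151 [-1.4   0.76  0.25  1.95  0.41 -1.47] toolz [ 0.28  0.77 -0.58]
[ 0.003 -0.02   0.035  0.   ] p 2.30 r 0.533 z 0.216 [-1.4   0.64  0.29  1.95  0.45 -1.4 ] toolz [ 0.33  0.66 -0.67]
[ 0.003 -0.02   0.035  0.   ] p 2.12 r 0.565 z 0.277 [-1.38  0.56  0.39  1.95  0.5  -1.31] toolz [ 0.38  0.54 -0.75]
[ 0.004 -0.02   0.035  0.   ] p 1.93 r 0.608 z 0.342 [-1.35  0.52  0.53  1.95  0.55 -1.2 ] toolz [ 0.44  0.41 -0.8 ]
[ 0.004 -0.02   0.035  0.   ] p 1.73 r 0.658 z 0.411 [-1.32  0.51  0.72  1.95  0.59 -1.06] toolz [ 0.5   0.27 -0.82]
[ 0.005 -0.019  0.035  0.   ] p 1.52 r 0.707 z 0.483 [-1.3   0.53  0.95  1.95  0.62 -0.92] toolz [ 0.57  0.12 -0.81]
```

Call:
play_rows:
  rows: [0,0,-0.02,0.12,0,0,-0.02,0.12,0,0,-0.02,0.12,0,0,-0.02,0.12,0,0,-0.02,0.12,0,0,-0.02,0.12,0,0,-0.02,0.12,0,0,-0.02,0.12,0,0,-0.02,0.12,0,0,-0.02,0.12]

```text
t: 6.18
position: [0.1876, -0.4666, 0.6378]
orientation: [0.682, 0.534, 0.261, 0.427]
force: [-1.4, -0.9, 0.1]
opening: 0.0858
gripper_force: 0.0
```

Call:
play_rows:
  rows: [0,0,-0.02,0.12,0,0,-0.02,0.12,0,0,-0.02,0.12,0,0,-0.02,0.12,0,0,-0.02,0.12,0,0,-0.02,0.12,0,0,-0.02,0.12,0,0,-0.02,0.12,0,0,-0.02,0.12,0,0,-0.02,0.12]

```text
t: 7.02
position: [0.3061, -0.4559, 0.3117]
orientation: [0.313, 0.826, 0.386, 0.265]
force: [0.3, 0.8, 0.1]
opening: 0.0853
gripper_force: 0.0
```

Call:
play_rows:
  rows: [0,0,-0.02,0.12,0,0,-0.02,0.12,0,0,-0.02,0.12,0,0,-0.02,0.12,0,0,-0.02,0.12,0,0,-0.02,0.12,0,0,-0.02,0.12,0,0,0,0.12]

```text
t: 7.68
position: [0.3092, -0.4154, 0.1164]
orientation: [-0.093, 0.891, 0.438, 0.074]
force: [-0.2, 0.3, 0.4]
opening: 0.0854
gripper_force: 0.0
```

```bash
cat > plan.py <<'E'
from h import *; from kin import *
def cur():
    s=st(); return s['qpos']
def th(q): return fk(q)[1].as_matrix()[:,2]
E
python3 - <<'E'
from plan import *
q=cur(); show('',q)
for a in(50,90):
  k=q
  for ch in range(5):
    k,d=push3(k,np.radians(a),5); show((a,np.round(d,3)),k)
E
```

```text
t 7.68 q [-1.262  0.816  0.305  1.946  0.292 -1.61 ] p [ 0.3092 -0.4154  0.1164] toolz [ 0.049  0.794 -0.605] tooly [-0.231  0.599  0.767] F [-0.2  0.3  0.4] op 0.0854 gf 0.0
 p 2.46 r 0.518 z 0.116 [-1.26  0.82  0.31  1.95  0.29 -1.61] toolz [ 0.05  0.79 -0.61]
(50, array([ 0.008, -0.024,  0.031,  0.   ])) p 2.31 r 0.548 z 0.167 [-1.27  0.73  0.38  1.95  0.32 -1.57] toolz [ 0.11  0.7  -0.7 ]
(50, array([ 0.008, -0.025,  0.031,  0.   ])) p 2.15 r 0.589 z 0.215 [-1.27  0.68  0.49  1.95  0.35 -1.52] toolz [ 0.18  0.59 -0.79]
(50, array([ 0.008, -0.025,  0.031,  0.   ])) p 1.98 r 0.637 z 0.264 [-1.26  0.66  0.63  1.95  0.38 -1.45] toolz [ 0.25  0.46 -0.85]
(50, array([ 0.008, -0.025,  0.031,  0.   ])) p 1.81 r 0.689 z 0.316 [-1.26  0.65  0.8   1.95  0.42 -1.38] toolz [ 0.32  0.33 -0.89]
(50, array([ 0.008, -0.024,  0.031,  0.   ])) p 1.63 r 0.742 z 0.370 [-1.25  0.67  0.99  1.95  0.45 -1.3 ] toolz [ 0.39  0.19 -0.9 ]
(90, array([ 0.  , -0.  ,  0.04,  0.  ])) p 2.35 r 0.455 z 0.225 [-1.26  0.56  0.16  1.95  0.31 -1.58] toolz [ 0.09  0.73 -0.68]
(90, array([ 0.  , -0.  ,  0.04,  0.  ])) p 2.22 r 0.409 z 0.298 [-1.25  0.35  0.09  1.95  0.35 -1.52] toolz [ 0.15  0.64 -0.75]
(90, array([ 0.  , -0.  ,  0.04,  0.  ])) p 2.06 r 0.391 z 0.355 [-1.2   0.2   0.08  1.95  0.4  -1.43] toolz [ 0.2   0.55 -0.81]
(90, array([ 0.  , -0.  ,  0.04,  0.  ])) p 1.88 r 0.398 z 0.416 [-1.1   0.1   0.16  1.95  0.45 -1.28] toolz [ 0.26  0.44 -0.86]
(90, array([ 0.  , -0.  ,  0.04,  0.  ])) p 1.67 r 0.422 z 0.489 [-0.97  0.04  0.31  1.95  0.48 -1.06] toolz [ 0.33  0.34 -0.88]
```

Run:
```python
from plan import *
q=np.loadtxt('log.txt')[-1,:6]
for y in (5,7):
  k=sim(q,[[0,0,0.01,.12]]*y,.6); show(y,k)
  for ch in range(6):
    k,d=push3(k,np.radians(70),5); show(np.round(d,3),k)
```

```text
5 p 2.44 r 0.478 z 0.127 [-1.08  0.78  0.29  1.95 -0.02 -1.87] toolz [-0.38  0.66 -0.65]
[ 0.006 -0.012  0.038  0.   ] p 2.31 r 0.456 z 0.203 [-1.1   0.61  0.25  1.95 -0.03 -1.89] toolz [-0.33  0.58 -0.74]
[ 0.006 -0.012  0.038  0.   ] p 2.17 r 0.447 z 0.261 [-1.12  0.48  0.26  1.95 -0.04 -1.91] toolz [-0.28  0.49 -0.83]
[ 0.006 -0.012  0.038  0.   ] p 2.03 r 0.452 z 0.312 [-1.14  0.39  0.31  1.95 -0.04 -1.93] toolz [-0.22  0.38 -0.9 ]
[ 0.006 -0.012  0.038  0.   ] p 1.88 r 0.468 z 0.361 [-1.16  0.33  0.4   1.95 -0.05 -1.96] toolz [-0.16  0.26 -0.95]
[ 0.005 -0.013  0.038  0.   ] p 1.73 r 0.492 z 0.412 [-1.18  0.29  0.51  1.95 -0.05 -1.99] toolz [-0.11  0.13 -0.99]
[ 0.005 -0.013  0.038  0.   ] p 1.58 r 0.520 z 0.467 [-1.2   0.27  0.65  1.95 -0.05 -2.01] toolz [-0.05 -0.01 -1.  ]
7 p 2.42 r 0.472 z 0.141 [-1.    0.75  0.28  1.95 -0.15 -1.98] toolz [-0.52  0.55 -0.65]
[ 0.007 -0.012  0.038  0.   ] p 2.28 r 0.453 z 0.215 [-1.03  0.59  0.25  1.95 -0.17 -2.02] toolz [-0.48  0.47 -0.75]
[ 0.007 -0.012  0.038  0.   ] p 2.14 r 0.448 z 0.275 [-1.06  0.46  0.27  1.95 -0.19 -2.07] toolz [-0.42  0.37 -0.83]
[ 0.007 -0.012  0.038  0.   ] p 1.99 r 0.457 z 0.329 [-1.1   0.38  0.34  1.95 -0.22 -2.13] toolz [-0.37  0.26 -0.89]
[ 0.006 -0.012  0.038  0.   ] p 1.83 r 0.477 z 0.384 [-1.14  0.32  0.44  1.95 -0.24 -2.21] toolz [-0.32  0.13 -0.94]
[ 0.006 -0.012  0.038  0.   ] p 1.66 r 0.505 z 0.443 [-1.19  0.29  0.58  1.95 -0.25 -2.29] toolz [-0.26 -0.01 -0.96]
[ 0.005 -0.013  0.038  0.   ] p 1.50 r 0.536 z 0.505 [-1.23  0.28  0.74  1.95 -0.26 -2.38] toolz [-0.21 -0.15 -0.96]
```

Call:
play_rows:
  rows: [0,0,0.01,0.12,0,0,0.01,0.12,0,0,0.01,0.12,0,0,0.01,0.12,0,0,0.01,0.11,0.006,-0.012,0.038,0,0.006,-0.012,0.038,0,0.006,-0.012,0.038,0,0.006,-0.012,0.038,0,0.006,-0.012,0.038,0]

```text
t: 8.52
position: [0.2709, -0.3671, 0.2052]
orientation: [-0.358, 0.863, 0.354, -0.038]
force: [0.7, -0.9, 0.4]
opening: 0.0856
gripper_force: 0.0
```

Call:
play_rows:
  rows: [0.006,-0.012,0.038,0,0.006,-0.012,0.038,0,0.006,-0.012,0.038,0,0.006,-0.012,0.038,0,0.006,-0.012,0.038,0,0.006,-0.012,0.038,0,0.006,-0.012,0.038,0,0.006,-0.012,0.038,0,0.006,-0.012,0.038,0,0.006,-0.012,0.038,0]

```text
t: 9.35
position: [0.253, -0.3777, 0.3138]
orientation: [-0.374, 0.901, 0.22, -0.025]
force: [-0.4, -0.4, 0.2]
opening: 0.0856
gripper_force: 0.0
```

Run:
```python
from plan import *
q=cur(); show('',q)
for lat in(0,.01,-.01):
  k=q
  for ch in range(4):
    k,d=push3(k,np.radians(70),4,lat); show((lat,np.round(d,3)),k)
```

```text
t 9.35 q [-1.143  0.386  0.318  1.948 -0.035 -1.922] p [ 0.253  -0.3777  0.3138] toolz [-0.21   0.377 -0.902] tooly [-0.663  0.623  0.415] F [-0.4 -0.4  0.2] op 0.0856 gf 0.0
 p 2.02 r 0.455 z 0.314 [-1.14  0.39  0.32  1.95 -0.03 -1.92] toolz [-0.21  0.38 -0.9 ]
(0, array([ 0.006, -0.012,  0.038,  0.   ])) p 1.90 r 0.467 z 0.354 [-1.16  0.34  0.39  1.95 -0.04 -1.94] toolz [-0.16  0.28 -0.95]
(0, array([ 0.005, -0.013,  0.038,  0.   ])) p 1.78 r 0.485 z 0.395 [-1.17  0.3   0.47  1.95 -0.04 -1.96] toolz [-0.12  0.18 -0.98]
(0, array([ 0.005, -0.013,  0.038,  0.   ])) p 1.66 r 0.506 z 0.437 [-1.19  0.28  0.57  1.95 -0.04 -1.98] toolz [-0.07  0.07 -1.  ]
(0, array([ 0.005, -0.013,  0.038,  0.   ])) p 1.53 r 0.530 z 0.482 [-1.2   0.27  0.69  1.95 -0.04 -2.  ] toolz [-0.02 -0.05 -1.  ]
(0.01, array([ 0.015, -0.008,  0.038,  0.   ])) p 1.90 r 0.473 z 0.352 [-1.09  0.35  0.4   1.95 -0.01 -1.88] toolz [-0.16  0.28 -0.95]
(0.01, array([ 0.015, -0.008,  0.038,  0.   ])) p 1.78 r 0.497 z 0.392 [-1.04  0.32  0.49  1.95  0.01 -1.82] toolz [-0.1   0.18 -0.98]
(0.01, array([ 0.016, -0.007,  0.038,  0.   ])) p 1.65 r 0.524 z 0.435 [-0.98  0.31  0.6   1.95  0.02 -1.76] toolz [-0.03  0.08 -1.  ]
(0.01, array([ 0.016, -0.006,  0.038,  0.   ])) p 1.53 r 0.553 z 0.480 [-0.91  0.31  0.73  1.95  0.03 -1.7 ] toolz [ 0.05 -0.02 -1.  ]
(-0.01, array([-0.003, -0.017,  0.038,  0.   ])) p 1.90 r 0.464 z 0.355 [-1.23  0.33  0.38  1.95 -0.06 -2.01] toolz [-0.17  0.28 -0.95]
(-0.01, array([-0.005, -0.016,  0.038,  0.   ])) p 1.77 r 0.480 z 0.398 [-1.32  0.29  0.47  1.95 -0.09 -2.1 ] toolz [-0.14  0.17 -0.98]
(-0.01, array([-0.006, -0.016,  0.038,  0.   ])) p 1.65 r 0.501 z 0.444 [-1.41  0.27  0.57  1.95 -0.1  -2.2 ] toolz [-0.11  0.06 -0.99]
(-0.01, array([-0.008, -0.015,  0.038,  0.   ])) p 1.52 r 0.524 z 0.492 [-1.5   0.26  0.69  1.95 -0.1  -2.31] toolz [-0.1  -0.06 -0.99]
```

Call:
play_rows:
  rows: [0.013,-0.009,0.038,0,0.013,-0.009,0.038,0,0.013,-0.009,0.038,0,0.013,-0.009,0.038,0,0.013,-0.009,0.038,0,0.013,-0.009,0.038,0,0.013,-0.009,0.038,0,0.013,-0.009,0.038,0,0.013,-0.009,0.038,0,0.013,-0.009,0.038,0]

```text
t: 10.18
position: [0.3265, -0.3926, 0.4128]
orientation: [-0.383, 0.921, 0.071, -0.007]
force: [1.0, -0.2, 0.3]
opening: 0.0854
gripper_force: 0.0
```

Call:
play_rows:
  rows: [0.013,-0.009,0.038,0,0.013,-0.009,0.038,0,0.013,-0.009,0.038,0,0.013,-0.009,0.038,0]

```text
t: 10.52
position: [0.3579, -0.4035, 0.4565]
orientation: [-0.383, 0.924, 0.009, 0.005]
force: [-0.9, -0.1, -0.3]
opening: 0.0853
gripper_force: 0.0
```

Run:
```python
from plan import *
q=cur(); show('',q)
import cv2
z=np.load('pics/scene0.npz'); p,d=z['p'].astype(int),z['d']; W=pts('scene',d)
# carrier rim top & orientation; labels; reel drum top
hsv=cv2.cvtColor(z['p'],cv2.COLOR_RGB2HSV)
for n in('scene','side'):
    z=np.load(f'pics/{n}0.npz'); p,d=z['p'].astype(int),z['d']; W=pts(n,d); hsv=cv2.cvtColor(z['p'],cv2.COLOR_RGB2HSV)
    box=(W[...,0]>.42)&(W[...,0]<.68)&(W[...,1]>-.12)&(W[...,1]<.2)
    g=box&(hsv[...,1]<60)&(W[...,2]>-.01)&(W[...,2]<.03); 
    k,l,s,c=cv2.connectedComponentsWithStats(g.astype(np.uint8)); i=1+np.argmax(s[1:,4])
    print(n,'carrier',cv2.minAreaRect(W[l==i][:,:2].astype(np.float32)))
    t=box&(W[...,2]>.036)&(W[...,2]<.05)&(hsv[...,1]>60); print('drum',cv2.minEnclosingCircle(W[t][:,:2].astype(np.float32)))
    t=box&(W[...,2]>.07)&(W[...,2]<.08); print('hub',W[t].mean(0),cv2.minEnclosingCircle(W[t][:,:2].astype(np.float32)))
    t=box&(W[...,2]>.086)&(W[...,2]<.1); print('post',W[t].mean(0),t.sum())
    b=(W[...,0]>.45)&(W[...,0]<.69)&(W[...,1]>-.46)&(W[...,1]<-.23)&(p.max(-1)<45)&(W[...,2]<.03)&(W[...,2]>-.01)
    k,l,s,c=cv2.connectedComponentsWithStats(b.astype(np.uint8)); i=1+np.argmax(s[1:,4]); print('tray',cv2.minAreaRect(W[l==i][:,:2].astype(np.float32)))
```

```text
t 10.52 q [-1.008  0.307  0.667  1.948  0.014 -1.795] p [ 0.3579 -0.4035  0.4565] toolz [ 0.003  0.021 -1.   ] tooly [-0.708  0.706  0.013] F [-0.9 -0.1 -0.3] op 0.0853 gf 0.0
 p 1.59 r 0.539 z 0.456 [-1.01  0.31  0.67  1.95  0.01 -1.8 ] toolz [ 0.    0.02 -1.  ]
scene carrier ((0.5412407517433167, 0.024052560329437256), (0.279529869556427, 0.17797255516052246), 77.67070770263672)
drum ((0.5470199584960938, 0.03578069433569908), 0.060519203543663025)
hub [0.54978391 0.0391122  0.07552975] ((0.5467994809150696, 0.035605985671281815), 0.017482494935393333)
post [0.54815526 0.0365403  0.0928334 ] 24
tray ((0.5703925490379333, -0.347320556640625), (0.16987919807434082, 0.16760693490505219), 89.06470489501953)
side carrier ((0.5444104671478271, 0.0273643359541893), (0.2701481580734253, 0.17335164546966553), 77.70065307617188)
drum ((0.5457713007926941, 0.03611426055431366), 0.059975408017635345)
hub [0.54534792 0.0396561  0.07483309] ((0.5473904013633728, 0.03669622540473938), 0.01746535114943981)
post [0.545741   0.03706246 0.09149828] 16
tray ((0.5694558024406433, -0.3469574749469757), (0.17107775807380676, 0.16525830328464508), 89.17572021484375)
```

Call:
play_rows:
  rows: [0.0135,0.0315,-0.018,0,0.0135,0.0315,-0.018,0,0.0135,0.0315,-0.018,0,0.0135,0.0315,-0.018,0,0.0135,0.0315,-0.018,0,0.0135,0.0315,-0.018,0,0.0135,0.0315,-0.018,0]
  fingers: 0.8

```text
t: 11.1
position: [0.4523, -0.1812, 0.3292]
orientation: [-0.383, 0.924, 0.01, 0.006]
force: [-0.9, -1.5, -0.3]
opening: 0.0686
gripper_force: 0.0
```

Call:
play_rows:
  rows: [0.0135,0.0315,-0.018,0,0.0135,0.0315,-0.018,0,0.0135,0.0315,-0.018,0,0.0135,0.0315,-0.018,0,0.0135,0.0315,-0.018,0,0.0135,0.0315,-0.018,0,0.0135,0.0315,-0.018,0,0,0,0,0]

```text
t: 11.77
position: [0.5467, 0.0426, 0.2002]
orientation: [-0.385, 0.923, 0.012, 0.004]
force: [-0.7, 0.0, -0.1]
opening: 0.0685
gripper_force: 0.0
```

Run:
```python
from plan import *
q=cur()
```

```text
t 11.77 q [-0.089  0.268 -0.046  1.262  0.025 -0.88 ] p [0.5467 0.0426 0.2002] toolz [-0.002  0.026 -1.   ] tooly [-0.711  0.703  0.02 ] F [-0.7  0.  -0.1] op 0.0685 gf 0.0
```

Call:
play_rows:
  rows: [0,-0.006,-0.03,0,0,0,-0.03,0,0,0,-0.03,0,0,0,-0.03,0,0,0,-0.03,0,0,0,0,0]

```text
t: 12.27
position: [0.5437, 0.0319, 0.049]
orientation: [-0.383, 0.924, 0.013, 0.002]
force: [-1.2, -0.2, -0.7]
opening: 0.0682
gripper_force: 0.0
```

Call:
play_rows:
  rows: [0,0,0,0,0,0,0,0,0,0,0,0,0,0,0,0,0,0,0,0,0,0,0,0,0,0,0,0,0,0,0,0]
  fingers: 0.2
  squeeze: 50

```text
t: 12.93
position: [0.5474, 0.0316, 0.0559]
orientation: [-0.383, 0.924, 0.01, 0.007]
force: [-1.5, 1.5, 5.8]
opening: 0.0313
gripper_force: 50.0
```

Call:
play_rows:
  rows: [0,0,0.02,0,0,0,0.02,0,0,0,0.02,0,0,0,0.025,0,0,0,0.025,0,0,0,0.025,0,0,0,0.005,0]

```text
t: 13.52
position: [0.5477, 0.0314, 0.199]
orientation: [-0.383, 0.924, 0.009, 0.008]
force: [-0.2, -0.2, -2.8]
opening: 0.0317
gripper_force: 50.5
```

Run:
```python
from plan import *
q=cur(); grab('side','a1')
```

```text
t 13.52 q [-0.109  0.261 -0.057  1.246  0.024 -0.895] p [0.5477 0.0314 0.199 ] toolz [ 0.009  0.023 -1.   ] tooly [-0.708  0.706  0.01 ] F [-0.2 -0.2 -2.8] op 0.0317 gf 50.5
```

View pics/a1.png

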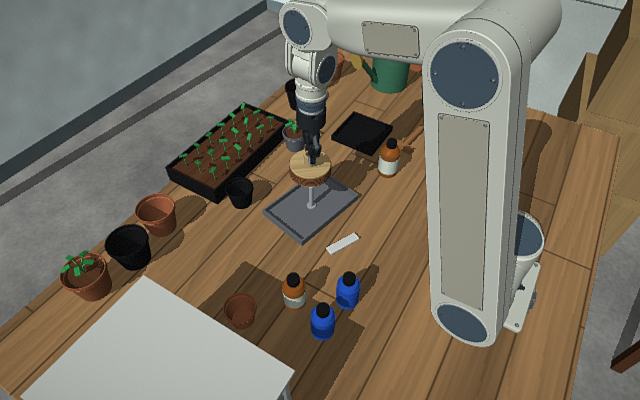

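Call:
play_rows:
  rows: [0.0023,-0.0379,0,0,0.0023,-0.0379,0,0,0.0023,-0.0379,0,0,0.0023,-0.0379,0,0,0.0023,-0.0379,0,0,0.0023,-0.0379,0,0,0.0023,-0.0379,0,0,0.0023,-0.0379,0,0,0.0023,-0.0379,0,0,0.0023,-0.0379,0,0]

```text
t: 14.4
position: [0.5686, -0.3492, 0.1924]
orientation: [-0.383, 0.924, 0.011, 0.005]
force: [0.8, -0.4, -2.1]
opening: 0.0319
gripper_force: 50.6
```

Call:
play_rows:
  rows: [0,0,0,0,0,0,-0.03,0,0,0,-0.03,0,0,0,-0.03,0,0,0,-0.03,0,0,0,0,0,0,0,0,0]

```text
t: 14.98
position: [0.5681, -0.3467, 0.0718]
orientation: [-0.383, 0.924, 0.013, 0.004]
force: [0.4, -0.5, -1.6]
opening: 0.0318
gripper_force: 50.9
```

Run:
```python
from plan import *
q=cur(); p,d=grab('scene','a2'); W=pts('scene',d)
z=p.astype(int); b=(W[...,0]>.45)&(W[...,0]<.69)&(W[...,1]>-.46)&(W[...,1]<-.23)
hsv=cv2.cvtColor(p,cv2.COLOR_RGB2HSV)
t=b&(hsv[...,1]>70)&(hsv[...,0]<25)&(W[...,2]>.02)&(W[...,2]<.1); print(W[t].min(0),W[t].max(0),t.sum())
t=t&(hsv[...,2]>120); print(cv2.minEnclosingCircle(W[t&(W[...,2]>np.percentile(W[t][:,2],50))][:,:2].astype(np.float32)))
```

```text
t 14.98 q [-0.682  0.541  0.054  1.102  0.019 -1.469] p [ 0.5681 -0.3467  0.0718] toolz [-0.002  0.026 -1.   ] tooly [-0.708  0.706  0.02 ] F [ 0.4 -0.5 -1.6] op 0.0318 gf 50.9
[ 0.45110355 -0.43342269  0.02012666] [ 0.65133783 -0.26345415  0.09954856] 1150
((0.5691516399383545, -0.34260132908821106), 0.058253780007362366)
```

Reel is centred over the tray. I'll lower the last 15 mm gently and release.

Call:
play_rows:
  rows: [0,0,-0.007,0,0,0,-0.007,0,0,0,-0.002,0,0,0,0,0]

```text
t: 15.37
position: [0.569, -0.3474, 0.0573]
orientation: [-0.383, 0.924, 0.011, 0.005]
force: [-0.1, -0.5, -1.8]
opening: 0.0316
gripper_force: 50.9
```

Call:
play_rows:
  rows: [0,0,0,0,0,0,0,0,0,0,0,0,0,0,0.005,0,0,0,0.01,0,0,0,0.03,0,0,0,0.04,0,0,0,0.04,0,0,0,0.04,0]
  fingers: 0.8

```text
t: 16.12
position: [0.5687, -0.3472, 0.2255]
orientation: [-0.383, 0.924, 0.01, 0.005]
force: [1.0, -0.1, -0.3]
opening: 0.0682
gripper_force: 0.0
```

Run:
```python
from plan import *
q=cur()
for n in('side','scene'):
    p,d=grab(n,'b_'+n); W=pts(n,d); hsv=cv2.cvtColor(p,cv2.COLOR_RGB2HSV)
    b=(W[...,0]>.45)&(W[...,0]<.69)&(W[...,1]>-.46)&(W[...,1]<-.23)&(hsv[...,1]>60)&(W[...,2]>.036)&(W[...,2]<.05)
    q_=W[b]; print('drum top',b.sum(),q_.mean(0),cv2.minEnclosingCircle(q_[:,:2].astype(np.float32)), np.linalg.lstsq(np.c_[q_[:,:2],np.ones(len(q_))],q_[:,2],rcond=None)[0])
    hi=(W[...,2]>.1)&(W[...,2]<.15)&(p.max(-1)<45)
    for x,y in((.412,-.222),(.411,.332)):
        m=hi&(np.hypot(W[...,0]-x,W[...,1]-y)<.07); print('cap',m.sum(),np.median(W[m],0) if m.any() else '')
```

```text
t 16.12 q [-0.682  0.475  0.336  1.446  0.019 -1.469] p [ 0.5687 -0.3472  0.2255] toolz [ 0.002  0.023 -1.   ] tooly [-0.708  0.706  0.015] F [ 1.  -0.1 -0.3] op 0.0682 gf 0.0
drum top 477 [ 0.56613607 -0.33460835  0.04169453] ((0.5691256523132324, -0.34364059567451477), 0.06143098324537277) [ 0.00550581 -0.01177899  0.03463614]
cap 67 [ 0.41287301 -0.21772189  0.13152809]
cap 145 [0.40967973 0.33251387 0.11340476]
drum top 707 [ 0.57728369 -0.33377067  0.04370254] ((0.572161078453064, -0.34530746936798096), 0.06231587752699852) [-0.01227008 -0.01502947  0.04576946]
cap 62 [ 0.42036936 -0.22270358  0.13296178]
cap 119 [0.42194236 0.33032941 0.11494559]
```

View pics/b_scene.png

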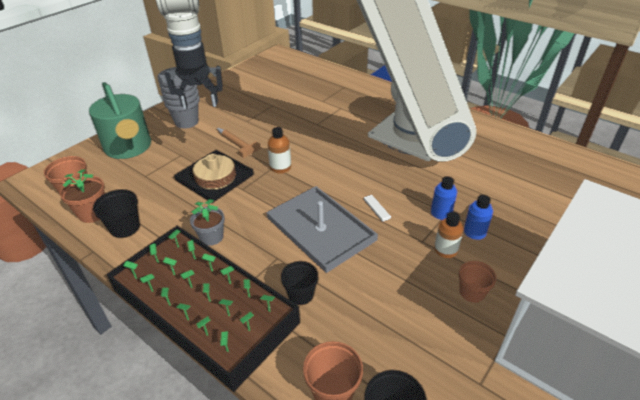

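Call:
play_rows:
  rows: [-0.031,0.0246,0,0,-0.031,0.0246,0,0,-0.031,0.0246,0,0,-0.031,0.0246,0,0,-0.031,0.0246,0,0,0,0,0,0,0,0,0,0,0,0,0,0]
  fingers: 1

```text
t: 16.88
position: [0.4145, -0.2248, 0.2235]
orientation: [-0.383, 0.924, 0.01, 0.006]
force: [0.5, -0.3, 0.2]
opening: 0.0854
gripper_force: 0.0
```

Run:
```python
from plan import *
q=cur()
c=imaging.calibration('scene');T=np.array(c['T'])
def ray(n,u,v,z):
    c=imaging.calibration(n);T=np.array(c['T'])
    r=T[:3,:3]@np.array([(u-c['cx'])/c['fx'],-(v-c['cy'])/c['fy'],-1]); return T[:3,3]+r*(z-T[2,3])/r[2]
K=[ray('scene',u,v,.022)[:2].round(3) for u,v in((268,217),(316,190),(375,235),(329,265))]; print('corners',K, 'centre',np.mean(K,0))
# wrist view of the bottle below
s=readout.state(); p,d=grab('wrist','w1'); c=imaging.calibration('wrist')
M=np.eye(4);M[:3,:3]=R.from_quat(s['orientation']).as_matrix();M[:3,3]=s['position']
W=pts('wrist',d,M@np.array(c['tool_from_camera']))
m=(d>0)&(W[...,2]>.12)&(W[...,2]<.145)&(np.hypot(W[...,0]-.414,W[...,1]+.224)<.06)
print(m.sum(),W[m].mean(0),cv2.minEnclosingCircle(W[m][:,:2].astype(np.float32)),np.median(W[m][:,2]))
```

```text
t 16.88 q [-0.687  0.134 -0.16   1.289  0.019 -1.474] p [ 0.4145 -0.2248  0.2235] toolz [ 0.003  0.022 -1.   ] tooly [-0.708  0.706  0.014] F [ 0.5 -0.3  0.2] op 0.0854 gf 0.0
corners [array([ 0.613, -0.089]), array([ 0.45 , -0.058]), array([0.496, 0.172]), array([0.646, 0.14 ])] centre [0.55125 0.04125]
1696 [ 0.41150334 -0.23181415  0.13374471] ((0.4127909243106842, -0.23064783215522766), 0.015972726047039032) 0.13457766925402204
```

Call:
play_rows:
  rows: [-0.001,-0.0035,-0.02,0,0,0,-0.03,0,0,0,-0.03,0,0,0,-0.03,0,0,0,-0.025,0,0,0,-0.013,0,0,0,-0.007,0,0,0,0,0]

```text
t: 17.6
position: [0.4132, -0.2282, 0.0658]
orientation: [-0.383, 0.924, 0.012, 0.004]
force: [-0.0, -0.1, 0.5]
opening: 0.0855
gripper_force: 0.0
```

Run:
```python
from plan import *
q=cur()
```

```text
t 17.60 q [-0.695  0.251 -0.442  0.896  0.019 -1.481] p [ 0.4132 -0.2282  0.0658] toolz [-0.001  0.026 -1.   ] tooly [-0.708  0.706  0.019] F [-0.  -0.1  0.5] op 0.0855 gf 0.0
```

Call:
play_rows:
  rows: [0,0,-0.001,0,0,0,0,0,0,0,0,0,0,0,0,0,0,0,0,0,0,0,0,0]
  fingers: 0.5
  squeeze: 90

```text
t: 18.1
position: [0.4138, -0.2286, 0.0679]
orientation: [-0.383, 0.924, 0.01, 0.006]
force: [-0.5, 0.9, 5.5]
opening: 0.0614
gripper_force: 97.6
```

Call:
play_rows:
  rows: [0,0,0.01,0,0,0,0.02,0,0,0,0.03,0,0,0,0.04,0,0,0,0.04,0,0,0,0.04,0,0,0,0.04,0,0,0,0.01,0]

```text
t: 18.77
position: [0.414, -0.2286, 0.3029]
orientation: [-0.383, 0.924, 0.007, 0.007]
force: [-1.1, 0.6, -3.4]
opening: 0.0611
gripper_force: 99.6
```

Run:
```python
from plan import *
q=cur(); show('',q); grab('side','c1')
# plan: move to heading ~ -0.1 , vertical. then push
k=sim(q,[[.0,.0335,.02,.0]]*6,.6); show('moved',k)
for a,n in((60,10),(60,10),(60,10),(60,10),(60,10),(60,10),(60,10),(80,10),(80,10),(80,10),(80,10)):
    k,d=push3(k,np.radians(a),n); show((a,np.round(d,3)),k)
```

```text
t 18.77 q [-0.694  0.115  0.019  1.48   0.019 -1.481] p [ 0.414  -0.2286  0.3029] toolz [ 0.008  0.018 -1.   ] tooly [-0.708  0.706  0.007] F [-1.1  0.6 -3.4] op 0.0611 gf 99.6
 p 1.58 r 0.473 z 0.303 [-0.69  0.12  0.02  1.48  0.02 -1.48] toolz [ 0.01  0.02 -1.  ]
moved p 1.57 r 0.415 z 0.423 [-0.28  0.03  0.23  1.77  0.02 -1.07] toolz [ 0.01  0.02 -1.  ]
(60, array([ 0.019, -0.006,  0.035,  0.   ])) p 1.33 r 0.567 z 0.563 [-0.3   0.27  0.89  1.95  0.03 -1.08] toolz [ 0.24 -0.04 -0.97]
(60, array([ 0.019, -0.006,  0.035,  0.   ])) p 1.02 r 0.670 z 0.658 [-0.32  0.42  1.35  1.95  0.05 -1.09] toolz [ 0.51 -0.11 -0.85]
(60, array([ 0.019, -0.006,  0.035,  0.   ])) p 0.73 r 0.737 z 0.745 [-0.36  0.4   1.36  1.69  0.1  -1.1 ] toolz [ 0.73 -0.17 -0.66]
(60, array([ 0.019, -0.007,  0.035,  0.   ])) p 0.43 r 0.811 z 0.842 [-0.4   0.41  1.36  1.37  0.14 -1.08] toolz [ 0.89 -0.21 -0.41]
(60, array([ 0.018, -0.008,  0.035,  0.   ])) p 0.12 r 0.876 z 0.940 [-0.42  0.45  1.36  1.03  0.18 -1.04] toolz [ 0.96 -0.24 -0.12]
(60, array([ 0.018, -0.008,  0.035,  0.   ])) p -0.17 r 0.918 z 1.025 [-0.45  0.5   1.36  0.69  0.2  -0.98] toolz [ 0.96 -0.25  0.16]
(60, array([ 0.018, -0.009,  0.035,  0.   ])) p -0.41 r 0.928 z 1.091 [-0.48  0.55  1.36  0.41  0.2  -0.93] toolz [ 0.89 -0.24  0.39]
(80, array([ 0.006, -0.003,  0.039,  0.   ])) p -0.59 r 0.820 z 1.202 [-0.51  0.46  1.36  0.31  0.2  -0.87] toolz [ 0.81 -0.22  0.55]
(80, array([ 0.006, -0.003,  0.039,  0.   ])) p -0.76 r 0.724 z 1.282 [-0.54  0.39  1.36  0.21  0.2  -0.82] toolz [ 0.71 -0.2   0.67]
(80, array([ 0.006, -0.004,  0.039,  0.   ])) p -0.89 r 0.640 z 1.339 [-0.59  0.34  1.36  0.13  0.2  -0.76] toolz [ 0.62 -0.18  0.76]
(80, array([ 0.006, -0.004,  0.039,  0.   ])) p -1.00 r 0.567 z 1.380 [-0.63  0.3   1.36  0.06  0.19 -0.7 ] toolz [ 0.54 -0.16  0.83]
```

View pics/c1.png

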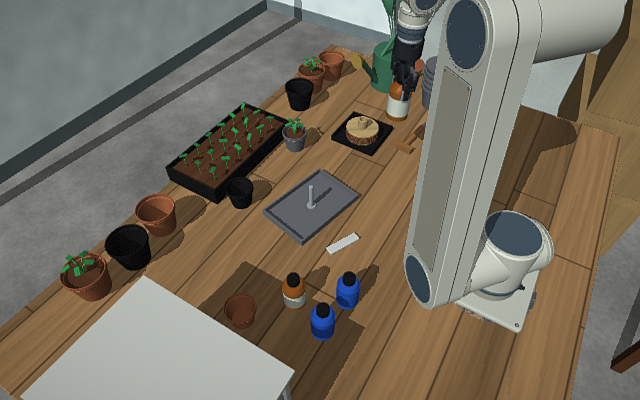

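Call:
play_rows:
  rows: [0,0.0335,0.02,0.07,0,0.0335,0.02,0.07,0,0.0335,0.02,0.07,0,0.0335,0.02,0.07,0,0.0335,0.02,0.07,0,0.0335,0.02,0.07]

```text
t: 19.32
position: [0.4125, -0.0254, 0.416]
orientation: [-0.569, 0.823, 0.012, 0.002]
force: [1.2, -0.0, -3.9]
opening: 0.0609
gripper_force: 99.3
```

Call:
play_rows:
  rows: [0.019,-0.006,0.035,0,0.019,-0.006,0.035,0,0.019,-0.006,0.035,0,0.019,-0.006,0.035,0,0.019,-0.006,0.035,0,0.019,-0.006,0.035,0,0.019,-0.006,0.035,0,0.019,-0.006,0.035,0,0.019,-0.006,0.035,0,0.019,-0.006,0.035,0]

```text
t: 20.15
position: [0.5624, -0.0797, 0.5539]
orientation: [-0.563, 0.819, -0.081, 0.081]
force: [0.9, 0.4, -4.4]
opening: 0.0611
gripper_force: 101.8
```

Call:
play_rows:
  rows: [0.019,-0.006,0.035,0,0.019,-0.006,0.035,0,0.019,-0.006,0.035,0,0.019,-0.006,0.035,0,0.019,-0.006,0.035,0,0.019,-0.006,0.035,0,0.019,-0.006,0.035,0,0.019,-0.006,0.035,0,0.019,-0.006,0.035,0,0.019,-0.006,0.035,0]

```text
t: 20.98
position: [0.6621, -0.1221, 0.6492]
orientation: [-0.545, 0.796, -0.193, 0.178]
force: [1.8, 0.5, -3.7]
opening: 0.061
gripper_force: 101.8
```

Call:
play_rows:
  rows: [0.019,-0.006,0.035,0,0.019,-0.006,0.035,0,0.019,-0.006,0.035,0,0.019,-0.006,0.035,0,0.019,-0.006,0.035,0,0.019,-0.006,0.035,0,0.019,-0.006,0.035,0,0.019,-0.006,0.035,0,0.019,-0.006,0.035,0,0.019,-0.006,0.035,0]

```text
t: 21.82
position: [0.6132, -0.1416, 0.7188]
orientation: [-0.539, 0.778, -0.227, 0.231]
force: [1.0, -0.3, -3.8]
opening: 0.0608
gripper_force: 101.9
```

Run:
```python
from plan import *
q=cur(); show('',q); k=q
for a,n,l in((60,10,.005),(60,10,.005),(60,10,.005),(60,10,0),(80,10,0),(80,10,0),(80,10,0),(80,10,0)):
    k,d=push3(k,np.radians(a),n,l); show((a,np.round(d,3)),k)
```

```text
t 21.82 q [-0.436  0.343  1.363  1.948  0.161 -1.594] p [ 0.6132 -0.1416  0.7188] toolz [ 0.604 -0.105 -0.79 ] tooly [-0.733  0.316 -0.602] F [ 1.  -0.3 -3.8] op 0.0608 gf 101.9
 p 0.93 r 0.629 z 0.719 [-0.44  0.34  1.36  1.95  0.16 -1.59] toolz [ 0.6  -0.1  -0.79]
(60, array([ 0.02 , -0.004,  0.035,  0.   ])) p 0.62 r 0.722 z 0.800 [-0.39  0.35  1.36  1.63  0.15 -1.51] toolz [ 0.8  -0.16 -0.58]
(60, array([ 0.02 , -0.003,  0.035,  0.   ])) p 0.31 r 0.811 z 0.893 [-0.34  0.39  1.36  1.28  0.12 -1.45] toolz [ 0.93 -0.2  -0.3 ]
(60, array([ 0.021, -0.002,  0.035,  0.   ])) p 0.01 r 0.881 z 0.983 [-0.29  0.45  1.36  0.91  0.09 -1.41] toolz [ 0.98 -0.2  -0.01]
(60, array([ 0.019, -0.006,  0.035,  0.   ])) p -0.26 r 0.916 z 1.059 [-0.33  0.51  1.36  0.59  0.12 -1.37] toolz [ 0.95 -0.19  0.26]
(80, array([ 0.007, -0.002,  0.039,  0.   ])) p -0.48 r 0.823 z 1.176 [-0.36  0.44  1.36  0.44  0.15 -1.33] toolz [ 0.87 -0.17  0.46]
(80, array([ 0.006, -0.002,  0.039,  0.   ])) p -0.68 r 0.736 z 1.263 [-0.4   0.38  1.36  0.3   0.17 -1.28] toolz [ 0.77 -0.15  0.62]
(80, array([ 0.006, -0.003,  0.039,  0.   ])) p -0.84 r 0.656 z 1.325 [-0.45  0.34  1.36  0.18  0.18 -1.22] toolz [ 0.67 -0.13  0.73]
(80, array([ 0.006, -0.003,  0.039,  0.   ])) p -0.96 r 0.583 z 1.370 [-0.5   0.3   1.36  0.1   0.18 -1.16] toolz [ 0.58 -0.11  0.81]
```

```bash
cat >> kin.py <<'E'
def aset(P,Ro,q,wr,n=15,lam=1e-3):
    q=np.array(q,float); F=np.ones(6,bool); W=np.r_[1,1,1,wr,wr,wr]
    for _ in range(n):
        p,r,J=jac(q); e=np.r_[P-p,(Ro*r.inv()).as_rotvec()]*W; J=J*W[:,None]
        for _ in range(6):
            A=J[:,F]; dq=np.zeros(6); dq[F]=np.linalg.solve(A.T@A+lam**2*np.eye(F.sum()),A.T@e)
            bad=F&((q+dq>hi+1e-6)|(q+dq<lo-1e-6))
            if not bad.any(): break
            q[bad]=np.where(dq[bad]>0,hi[bad],lo[bad]); F&=~bad
            p,r,J=jac(q); e=np.r_[P-p,(Ro*r.inv()).as_rotvec()]*W; J=J*W[:,None]
        q=q+dq
        if np.abs(dq).max()<1e-5: break
    return np.clip(q,lo,hi)
def sim3(q,rows,wr=.6):
    q=np.clip(q,lo,hi)
    for d in rows:
        P,Ro=fk(q); dq=aset(P+np.array(d[:3]),R.from_euler('z',d[3])*Ro,q,wr)-q
        q=q+dq*min(1,(vmax/np.maximum(abs(dq),1e-9)).min())
    return q
def push4(q,a,n,lat=0,yaw=0,s=.04,wr=.6):
    h=q[0]; c=s*np.cos(a)
    d=[c*np.cos(h)-lat*np.sin(h),c*np.sin(h)+lat*np.cos(h),s*np.sin(a),yaw]
    return sim3(q,[d]*n,wr),d
E
python3 - <<'E'
from plan import *
L=np.loadtxt('log.txt')
up=[[0,0,.04,0]]*10
for wr in(.5,.6):
    for a in range(4): print('upseq',sim3(L[a,:6],up,wr).round(3),L[a+1,:6].round(3))
    q=sim3(L[-2,:6],[[0,.0335,.02,.07]]*6,wr)
    for i in range(3):
        q=sim3(q,[[.019,-.006,.035,0]]*10,wr); print(fk(q)[0].round(3),q.round(3))
print(L[-1,:6].round(3))
k=L[-1,:6]
for a,n in((0,5),(0,5),(30,5),(30,5),(60,10),(60,10),(60,10),(80,10),(80,10),(80,10)):
    k,d=push4(k,np.radians(a),n); show((a,np.round(d,3)),k)
E
```

```text
upseq [-1.482  0.404  1.054  1.95   0.038  1.439] [-1.482  0.412  1.026  1.949  0.035  1.438]
upseq [-1.5    0.328  1.36   1.95   0.06   1.438] [-1.507  0.239  1.143  1.948  0.057  1.429]
upseq [-1.617  0.133  1.36   1.95   0.178  1.375] [-1.537  0.169  1.364  1.948  0.091  1.426]
upseq [-1.97  -0.013  1.36   1.95   0.536  1.226] [-1.828  0.006  1.363  1.948  0.375  1.286]
[ 0.565 -0.08   0.588] [-0.304  0.267  0.952  1.95   0.031 -1.503]
[ 0.63  -0.121  0.7  ] [-0.367  0.368  1.36   1.95   0.102 -1.545]
[ 0.577 -0.146  0.764] [-0.55   0.278  1.36   1.95   0.323 -1.668]
upseq [-1.482  0.398  1.002  1.95   0.035  1.437] [-1.482  0.412  1.026  1.949  0.035  1.438]
upseq [-1.481  0.368  1.36   1.95   0.041  1.451] [-1.507  0.239  1.143  1.948  0.057  1.429]
upseq [-1.567  0.162  1.36   1.95   0.122  1.404] [-1.537  0.169  1.364  1.948  0.091  1.426]
upseq [-1.846  0.004  1.36   1.95   0.395  1.277] [-1.828  0.006  1.363  1.948  0.375  1.286]
[ 0.559 -0.079  0.562] [-0.304  0.269  0.889  1.95   0.029 -1.505]
[ 0.662 -0.122  0.659] [-0.334  0.43   1.36   1.95   0.06  -1.522]
[ 0.605 -0.14
[... 725 characters left out ...]
66 -2.  ] toolz [ 0.72  0.05 -0.69]
(60, array([ 0.012, -0.016,  0.035,  0.   ])) p 0.99 r 0.668 z 0.764 [-1.11  0.4   1.36  1.95  0.86 -2.06] toolz [ 0.84  0.02 -0.54]
(60, array([ 0.009, -0.018,  0.035,  0.   ])) p 0.96 r 0.640 z 0.831 [-1.3   0.37  1.36  1.95  1.1  -2.12] toolz [ 0.93 -0.02 -0.37]
(80, array([ 0.002, -0.007,  0.039,  0.   ])) p 0.83 r 0.544 z 0.941 [-1.48  0.24  1.36  1.95  1.33 -2.05] toolz [ 0.98 -0.07 -0.18]
(80, array([ 0.001, -0.007,  0.039,  0.   ])) p 0.73 r 0.475 z 1.001 [-1.63  0.14  1.36  1.95  1.45 -1.97] toolz [ 0.99 -0.15 -0.08]
(80, array([-0.   , -0.007,  0.039,  0.   ])) p 0.65 r 0.438 z 1.020 [-1.72  0.06  1.36  1.95  1.45 -1.9 ] toolz [ 0.97 -0.24 -0.07]
```

Run:
```python
from plan import *
L=np.loadtxt('log.txt'); k0=L[-1,:6]
k0,d=push4(k0,np.radians(-90),8,0,0); show(d,k0)
for pat in (((0,10),(20,10),(30,10),(40,10),(50,10),(60,10),(70,10)),((-10,10),(0,10),(20,10),(40,10),(60,10),(80,10),(80,10))):
  k=k0
  for a,n in pat:
    # choose lat to keep q5 ~0
    c=[push4(k,np.radians(a),n,l)+(l,) for l in(-.01,0,.01)]
    k,d,l=min(c,key=lambda t:abs(t[0][4])); show((a,l,np.round(d,3)),k)
  print()
```

```text
[np.float64(2.219878357758289e-18), np.float64(-1.034977877736424e-18), np.float64(-0.04), 0] p 0.93 r 0.636 z 0.482 [-0.44 -0.01  0.13  1.07  0.16 -1.59] toolz [ 0.6  -0.1  -0.79]
(0, 0.01, array([ 0.04 , -0.008,  0.   ,  0.   ])) p 0.89 r 0.991 z 0.470 [-0.33  0.79  1.36  1.46  0.1  -1.51] toolz [ 0.62 -0.11 -0.78]
(20, 0.01, array([ 0.039, -0.003,  0.014,  0.   ])) p 1.26 r 0.788 z 0.491 [-0.42  0.67  1.36  1.95  0.27 -1.65] toolz [ 0.37  0.13 -0.92]
(30, 0.01, array([ 0.036, -0.005,  0.02 ,  0.   ])) p 1.25 r 0.786 z 0.511 [-0.44  0.66  1.36  1.95  0.36 -1.67] toolz [ 0.42  0.2  -0.89]
(40, 0.01, array([ 0.032, -0.004,  0.026,  0.   ])) p 1.20 r 0.768 z 0.563 [-0.46  0.61  1.36  1.95  0.47 -1.67] toolz [ 0.49  0.26 -0.83]
(50, 0.01, array([ 0.027, -0.002,  0.031,  0.   ])) p 1.12 r 0.735 z 0.636 [-0.5   0.53  1.36  1.95  0.59 -1.65] toolz [ 0.59  0.32 -0.75]
(60, 0.01, array([ 0.022, -0.001,  0.035,  0.   ])) p 1.02 r 0.686 z 0.724 [-0.54  0.43  1.36  1.95  0.73 -1.63] toolz [ 0.68  0.37 -0.63]
(70, 0.01, array([0.017, 0.001, 0.038, 0.   ])) p 0.91 r 0.619 z 0.818 [-0.61  0.32  1
[... 307 characters left out ...]
0.77 -0.15 -0.61]
(20, 0.01, array([ 0.039, -0.003,  0.014,  0.   ])) p 0.39 r 1.293 z 0.315 [-0.28  1.17  1.36  0.58  0.07 -1.43] toolz [ 0.91 -0.19 -0.38]
(40, 0.01, array([0.032, 0.001, 0.026, 0.   ])) p 0.17 r 1.298 z 0.448 [-0.22  1.11  1.36  0.41  0.02 -1.41] toolz [ 0.97 -0.19 -0.17]
(60, 0.01, array([0.022, 0.005, 0.035, 0.   ])) p -0.01 r 1.235 z 0.649 [-0.16  0.96  1.36  0.38 -0.02 -1.4 ] toolz [ 0.98 -0.18  0.01]
(80, 0, array([ 0.007, -0.001,  0.039,  0.   ])) p -0.17 r 1.100 z 0.879 [-0.18  0.75  1.36  0.44  0.02 -1.4 ] toolz [ 0.97 -0.16  0.17]
(80, 0.01, array([0.009, 0.009, 0.039, 0.   ])) p -0.36 r 0.978 z 1.041 [-0.09  0.61  1.36  0.4  -0.04 -1.43] toolz [ 0.93 -0.13  0.35]
```

Run:
```python
from plan import *
z=np.load('pics/side0.npz'); W=pts('side',z['d']); ok=z['d']>0
az=np.arctan2(W[...,1],W[...,0]); r=np.hypot(W[...,0],W[...,1])
for zl in(.0,.2,.5,.8):
    m=ok&(W[...,2]>zl)&(W[...,2]<zl+.3)&(abs(az+.25)<.45)&(r>.5); print(zl,m.sum(),np.percentile(r[m],[0,1,5]).round(2) if m.any() else '')
L=np.loadtxt('log.txt'); k0=L[-1,:6]
for down,pats in((10,((-10,10),(-5,10),(10,10),(40,10),(70,10),(85,10),(90,10),(90,10))),(9,((-10,10),(10,10),(30,10),(60,10),(80,10),(90,10),(90,10),(95,10)))):
  k,d=push4(k0,np.radians(-90),down,0,0)
  for a,n in pats:
    c=[push4(k,np.radians(a),n,l)+(l,) for l in(-.01,0,.01)]
    k,d,l=min(c,key=lambda t:abs(t[0][4])); show((a,l,np.round(d,3)),k)
  print()
```

```text
0.0 16392 [0.5  0.51 0.54]
0.2 0 
0.5 0 
0.8 0 
(-10, 0.01, array([ 0.04 , -0.008, -0.007,  0.   ])) p 0.92 r 1.035 z 0.334 [-0.32  0.75  0.92  1.09  0.09 -1.5 ] toolz [ 0.6  -0.1  -0.79]
(-5, 0.01, array([ 0.041, -0.003, -0.003,  0.   ])) p 0.70 r 1.225 z 0.219 [-0.26  1.15  1.36  0.91  0.06 -1.44] toolz [ 0.75 -0.14 -0.65]
(10, 0.01, array([ 0.041, -0.   ,  0.007,  0.   ])) p 0.44 r 1.316 z 0.195 [-0.2   1.27  1.36  0.52  0.02 -1.4 ] toolz [ 0.89 -0.16 -0.42]
(40, 0.01, array([0.032, 0.004, 0.026, 0.   ])) p 0.23 r 1.317 z 0.357 [-0.14  1.18  1.36  0.41 -0.01 -1.38] toolz [ 0.96 -0.15 -0.23]
(70, 0, array([ 0.014, -0.002,  0.038,  0.   ])) p 0.07 r 1.231 z 0.621 [-0.16  0.96  1.36  0.48  0.03 -1.38] toolz [ 0.99 -0.14 -0.07]
(85, 0.01, array([0.005, 0.009, 0.04 , 0.   ])) p -0.10 r 1.089 z 0.863 [-0.08  0.73  1.36  0.54 -0.04 -1.38] toolz [ 0.99 -0.12  0.1 ]
(90, 0, array([ 0.  , -0.  ,  0.04,  0.  ])) p -0.28 r 0.927 z 1.058 [-0.11  0.53  1.36  0.55  0.01 -1.38] toolz [ 0.95 -0.1   0.28]
(90, 0, array([ 0.  , -0.  ,  0.04,  0.  ])) p -0.49 r 0.783 z 1.199 [-0.16  0.39  1.36  0.48 
[... 432 characters left out ...]
toolz [ 0.35  0.2  -0.91]
(60, 0.01, array([0.022, 0.001, 0.035, 0.   ])) p 1.15 r 0.746 z 0.589 [-0.4   0.56  1.36  1.95  0.4  -1.59] toolz [ 0.5   0.22 -0.84]
(80, 0.01, array([0.01 , 0.007, 0.039, 0.   ])) p 0.94 r 0.641 z 0.733 [-0.35  0.35  1.36  1.95  0.45 -1.46] toolz [ 0.65  0.23 -0.73]
(90, 0.01, array([0.003, 0.009, 0.04 , 0.   ])) p 0.74 r 0.522 z 0.847 [-0.32  0.15  1.36  1.95  0.53 -1.35] toolz [ 0.76  0.28 -0.59]
(90, 0.01, array([0.003, 0.009, 0.04 , 0.   ])) p 0.60 r 0.434 z 0.929 [-0.45  0.01  1.36  1.95  0.76 -1.33] toolz [ 0.84  0.35 -0.41]
(95, 0.01, array([0.001, 0.011, 0.04 , 0.   ])) p 0.47 r 0.379 z 1.008 [-0.77 -0.12  1.36  1.95  1.16 -1.32] toolz [ 0.89  0.41 -0.18]
```

Call:
play_rows:
  rows: [0,0,-0.04,0,0,0,-0.04,0,0,0,-0.04,0,0,0,-0.04,0,0,0,-0.04,0,0,0,-0.04,0,0,0,-0.04,0,0,0,-0.04,0]

```text
t: 22.48
position: [0.6185, -0.1438, 0.481]
orientation: [-0.539, 0.778, -0.227, 0.231]
force: [1.0, 0.1, -3.2]
opening: 0.0612
gripper_force: 101.9
```

Call:
play_rows:
  rows: [0.04,-0.008,-0.007,0,0.04,-0.008,-0.007,0,0.04,-0.008,-0.007,0,0.04,-0.008,-0.007,0,0.04,-0.008,-0.007,0,0.04,-0.008,-0.007,0,0.04,-0.008,-0.007,0,0.04,-0.008,-0.007,0,0.04,-0.008,-0.007,0,0.04,-0.008,-0.007,0]

```text
t: 23.32
position: [0.9903, -0.2191, 0.416]
orientation: [-0.539, 0.778, -0.227, 0.231]
force: [1.3, -1.7, -2.5]
opening: 0.0613
gripper_force: 101.6
```

Call:
play_rows:
  rows: [0.038,-0.01,0,0,0.038,-0.01,0,0,0.038,-0.01,0,0,0.038,-0.01,0,0,0.038,-0.01,0,0,0.038,-0.01,0,0,0.038,-0.01,0,0,0.038,-0.01,0,0,0.038,-0.01,0,0,0.038,-0.01,0,0]

```text
t: 24.15
position: [1.1726, -0.2711, 0.2986]
orientation: [-0.51, 0.742, -0.311, 0.305]
force: [0.1, -0.9, -3.8]
opening: 0.0612
gripper_force: 104.2
```

Run:
```python
from plan import *
q=cur(); show('',q); k=q
for a,n in((0,10),(20,10),(40,10),(60,10),(80,10),(80,10),(80,10),(80,10)):
    c=[push4(k,np.radians(a),n,l)+(l,) for l in(-.01,0,.01)]
    k,d,l=min(c,key=lambda t:abs(t[0][4])); show((a,l,np.round(d,3)),k)
```

```text
t 24.15 q [-0.321  1.077  1.362  0.958  0.1   -1.478] p [ 1.1726 -0.2711  0.2986] toolz [ 0.769 -0.151 -0.621] tooly [-0.567  0.286 -0.773] F [ 0.1 -0.9 -3.8] op 0.0612 gf 104.2
 p 0.67 r 1.203 z 0.299 [-0.32  1.08  1.36  0.96  0.1  -1.48] toolz [ 0.77 -0.15 -0.62]
(0, 0.01, array([ 0.041, -0.003,  0.   ,  0.   ])) p 0.42 r 1.320 z 0.200 [-0.26  1.28  1.36  0.5   0.06 -1.43] toolz [ 0.9  -0.18 -0.41]
(20, 0.01, array([ 0.039, -0.   ,  0.014,  0.   ])) p 0.22 r 1.349 z 0.256 [-0.21  1.3   1.36  0.28  0.02 -1.4 ] toolz [ 0.96 -0.18 -0.22]
(40, 0.01, array([0.032, 0.003, 0.026, 0.   ])) p 0.06 r 1.329 z 0.417 [-0.15  1.19  1.36  0.23 -0.01 -1.39] toolz [ 0.98 -0.16 -0.06]
(60, 0, array([ 0.02 , -0.003,  0.035,  0.   ])) p -0.07 r 1.256 z 0.637 [-0.18  1.    1.36  0.28  0.03 -1.39] toolz [ 0.99 -0.15  0.07]
(80, 0.01, array([0.009, 0.009, 0.039, 0.   ])) p -0.21 r 1.120 z 0.870 [-0.1   0.78  1.36  0.36 -0.03 -1.4 ] toolz [ 0.97 -0.13  0.21]
(80, 0, array([ 0.007, -0.001,  0.039,  0.   ])) p -0.38 r 0.986 z 1.042 [-0.13  0.62  1.36  0.36  0.02 -1.4 ] toolz [ 0.92 -0.1   0.37]
(80, 0.01, array([0.008, 0.009, 0.039, 0.   ])) p -0.55 r 0.873 z 1.161 [-0.04  0.52  1.36  0.29 -0.04 -1.44] toolz [ 0.85 -0.07  0.52]
(80, 0, array([ 0.007, -0.   ,  0.039,  0.   ])) p -0.70 r 0.767 z 1.253 [-0.09  0.43  1.36  0.22  0.02 -1.41] toolz [ 0.76 -0.05  0.65]
```

Call:
play_rows:
  rows: [0.039,-0.003,0.014,0,0.039,-0.003,0.014,0,0.039,-0.003,0.014,0,0.039,-0.003,0.014,0,0.039,-0.003,0.014,0,0.039,-0.003,0.014,0,0.039,-0.003,0.014,0,0.039,-0.003,0.014,0,0.039,-0.003,0.014,0,0.039,-0.003,0.014,0]

```text
t: 24.98
position: [1.2672, -0.239, 0.3169]
orientation: [-0.471, 0.687, -0.397, 0.385]
force: [-0.4, -0.4, -3.5]
opening: 0.061
gripper_force: 104.2
```

Call:
play_rows:
  rows: [0.032,0,0.026,0,0.032,0,0.026,0,0.032,0,0.026,0,0.032,0,0.026,0,0.032,0,0.026,0,0.032,0,0.026,0,0.032,0,0.026,0,0.032,0,0.026,0,0.032,0,0.026,0,0.032,0,0.026,0]

```text
t: 25.82
position: [1.2786, -0.1897, 0.4555]
orientation: [-0.436, 0.631, -0.459, 0.45]
force: [-0.0, -0.1, -2.8]
opening: 0.0609
gripper_force: 104.3
```

Call:
play_rows:
  rows: [0.021,0.001,0.035,0,0.021,0.001,0.035,0,0.021,0.001,0.035,0,0.021,0.001,0.035,0,0.021,0.001,0.035,0,0.021,0.001,0.035,0,0.021,0.001,0.035,0,0.021,0.001,0.035,0,0.021,0.001,0.035,0,0.021,0.001,0.035,0]

```text
t: 26.65
position: [1.2183, -0.1478, 0.6595]
orientation: [-0.405, 0.578, -0.502, 0.5]
force: [-0.1, -0.4, -4.0]
opening: 0.0609
gripper_force: 104.4
```

Call:
play_rows:
  rows: [0.009,0.003,0.039,0,0.009,0.003,0.039,0,0.009,0.003,0.039,0,0.009,0.003,0.039,0,0.009,0.003,0.039,0,0.009,0.003,0.039,0,0.009,0.003,0.039,0,0.009,0.003,0.039,0,0.009,0.003,0.039,0,0.009,0.003,0.039,0]

```text
t: 27.48
position: [1.0949, -0.0998, 0.8783]
orientation: [-0.375, 0.526, -0.538, 0.542]
force: [-0.3, -0.6, -4.2]
opening: 0.0612
gripper_force: 104.5
```

Call:
play_rows:
  rows: [0.009,0.003,0.039,0,0.009,0.003,0.039,0,0.009,0.003,0.039,0,0.009,0.003,0.039,0,0.009,0.003,0.039,0,0.009,0.003,0.039,0,0.009,0.003,0.039,0,0.009,0.003,0.039,0,0.009,0.003,0.039,0,0.009,0.003,0.039,0]

```text
t: 28.32
position: [0.9788, -0.0601, 1.0381]
orientation: [-0.338, 0.464, -0.573, 0.585]
force: [-0.0, 0.0, -3.5]
opening: 0.0609
gripper_force: 104.6
```

Run:
```python
from plan import *
q=cur(); show('',q); k=q
for a,n in((60,10),(80,10),(80,10),(80,10),(80,10)):
    c=[push4(k,np.radians(a),n,l)+(l,) for l in(-.01,0,.01)]
    k,d,l=min(c,key=lambda t:abs(t[0][4])); show((a,l,np.round(d,3)),k)
```

```text
t 28.32 q [-0.147  0.607  1.363  0.409  0.002 -1.404] p [ 0.9788 -0.0601  1.0381] toolz [ 0.931 -0.136  0.34 ] tooly [ 0.356  0.115 -0.928] F [-0.   0.  -3.5] op 0.0609 gf 104.6
 p -0.35 r 0.980 z 1.038 [-0.15  0.61  1.36  0.41  0.   -1.4 ] toolz [ 0.93 -0.14  0.34]
(60, 0.01, array([0.021, 0.007, 0.035, 0.   ])) p -0.52 r 0.960 z 1.093 [-0.07  0.62  1.36  0.22 -0.04 -1.44] toolz [ 0.86 -0.1   0.5 ]
(80, 0, array([ 0.007, -0.   ,  0.039,  0.   ])) p -0.66 r 0.835 z 1.206 [-0.11  0.5   1.36  0.2   0.02 -1.42] toolz [ 0.79 -0.07  0.61]
(80, 0.01, array([0.008, 0.009, 0.039, 0.   ])) p -0.79 r 0.738 z 1.280 [-0.01  0.43  1.36  0.14 -0.04 -1.49] toolz [ 0.7  -0.04  0.71]
(80, 0, array([ 0.007, -0.   ,  0.039,  0.   ])) p -0.90 r 0.647 z 1.339 [-0.07  0.36  1.36  0.1   0.03 -1.44] toolz [ 0.62 -0.02  0.78]
(80, 0.01, array([0.008, 0.009, 0.039, 0.   ])) p -1.00 r 0.584 z 1.374 [ 0.06  0.32  1.36  0.04 -0.03 -1.55] toolz [0.54 0.01 0.84]
```

Call:
play_rows:
  rows: [0.021,0.003,0.035,0,0.021,0.003,0.035,0,0.021,0.003,0.035,0,0.021,0.003,0.035,0,0.021,0.003,0.035,0,0.021,0.003,0.035,0,0.021,0.003,0.035,0,0.021,0.003,0.035,0,0.021,0.003,0.035,0,0.021,0.003,0.035,0]

```text
t: 29.15
position: [0.9559, -0.0274, 1.0969]
orientation: [-0.302, 0.4, -0.601, 0.622]
force: [-0.0, -0.0, -2.6]
opening: 0.061
gripper_force: 104.7
```

Call:
play_rows:
  rows: [0.008,0.004,0.039,0,0.008,0.004,0.039,0,0.008,0.004,0.039,0,0.008,0.004,0.039,0,0.008,0.004,0.039,0,0.008,0.004,0.039,0,0.008,0.004,0.039,0,0.008,0.004,0.039,0,0.008,0.004,0.039,0,0.008,0.004,0.039,0]

```text
t: 29.98
position: [0.8366, 0.0075, 1.2046]
orientation: [-0.274, 0.348, -0.619, 0.648]
force: [0.0, 1.4, -3.7]
opening: 0.061
gripper_force: 104.7
```

Call:
play_rows:
  rows: [0.008,0.004,0.039,0,0.008,0.004,0.039,0,0.008,0.004,0.039,0,0.008,0.004,0.039,0,0.008,0.004,0.039,0,0.008,0.004,0.039,0,0.008,0.004,0.039,0,0.008,0.004,0.039,0,0.008,0.004,0.039,0,0.008,0.004,0.039,0]

```text
t: 30.82
position: [0.7369, 0.035, 1.2802]
orientation: [-0.245, 0.297, -0.634, 0.67]
force: [0.5, 0.7, -3.0]
opening: 0.061
gripper_force: 104.8
```

Call:
play_rows:
  rows: [0.008,0.004,0.039,0,0.008,0.004,0.039,0,0.008,0.004,0.039,0,0.008,0.004,0.039,0,0.008,0.004,0.039,0,0.008,0.004,0.039,0,0.008,0.004,0.039,0,0.008,0.004,0.039,0,0.008,0.004,0.039,0,0.008,0.004,0.039,0]

```text
t: 31.65
position: [0.6535, 0.0566, 1.3337]
orientation: [-0.219, 0.252, -0.645, 0.687]
force: [0.3, -0.2, -4.0]
opening: 0.0613
gripper_force: 104.8
```

Call:
play_rows:
  rows: [0.008,0.004,0.039,0,0.008,0.004,0.039,0,0.008,0.004,0.039,0,0.008,0.004,0.039,0,0.008,0.004,0.039,0,0.008,0.004,0.039,0,0.008,0.004,0.039,0,0.008,0.004,0.039,0,0.008,0.004,0.039,0,0.008,0.004,0.039,0]

```text
t: 32.48
position: [0.5839, 0.0735, 1.3718]
orientation: [-0.197, 0.213, -0.653, 0.7]
force: [0.2, 0.8, -3.6]
opening: 0.0611
gripper_force: 104.8
```

Run:
```python
from plan import *
q=cur(); show('',q); k=q
grab('scene','d1')
for a,n in((80,10),(80,10)):
    c=[push4(k,np.radians(a),n,l)+(l,) for l in(-.01,0,.01)]
    k,d,l=min(c,key=lambda t:abs(t[0][4])); show((a,l,np.round(d,3)),k)
```

```text
t 32.48 q [-0.023  0.323  1.363  0.057  0.011 -1.482] p [0.5839 0.0735 1.3718] toolz [ 0.555 -0.002  0.832] tooly [ 0.83   0.07  -0.553] F [ 0.2  0.8 -3.6] op 0.0611 gf 104.8
 p -0.98 r 0.588 z 1.372 [-0.02  0.32  1.36  0.06  0.01 -1.48] toolz [ 0.55 -0.    0.83]
(80, 0.01, array([0.007, 0.01 , 0.039, 0.   ])) p -1.06 r 0.537 z 1.396 [ 0.12  0.3   1.36  0.   -0.03 -1.6 ] toolz [0.49 0.02 0.87]
(80, 0, array([0.007, 0.001, 0.039, 0.   ])) p -1.12 r 0.478 z 1.422 [ 0.03  0.25  1.36 -0.02  0.03 -1.52] toolz [0.43 0.04 0.9 ]
```

View pics/d1.png

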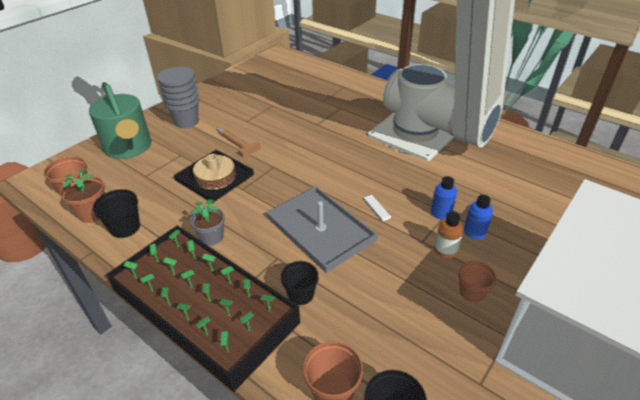

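Call:
play_rows:
  rows: [0.008,0.005,0.039,0,0.008,0.005,0.039,0,0.008,0.005,0.039,0,0.008,0.005,0.039,0,0.008,0.005,0.039,0,0.008,0.005,0.039,0,0.008,0.005,0.039,0,0.008,0.005,0.039,0,0.008,0.005,0.039,0,0.008,0.005,0.039,0]

```text
t: 33.37
position: [0.526, 0.0952, 1.3984]
orientation: [-0.179, 0.18, -0.658, 0.709]
force: [0.3, -0.1, -2.5]
opening: 0.061
gripper_force: 104.8
```

Call:
play_rows:
  rows: [0.008,0.001,0.039,0,0.008,0.001,0.039,0,0.008,0.001,0.039,0,0.008,0.001,0.039,0,0.008,0.001,0.039,0,0.008,0.001,0.039,0,0.008,0.001,0.039,0,0.008,0.001,0.039,0,0.008,0.001,0.039,0,0.008,0.001,0.039,0]

```text
t: 34.2
position: [0.4792, 0.0778, 1.4199]
orientation: [-0.163, 0.153, -0.661, 0.716]
force: [-0.2, 0.3, -2.9]
opening: 0.0613
gripper_force: 104.8
```

Call:
play_rows:
  rows: [0,0,0,0,0,0,0,0,0,0,0,0,0,0,0,0,0,0,0,0,0,0,0,0,0,0,0,0,0,0,0,0,0,0,0,0,0,0,0,0]

```text
t: 35.03
position: [0.4796, 0.078, 1.4197]
orientation: [-0.164, 0.154, -0.661, 0.716]
force: [-0.4, 0.2, -3.5]
opening: 0.0612
gripper_force: 104.8
```

Call:
play_rows:
  rows: [0,0,0,0,0,0,0,0,0,0,0,0,0,0,0,0,0,0,0,0,0,0,0,0,0,0,0,0,0,0,0,0,0,0,0,0,0,0,0,0]

```text
t: 35.87
position: [0.4796, 0.078, 1.4197]
orientation: [-0.164, 0.154, -0.661, 0.716]
force: [-0.2, 0.1, -4.6]
opening: 0.0609
gripper_force: 104.8
```

Call:
play_rows:
  rows: [0,0,0,0,0,0,0,0,0,0,0,0,0,0,0,0,0,0,0,0,0,0,0,0,0,0,0,0]

```text
t: 36.45
position: [0.4797, 0.078, 1.4196]
orientation: [-0.164, 0.154, -0.661, 0.716]
force: [1.1, -0.8, -3.7]
opening: 0.0606
gripper_force: 104.8
```

Run:
```python
from plan import *
q=cur(); show('',q); k=q
for ch in range(16):
    c=[]
    for a in(-90,-120,-150,-60,180,-30,0):
      for l in(-.012,0,.012):
        kk,d=push4(k,np.radians(a),6,l)
        if fk(kk)[0][2]>.23: c.append((kk,d,a,l))
    f=lambda t:(-th(t[0])[2]-.4*abs(t[0][4])) if ch>3 else (-fk(t[0])[0][2]*.5-th(t[0])[2]-.4*abs(t[0][4])+ (0 if np.hypot(*fk(t[0])[0][:2])<.8 else -1))
    k,d,a,l=max(c,key=f); show((a,l,np.round(d,3)),k)
```

```text
t 36.45 q [-0.042  0.26   1.363 -0.017  0.049 -1.46 ] p [0.4797 0.078  1.4196] toolz [0.436 0.031 0.899] tooly [ 0.896  0.072 -0.438] F [ 1.1 -0.8 -3.7] op 0.0606 gf 104.8
 p -1.12 r 0.486 z 1.419 [-0.04  0.26  1.36 -0.02  0.05 -1.46] toolz [0.44 0.03 0.9 ]
(-60, 0.012, array([ 0.02 ,  0.011, -0.035,  0.   ])) p -1.12 r 0.602 z 1.250 [ 0.09  0.12  0.52 -0.71 -0.01 -1.58] toolz [0.44 0.03 0.9 ]
(-90, 0, array([ 0.  ,  0.  , -0.04,  0.  ])) p -1.12 r 0.602 z 1.010 [ 0.09  0.05 -0.18 -1.34 -0.01 -1.58] toolz [0.44 0.03 0.9 ]
(-90, 0, array([ 0.  ,  0.  , -0.04,  0.  ])) p -1.10 r 0.605 z 0.782 [ 0.09  0.22 -0.6  -1.92 -0.01 -1.58] toolz [0.45 0.03 0.89]
(-90, 0, array([ 0.  ,  0.  , -0.04,  0.  ])) p -0.91 r 0.641 z 0.685 [ 0.1   0.27 -0.74 -1.92 -0.02 -1.59] toolz [0.61 0.04 0.79]
(-90, 0, array([ 0.  ,  0.  , -0.04,  0.  ])) p -0.73 r 0.686 z 0.579 [ 0.12  0.37 -0.82 -1.92 -0.04 -1.59] toolz [0.75 0.05 0.67]
(-90, -0.012, array([ 0.001, -0.012, -0.04 ,  0.   ])) p -0.55 r 0.741 z 0.460 [-0.    0.51 -0.85 -1.92  0.05 -1.52] toolz [0.85 0.05 0.52]
(-120, 0, array([-0.02 ,  0.   , -0.035
[... 583 characters left out ...]
9 -0.03 -1.55] toolz [0.98 0.03 0.17]
(180, 0, array([-0.04 , -0.002,  0.   ,  0.   ])) p -0.17 r 0.734 z 0.242 [ 0.06  0.71 -1.04 -1.92 -0.03 -1.55] toolz [0.98 0.03 0.17]
(0, 0, array([0.04 , 0.002, 0.   , 0.   ])) p -0.17 r 0.973 z 0.242 [ 0.06  0.79 -0.43 -1.39 -0.03 -1.55] toolz [0.98 0.03 0.17]
(180, 0, array([-0.04 , -0.002,  0.   ,  0.   ])) p -0.17 r 0.734 z 0.242 [ 0.06  0.71 -1.04 -1.92 -0.03 -1.55] toolz [0.98 0.03 0.17]
(0, 0, array([0.04 , 0.002, 0.   , 0.   ])) p -0.17 r 0.973 z 0.242 [ 0.06  0.79 -0.43 -1.39 -0.03 -1.55] toolz [0.98 0.03 0.17]
(180, 0, array([-0.04 , -0.002,  0.   ,  0.   ])) p -0.17 r 0.734 z 0.242 [ 0.06  0.71 -1.04 -1.92 -0.03 -1.55] toolz [0.98 0.03 0.17]
```

Call:
play_rows:
  rows: [0.02,0.004,-0.035,0,0.02,0.004,-0.035,0,0.02,0.004,-0.035,0,0.02,0.004,-0.035,0,0.02,0.004,-0.035,0,0.02,0.004,-0.035,0,0,0,-0.04,0,0,0,-0.04,0,0,0,-0.04,0,0,0,-0.04,0]

```text
t: 37.28
position: [0.5809, 0.0975, 1.0905]
orientation: [-0.164, 0.154, -0.661, 0.716]
force: [0.1, 0.1, -2.7]
opening: 0.0609
gripper_force: 104.8
```

Call:
play_rows:
  rows: [0,0,-0.04,0,0,0,-0.04,0,0,0,-0.04,0,0,0,-0.04,0,0,0,-0.04,0,0,0,-0.04,0,0,0,-0.04,0,0,0,-0.04,0,0,0,-0.04,0,0,0,-0.04,0]

```text
t: 38.12
position: [0.5968, 0.101, 0.7516]
orientation: [-0.191, 0.184, -0.655, 0.708]
force: [-0.5, -0.7, -4.0]
opening: 0.0607
gripper_force: 105.8
```

Call:
play_rows:
  rows: [0,0,-0.04,0,0,0,-0.04,0,0,0,-0.04,0,0,0,-0.04,0,0,0,-0.04,0,0,0,-0.04,0,0,0,-0.04,0,0,0,-0.04,0,0,0,-0.04,0,0,0,-0.04,0]

```text
t: 38.95
position: [0.6646, 0.1168, 0.582]
orientation: [-0.291, 0.289, -0.621, 0.668]
force: [-0.0, -0.4, -3.6]
opening: 0.0613
gripper_force: 105.9
```

Run:
```python
from plan import *
q=cur(); show('',q); k0=q
def seq(k,pat,pr=True):
    for a,n in pat:
        c=[push4(k,np.radians(a),n,l)+(l,) for l in(-.012,0,.012)]
        k,d,l=min(c,key=lambda t:abs(t[0][4])+2*(abs(t[0][0]+.1)>.3)); 
        if pr: show((a,n,l,np.round(d,3)),k)
    return k
k=seq(k0,((-90,6),(-90,6),(-120,5),(-90,3),(90,6)))
for pat in (((180,6),(-150,6),(-120,6),(-150,6),(180,6),(-120,6)),((-150,6),)*6,((180,6),(-120,6),)*3):
    print(); seq(k,pat)
```

```text
t 38.95 q [ 0.054  0.348 -0.848 -1.922 -0.01  -1.547] p [0.6646 0.1168 0.582 ] toolz [0.747 0.03  0.664] tooly [ 0.662  0.06  -0.747] F [-0.  -0.4 -3.6] op 0.0613 gf 105.9
 p -0.73 r 0.674 z 0.582 [ 0.05  0.35 -0.85 -1.92 -0.01 -1.55] toolz [0.75 0.03 0.66]
(-90, 6, 0, array([ 0.  ,  0.  , -0.04,  0.  ])) p -0.55 r 0.732 z 0.463 [ 0.08  0.5  -0.87 -1.92 -0.04 -1.56] toolz [0.85 0.03 0.52]
(-90, 6, -0.012, array([ 0.001, -0.012, -0.04 ,  0.   ])) p -0.39 r 0.800 z 0.323 [-0.04  0.71 -0.82 -1.92  0.05 -1.51] toolz [0.93 0.02 0.38]
(-120, 5, 0, array([-0.02 ,  0.001, -0.035,  0.   ])) p -0.23 r 0.782 z 0.236 [ 0.    0.78 -0.92 -1.92  0.01 -1.52] toolz [0.97 0.01 0.23]
(-90, 3, 0, array([ 0.  ,  0.  , -0.04,  0.  ])) p -0.16 r 0.819 z 0.147 [ 0.02  0.93 -0.83 -1.92 -0.01 -1.53] toolz [0.99 0.01 0.16]
(90, 6, 0, array([0.  , 0.  , 0.04, 0.  ])) p -0.16 r 0.819 z 0.387 [ 0.02  0.39 -0.73 -1.29 -0.01 -1.53] toolz [0.99 0.01 0.16]

(180, 6, 0, array([-0.04 , -0.001,  0.   ,  0.   ])) p -0.12 r 0.628 z 0.430 [ 0.06  0.02 -1.04 -1.18 -0.07 -1.53] toolz [ 0.99 -0.01  0.12]
(-150, 6, -0.012, arr
[... 1732 characters left out ...]
, array([-0.019, -0.013, -0.035,  0.   ])) p 0.03 r 0.640 z 0.365 [-0.05  0.04 -1.04 -1.05  0.01 -1.52] toolz [ 1.   -0.03 -0.03]
(180, 6, 0, array([-0.04 ,  0.002,  0.   ,  0.   ])) p 0.10 r 0.438 z 0.429 [ 0.05 -0.61 -1.04 -0.33 -0.1  -1.51] toolz [ 0.99 -0.04 -0.1 ]
(-120, 6, 0, array([-0.02 , -0.001, -0.035,  0.   ])) p 0.25 r 0.324 z 0.368 [ 0.08 -0.91 -1.04  0.12 -0.12 -1.49] toolz [ 0.97 -0.04 -0.24]
(180, 6, 0.012, array([-0.041,  0.009,  0.   ,  0.   ])) p 0.57 r 0.270 z 0.331 [ 0.86 -0.79 -0.98  0.39 -0.82 -1.03] toolz [ 0.93 -0.05 -0.37]
(-120, 6, -0.012, array([-0.004, -0.023, -0.035,  0.   ])) p 1.11 r 0.194 z 0.243 [ 1.15 -0.78 -1.04  0.85 -1.03 -0.45] toolz [ 0.88 -0.14 -0.46]
```

```bash
cat >> plan.py <<'E'
def seq(k,pat,h0=-.1,pr=True):
    for a,n in pat:
        c=[push4(k,np.radians(a),n,l)+(l,) for l in(-.012,0,.012)]
        k,d,l=min(c,key=lambda t:abs(t[0][4])+2*(abs(t[0][0]-h0)>.35)); 
        if pr: show((a,n,l,np.round(d,3)),k)
    return k
E
python3 - <<'E'
from plan import *
k0=np.loadtxt('log.txt')[-1,:6]
k=seq(k0,((-90,6),(-90,6),(-120,4),(90,3),(180,6)),pr=False); show('',k)
for pat in (((-120,6),)*5+((90,4),(180,5),(-120,6),(-120,6)),((-120,6),(-100,6),(-100,6),(150,5),(-120,6),(-120,6),(-120,6))):
    print(); seq(k,pat)
E
```

```text
p -0.21 r 0.645 z 0.440 [ 0.08  0.12 -1.04 -1.37 -0.09 -1.54] toolz [ 0.98 -0.01  0.21]

(-120, 6, -0.012, array([-0.019, -0.014, -0.035,  0.   ])) p -0.11 r 0.686 z 0.355 [ 0.    0.27 -1.04 -1.42 -0.05 -1.52] toolz [ 0.99 -0.05  0.1 ]
(-120, 6, -0.012, array([-0.02 , -0.012, -0.035,  0.   ])) p -0.04 r 0.736 z 0.218 [-0.08  0.62 -1.04 -1.7   0.   -1.51] toolz [ 1.   -0.08  0.04]
(-120, 6, 0, array([-0.02 ,  0.002, -0.035,  0.   ])) p 0.07 r 0.737 z 0.063 [-0.    0.95 -1.04 -1.92 -0.1  -1.5 ] toolz [ 0.99 -0.1  -0.07]
(-120, 6, -0.012, array([-0.02 , -0.012, -0.035,  0.   ])) p 0.26 r 0.717 z -0.072 [-0.13  1.14 -1.04 -1.92  0.   -1.52] toolz [ 0.96 -0.12 -0.26]
(-120, 6, 0, array([-0.02 ,  0.003, -0.035,  0.   ])) p 0.45 r 0.663 z -0.204 [-0.07  1.33 -1.04 -1.92 -0.06 -1.49] toolz [ 0.89 -0.12 -0.43]
(90, 4, -0.012, array([-0.001, -0.012,  0.04 ,  0.   ])) p 0.46 r 0.704 z -0.056 [-0.16  0.87 -1.04 -1.45  0.01 -1.53] toolz [ 0.89 -0.13 -0.44]
(180, 5, -0.012, array([-0.041, -0.005,  0.   ,  0.   ])) p 0.57 r 0.682 z -0.047 [-0.22  0.73 -1.04 -1.21  0.04 -1.56] toolz [ 0.83 -0.15 -0.
[... 599 characters left out ...]
ay([-0.007,  0.001, -0.039,  0.   ])) p 0.13 r 0.737 z 0.019 [-0.1   1.01 -1.04 -1.92  0.03 -1.52] toolz [ 0.99 -0.07 -0.13]
(150, 5, -0.012, array([-0.036, -0.009,  0.02 ,  0.   ])) p 0.07 r 0.743 z 0.067 [-0.15  0.95 -1.04 -1.92  0.06 -1.52] toolz [ 0.99 -0.09 -0.07]
(-120, 6, 0, array([-0.02 ,  0.003, -0.035,  0.   ])) p 0.25 r 0.718 z -0.066 [-0.09  1.13 -1.04 -1.92 -0.01 -1.52] toolz [ 0.96 -0.1  -0.25]
(-120, 6, 0, array([-0.02 ,  0.002, -0.035,  0.   ])) p 0.44 r 0.665 z -0.199 [-0.04  1.32 -1.04 -1.92 -0.07 -1.49] toolz [ 0.9  -0.11 -0.43]
(-120, 6, -0.012, array([-0.02 , -0.011, -0.035,  0.   ])) p 0.60 r 0.614 z -0.366 [-0.21  1.6  -0.92 -1.92  0.06 -1.57] toolz [ 0.82 -0.11 -0.56]
```

```bash
cat >> plan.py <<'E'
def greedy(k,N,angs=(-70,-90,-120,-150,180),n=6,lats=(-.01,0,.01),zmin=.25,rmin=.36,h0=-.1,obj=None):
    obj=obj or (lambda k:-th(k)[2]-.4*abs(k[4])-.3*max(0,abs(k[0]-h0)-.2))
    def opts(k,ls):
        o=[]
        for a in angs:
            for l in ls:
                kk,d=push4(k,np.radians(a),n,l); P=fk(kk)[0]
                if P[2]>zmin and np.hypot(*P[:2])>rmin: o.append((kk,d,a))
        return o
    for _ in range(N):
        o=opts(k,lats)
        if not o: print('none');break
        o=sorted(o,key=lambda t:-obj(t[0]))[:4]
        best=max(o,key=lambda t:max([obj(x[0]) for x in opts(t[0],(0,))]+[-9]))
        k=best[0]; show((best[2],np.round(best[1],3).tolist()),k)
    return k
E
timeout 200 python3 - <<'E'
from plan import *
k0=np.loadtxt('log.txt')[-1,:6]
k=seq(k0,((-90,6),(-90,6),(-120,4),(90,3),(180,6)),pr=False); show('',k)
greedy(k,9)
E
```

```text
p -0.21 r 0.645 z 0.440 [ 0.08  0.12 -1.04 -1.37 -0.09 -1.54] toolz [ 0.98 -0.01  0.21]
(180, [-0.039, -0.013, 0.0, 0.0]) p -0.14 r 0.452 z 0.521 [-0.2  -0.6  -1.04 -0.57  0.18 -1.49] toolz [ 0.99 -0.02  0.13]
(-90, [0.0, -0.0, -0.04, 0.0]) p 0.05 r 0.484 z 0.444 [-0.09 -0.5  -1.04 -0.5   0.06 -1.52] toolz [ 1.   -0.03 -0.05]
(-90, [-0.001, -0.01, -0.04, 0.0]) p 0.23 r 0.526 z 0.359 [-0.29 -0.35 -1.04 -0.45  0.25 -1.58] toolz [ 0.97 -0.04 -0.22]
(-120, [-0.019, 0.006, -0.035, 0.0]) p 0.40 r 0.463 z 0.305 [-0.16 -0.48 -1.04 -0.16  0.11 -1.56] toolz [ 0.92 -0.04 -0.39]
(-120, [-0.02, 0.003, -0.035, 0.0]) p 0.57 r 0.377 z 0.255 [ 0.04 -0.62 -1.04  0.15 -0.07 -1.48] toolz [ 0.84 -0.04 -0.54]
none
```

Call:
play_rows:
  rows: [0,0,-0.04,0,0,0,-0.04,0,0,0,-0.04,0,0,0,-0.04,0,0,0,-0.04,0,0,0,-0.04,0,0.001,-0.012,-0.04,0,0.001,-0.012,-0.04,0,0.001,-0.012,-0.04,0,0.001,-0.012,-0.04,0]

```text
t: 39.78
position: [0.7746, 0.0904, 0.3715]
orientation: [-0.376, 0.382, -0.576, 0.617]
force: [0.3, 0.1, -3.2]
opening: 0.0613
gripper_force: 105.9
```

Call:
play_rows:
  rows: [0.001,-0.012,-0.04,0,0.001,-0.012,-0.04,0,-0.02,0,-0.035,0,-0.02,0,-0.035,0,-0.02,0,-0.035,0,-0.02,0,-0.035,0,0,0,0.04,0,0,0,0.04,0,0,0,0.04,0]

```text
t: 40.53
position: [0.7891, 0.0813, 0.3679]
orientation: [-0.425, 0.438, -0.543, 0.577]
force: [1.2, 0.1, -2.7]
opening: 0.0609
gripper_force: 105.6
```

Call:
play_rows:
  rows: [-0.04,0,0,0,-0.04,0,0,0,-0.04,0,0,0,-0.04,0,0,0,-0.04,0,0,0,-0.04,0,0,0]

```text
t: 41.03
position: [0.6454, 0.1044, 0.4339]
orientation: [-0.429, 0.452, -0.54, 0.565]
force: [0.3, -0.3, -3.0]
opening: 0.061
gripper_force: 105.7
```

```bash
timeout 200 python3 - <<'E'
from plan import *
q=cur(); show('',q)
greedy(q,6)
E
```

```text
t 41.03 q [ 0.06   0.157 -1.042 -1.424 -0.062 -1.536] p [0.6454 0.1044 0.4339] toolz [ 0.975 -0.003  0.223] tooly [ 0.222  0.049 -0.974] F [ 0.3 -0.3 -3. ] op 0.0610 gf 105.7
 p -0.22 r 0.653 z 0.434 [ 0.06  0.16 -1.04 -1.42 -0.06 -1.54] toolz [ 0.97 -0.    0.22]
(180, [-0.039, -0.012, 0.0, 0.0]) p -0.15 r 0.468 z 0.522 [-0.19 -0.55 -1.04 -0.64  0.17 -1.49] toolz [ 0.99 -0.02  0.14]
(-90, [0.0, -0.0, -0.04, 0.0]) p 0.03 r 0.512 z 0.441 [-0.06 -0.41 -1.04 -0.6   0.03 -1.52] toolz [ 1.   -0.03 -0.03]
(-90, [-0.001, -0.01, -0.04, 0.0]) p 0.20 r 0.572 z 0.346 [-0.22 -0.2  -1.04 -0.64  0.17 -1.55] toolz [ 0.98 -0.04 -0.2 ]
(-150, [-0.034, 0.007, -0.02, 0.0]) p 0.33 r 0.408 z 0.341 [-0.07 -0.66 -1.04 -0.05  0.02 -1.53] toolz [ 0.94 -0.04 -0.32]
(-90, [0.0, -0.0, -0.04, 0.0]) p 0.51 r 0.439 z 0.264 [ 0.08 -0.45 -1.04 -0.08 -0.13 -1.46] toolz [ 0.87 -0.06 -0.49]
none
```

Call:
play_rows:
  rows: [-0.039,-0.009,0,0,-0.039,-0.009,0,0,-0.039,-0.009,0,0,-0.039,-0.009,0,0,-0.039,-0.009,0,0,-0.039,-0.009,0,0]

```text
t: 41.53
position: [0.4669, 0.0687, 0.5209]
orientation: [-0.446, 0.478, -0.526, 0.545]
force: [0.1, -0.7, -1.9]
opening: 0.061
gripper_force: 105.7
```

Call:
play_rows:
  rows: [0,0,-0.04,0,0,0,-0.04,0,0,0,-0.04,0,0,0,-0.04,0,0,0,-0.04,0,0,0,-0.04,0,0,-0.006,-0.04,0,0,-0.006,-0.04,0,0,-0.006,-0.04,0,0,-0.006,-0.04,0]

```text
t: 42.37
position: [0.5683, 0.0845, 0.3675]
orientation: [-0.503, 0.558, -0.467, 0.467]
force: [0.6, 0.4, -3.1]
opening: 0.0612
gripper_force: 105.6
```

Call:
play_rows:
  rows: [0,-0.006,-0.04,0,0,-0.006,-0.04,0,-0.034,0.004,-0.02,0,-0.034,0.004,-0.02,0,-0.034,0.004,-0.02,0,-0.034,0.004,-0.02,0,-0.034,0.004,-0.02,0,-0.034,0.004,-0.02,0]

```text
t: 43.03
position: [0.4459, 0.1421, 0.3209]
orientation: [-0.53, 0.609, -0.43, 0.405]
force: [-0.2, 0.7, -3.6]
opening: 0.061
gripper_force: 105.3
```

Call:
play_rows:
  rows: [0,0,-0.04,0,0,0,-0.04,0,0,0,-0.04,0,0,0,-0.04,0,0,0,-0.04,0]

```text
t: 43.45
position: [0.4815, 0.1984, 0.2133]
orientation: [-0.539, 0.643, -0.411, 0.357]
force: [0.7, 0.4, -3.5]
opening: 0.0611
gripper_force: 105.4
```

```bash
timeout 200 python3 - <<'E'
from plan import *
q=cur(); show('',q)
for dz in(0,.003):
  k=q
  for i in range(4):
    k=sim3(k,[[.002,0,dz,-.12]]*(7 if i<3 else 5)); show(i,k)
E
```

```text
t 43.45 q [ 0.579 -0.009 -1.042 -0.492 -0.661 -1.2  ] p [0.4815 0.1984 0.2133] toolz [ 0.902 -0.144 -0.407] tooly [-0.399  0.081 -0.914] F [ 0.7  0.4 -3.5] op 0.0611 gf 105.4
 p 0.54 r 0.521 z 0.213 [ 0.58 -0.01 -1.04 -0.49 -0.66 -1.2 ] toolz [ 0.9  -0.14 -0.41]
0 p 1.48 r 0.532 z 0.207 [ 0.73  0.3  -0.46  0.72 -1.13 -0.08] toolz [ 0.63 -0.65 -0.42]
1 p 2.42 r 0.544 z 0.204 [ 0.64  0.72  0.2   1.9  -0.86  1.  ] toolz [ 0.06 -0.9  -0.43]
2 p 2.52 r 0.483 z 0.122 [ 0.36  0.82  0.25  1.95 -0.45  1.33] toolz [-0.53 -0.66 -0.53]
3 p 2.54 r 0.462 z 0.095 [ 0.15  0.85  0.26  1.95 -0.13  1.55] toolz [-0.79 -0.25 -0.56]
0 p 1.47 r 0.532 z 0.223 [ 0.73  0.27 -0.45  0.75 -1.13 -0.09] toolz [ 0.64 -0.64 -0.42]
1 p 2.40 r 0.544 z 0.237 [ 0.64  0.68  0.23  1.95 -0.87  0.98] toolz [ 0.08 -0.9  -0.43]
2 p 2.48 r 0.476 z 0.154 [ 0.35  0.76  0.23  1.95 -0.48  1.3 ] toolz [-0.49 -0.68 -0.54]
3 p 2.50 r 0.448 z 0.129 [ 0.14  0.77  0.22  1.95 -0.18  1.53] toolz [-0.76 -0.29 -0.59]
```

```bash
timeout 200 python3 - <<'E'
from plan import *
q=np.loadtxt('log.txt')[-1,:6]
for d in([0,-.004,.012],[-.002,-.008,.02]):
  k=q
  for i in range(3):
    k=sim3(k,[d+[-.12]]*10); show((d,i),k)
E
```

```text
([0, -0.004, 0.012], 0) p 1.84 r 0.513 z 0.287 [ 0.7   0.32 -0.2   1.33 -1.11  0.32] toolz [ 0.48 -0.76 -0.43]
([0, -0.004, 0.012], 1) p 2.35 r 0.451 z 0.269 [ 0.29  0.53  0.13  1.95 -0.68  1.11] toolz [-0.34 -0.76 -0.55]
([0, -0.004, 0.012], 2) p 2.40 r 0.369 z 0.230 [-0.23  0.5   0.06  1.95 -0.22  1.54] toolz [-0.75 -0.04 -0.66]
([-0.002, -0.008, 0.02], 0) p 1.75 r 0.493 z 0.339 [ 0.67  0.21 -0.2   1.34 -1.12  0.22] toolz [ 0.5  -0.75 -0.43]
([-0.002, -0.008, 0.02], 1) p 2.17 r 0.448 z 0.372 [ 0.16  0.35  0.13  1.95 -0.84  0.88] toolz [-0.26 -0.79 -0.55]
([-0.002, -0.008, 0.02], 2) p 2.17 r 0.409 z 0.331 [-0.5   0.35  0.14  1.95 -0.58  1.21] toolz [-0.68 -0.25 -0.69]
```

Call:
play_rows:
  rows: [0,-0.004,0.012,-0.12,0,-0.004,0.012,-0.12,0,-0.004,0.012,-0.12,0,-0.004,0.012,-0.12,0,-0.004,0.012,-0.12,0,-0.004,0.012,-0.12,0,-0.004,0.012,-0.12,0,-0.004,0.012,-0.12,0,-0.004,0.012,-0.12,0,-0.004,0.012,-0.12]

```text
t: 44.28
position: [0.4833, 0.1707, 0.2868]
orientation: [-0.227, 0.815, -0.512, 0.152]
force: [0.1, 0.1, -4.4]
opening: 0.0609
gripper_force: 105.4
```

Call:
play_rows:
  rows: [0,-0.004,0.012,-0.12,0,-0.004,0.012,-0.12,0,-0.004,0.012,-0.12,0,-0.004,0.012,-0.12,0,-0.004,0.012,-0.12,0,-0.004,0.012,-0.12,0,-0.004,0.012,-0.12,0,-0.004,0.012,-0.12,0,-0.004,0.012,-0.12,0,-0.004,0.012,-0.12]

```text
t: 45.12
position: [0.4538, 0.0263, 0.2651]
orientation: [0.231, 0.849, -0.468, -0.076]
force: [0.0, -0.6, -4.5]
opening: 0.0606
gripper_force: 105.6
```

Call:
play_rows:
  rows: [0,0,0.012,-0.12,0,0,0.012,-0.12,0,0,0.012,-0.12,0,0,0.012,-0.12,0,0,0.012,-0.12,0,0,0.012,-0.12,0,0,0.012,-0.12,0,0,0.012,-0.12,0,0,0.012,-0.12,0,0,0.012,-0.12]

```text
t: 45.95
position: [0.3679, -0.0299, 0.2236]
orientation: [0.683, 0.606, -0.319, -0.255]
force: [-1.5, -0.4, -3.2]
opening: 0.0609
gripper_force: 105.5
```

```bash
timeout 200 python3 - <<'E'
from plan import *
q=cur(); show('',q)
for y in(0,-.03):
 for lat in(-.006,0,.006):
  k=q
  for i in range(4):
    k,d=push4(k,np.radians(70),8,lat,y if i<1 else 0); show((y,lat,np.round(d,3)),k)
E
```

```text
t 45.95 q [-0.174  0.512  0.057  1.944 -0.167  1.589] p [ 0.3679 -0.0299  0.2236] toolz [-0.745 -0.038 -0.666] tooly [ 0.665 -0.135 -0.735] F [-1.5 -0.4 -3.2] op 0.0609 gf 105.5
 p 2.40 r 0.369 z 0.223 [-0.17  0.51  0.06  1.94 -0.17  1.59] toolz [-0.74 -0.04 -0.67]
(0, -0.006, array([ 0.012, -0.008,  0.038,  0.   ])) p 2.17 r 0.378 z 0.299 [-0.32  0.35  0.13  1.95 -0.27  1.43] toolz [-0.6  -0.09 -0.79]
(0, -0.006, array([ 0.011, -0.01 ,  0.038,  0.   ])) p 1.90 r 0.427 z 0.386 [-0.49  0.26  0.32  1.95 -0.37  1.2 ] toolz [-0.43 -0.17 -0.88]
(0, -0.006, array([ 0.009, -0.012,  0.038,  0.   ])) p 1.58 r 0.499 z 0.496 [-0.68  0.24  0.61  1.95 -0.42  0.91] toolz [-0.26 -0.31 -0.91]
(0, -0.006, array([ 0.007, -0.013,  0.038,  0.   ])) p 1.25 r 0.569 z 0.615 [-0.86  0.29  0.99  1.95 -0.41  0.61] toolz [-0.11 -0.48 -0.87]
(0, 0, array([ 0.013, -0.002,  0.038,  0.   ])) p 2.19 r 0.373 z 0.293 [-0.24  0.36  0.12  1.95 -0.22  1.5 ] toolz [-0.6  -0.08 -0.8 ]
(0, 0, array([ 0.013, -0.003,  0.038,  0.   ])) p 1.95 r 0.409 z 0.364 [-0.31  0.26  0.27  1.95 -0.26  1.38] toolz [-0.42 -0.14 -0.9 ]
(0, 
[... 1797 characters left out ...]
]
(-0.03, 0, array([ 0.013, -0.005,  0.038,  0.   ])) p 1.50 r 0.507 z 0.506 [-0.45  0.23  0.68  1.95 -0.14  1.42] toolz [ 0.01 -0.15 -0.99]
(-0.03, 0.006, array([ 0.015,  0.004,  0.038, -0.03 ])) p 2.21 r 0.372 z 0.283 [-0.22  0.36  0.11  1.95 -0.03  1.71] toolz [-0.59  0.1  -0.8 ]
(-0.03, 0.006, array([0.015, 0.003, 0.038, 0.   ])) p 1.99 r 0.410 z 0.340 [-0.17  0.28  0.24  1.95  0.    1.76] toolz [-0.4   0.07 -0.91]
(-0.03, 0.006, array([0.014, 0.004, 0.038, 0.   ])) p 1.75 r 0.466 z 0.411 [-0.1   0.25  0.44  1.95  0.03  1.82] toolz [-0.18  0.05 -0.98]
(-0.03, 0.006, array([0.014, 0.005, 0.038, 0.   ])) p 1.51 r 0.529 z 0.495 [-0.03  0.25  0.7   1.95  0.05  1.91] toolz [ 0.07  0.05 -1.  ]
```

Call:
play_rows:
  rows: [0.015,0.003,0.038,-0.03,0.015,0.003,0.038,-0.03,0.015,0.003,0.038,-0.03,0.015,0.003,0.038,-0.03,0.015,0.003,0.038,-0.03,0.015,0.003,0.038,-0.03,0.015,0.003,0.038,-0.03,0.015,0.003,0.038,-0.03]

```text
t: 46.62
position: [0.3767, -0.0124, 0.2844]
orientation: [0.78, 0.546, -0.22, -0.213]
force: [-0.3, -0.3, -4.1]
opening: 0.061
gripper_force: 105.6
```

Call:
play_rows:
  rows: [0.015,0.003,0.038,0,0.015,0.003,0.038,0,0.015,0.003,0.038,0,0.015,0.003,0.038,0,0.015,0.003,0.038,0,0.015,0.003,0.038,0,0.015,0.003,0.038,0,0.015,0.003,0.038,0]

```text
t: 47.28
position: [0.4192, 0.0113, 0.3435]
orientation: [0.803, 0.563, -0.142, -0.138]
force: [0.0, -0.5, -4.4]
opening: 0.0612
gripper_force: 105.5
```

Call:
play_rows:
  rows: [0.015,0.003,0.038,0,0.015,0.003,0.038,0,0.015,0.003,0.038,0,0.015,0.003,0.038,0,0.015,0.003,0.038,0,0.015,0.003,0.038,0,0.015,0.003,0.038,0,0.015,0.003,0.038,0]

```text
t: 47.95
position: [0.4786, 0.0351, 0.4156]
orientation: [0.817, 0.571, -0.053, -0.06]
force: [-0.3, -1.0, -3.8]
opening: 0.0609
gripper_force: 105.5
```

```bash
timeout 200 python3 - <<'E'
from plan import *
q=cur(); show('',q)
for n in(4,5,6,7):
  for lat in(-.006,0,.006,.012):
    k,d=push4(q,np.radians(65),n,lat); show((n,lat,np.round(d,3)),k)
E
```

```text
t 47.95 q [-0.114  0.263  0.481  1.948  0.02   1.805] p [0.4786 0.0351 0.4156] toolz [-0.155  0.038 -0.987] tooly [ 0.927 -0.34  -0.159] F [-0.3 -1.  -3.8] op 0.0609 gf 105.5
 p 1.73 r 0.480 z 0.416 [-0.11  0.26  0.48  1.95  0.02  1.8 ] toolz [-0.16  0.04 -0.99]
(4, -0.006, array([ 0.016, -0.008,  0.036,  0.   ])) p 1.61 r 0.514 z 0.455 [-0.17  0.27  0.61  1.95  0.02  1.76] toolz [-0.04  0.02 -1.  ]
(4, 0, array([ 0.017, -0.002,  0.036,  0.   ])) p 1.61 r 0.517 z 0.455 [-0.12  0.28  0.62  1.95  0.02  1.8 ] toolz [-0.04  0.03 -1.  ]
(4, 0.006, array([0.017, 0.004, 0.036, 0.   ])) p 1.61 r 0.521 z 0.454 [-0.08  0.28  0.62  1.95  0.03  1.84] toolz [-0.04  0.03 -1.  ]
(4, 0.012, array([0.018, 0.01 , 0.036, 0.   ])) p 1.61 r 0.526 z 0.454 [-0.04  0.29  0.63  1.95  0.03  1.89] toolz [-0.03  0.04 -1.  ]
(5, -0.006, array([ 0.016, -0.008,  0.036,  0.   ])) p 1.58 r 0.523 z 0.465 [-0.18  0.27  0.64  1.95  0.02  1.75] toolz [-0.01  0.02 -1.  ]
(5, 0, array([ 0.017, -0.002,  0.036,  0.   ])) p 1.58 r 0.526 z 0.465 [-0.12  0.28  0.65  1.95  0.02  1.8 ] toolz [-0.01  0.03 -1.  ]
(5, 0.006, array(
[... 636 characters left out ...]
 toolz [ 0.03  0.03 -1.  ]
(6, 0.012, array([0.018, 0.01 , 0.036, 0.   ])) p 1.54 r 0.549 z 0.474 [-0.    0.3   0.71  1.95  0.04  1.92] toolz [ 0.03  0.04 -1.  ]
(7, -0.006, array([ 0.016, -0.008,  0.036,  0.   ])) p 1.52 r 0.540 z 0.486 [-0.2   0.28  0.71  1.95  0.02  1.72] toolz [ 0.05  0.01 -1.  ]
(7, 0, array([ 0.017, -0.002,  0.036,  0.   ])) p 1.52 r 0.544 z 0.486 [-0.13  0.29  0.72  1.95  0.03  1.8 ] toolz [ 0.06  0.02 -1.  ]
(7, 0.006, array([0.017, 0.004, 0.036, 0.   ])) p 1.51 r 0.551 z 0.485 [-0.06  0.3   0.73  1.95  0.03  1.87] toolz [ 0.06  0.03 -1.  ]
(7, 0.012, array([0.018, 0.01 , 0.036, 0.   ])) p 1.51 r 0.560 z 0.484 [0.01 0.31 0.75 1.95 0.04 1.94] toolz [ 0.06  0.04 -1.  ]
```

Call:
play_rows:
  rows: [0.016,-0.008,0.036,0,0.016,-0.008,0.036,0,0.016,-0.008,0.036,0,0.016,-0.008,0.036,0,0.016,-0.008,0.036,0,0,0,-0.04,0,0,0,-0.04,0,0,0,-0.04,0,0,0,-0.04,0,0,0,0,0]

```text
t: 48.78
position: [0.5193, -0.0031, 0.2939]
orientation: [0.82, 0.572, -0.004, -0.017]
force: [-0.4, -1.0, -4.3]
opening: 0.0606
gripper_force: 105.3
```

```bash
timeout 200 python3 - <<'E'
from plan import *
q=cur(); p,d=grab('side','e1'); W=pts('side',d)
cv2.imwrite('pics/e1c.png',cv2.resize(p[40:260,200:420,::-1],None,fx=2.5,fy=2.5))
E
```

```text
t 48.78 q [-0.178  0.214  0.119  1.505  0.018  1.744] p [ 0.5193 -0.0031  0.2939] toolz [-0.026  0.023 -0.999] tooly [ 0.938 -0.344 -0.033] F [-0.4 -1.  -4.3] op 0.0606 gf 105.3
```

View pics/e1c.png

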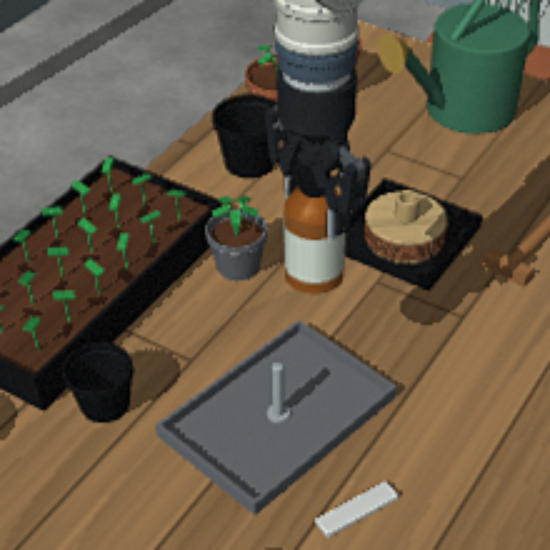

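Call:
play_rows:
  rows: [0.015,-0.029,0,0,0,0,-0.04,0,0,0,-0.04,0,0,0,-0.04,0,0,0,-0.04,0,0,0,-0.025,0,0,0,-0.015,0,0,0,-0.01,0,0,0,0,0]

```text
t: 49.58
position: [0.541, -0.0335, 0.0934]
orientation: [0.82, 0.572, 0.002, -0.011]
force: [0.1, -0.2, -4.3]
opening: 0.0609
gripper_force: 105.8
```

Call:
play_rows:
  rows: [0,0,-0.004,0,0,0,-0.004,0,0,0,0,0]

```text
t: 49.83
position: [0.5399, -0.0333, 0.0854]
orientation: [0.82, 0.572, 0.002, -0.011]
force: [-0.2, 0.4, -4.4]
opening: 0.0611
gripper_force: 105.8
```

```bash
timeout 200 python3 - <<'E'
from plan import *
q=cur()
E
```

```text
t 49.83 q [-0.227  0.334 -0.258  0.991  0.018  1.696] p [ 0.5399 -0.0333  0.0854] toolz [-0.008  0.02  -1.   ] tooly [ 0.939 -0.344 -0.015] F [-0.2  0.4 -4.4] op 0.0611 gf 105.8
```

Call:
play_rows:
  rows: [0,0,-0.005,0,0,0,-0.004,0,0,0,-0.002,0,0,0,-0.002,0,0,0,0,0]

```text
t: 50.25
position: [0.5397, -0.0322, 0.0747]
orientation: [0.82, 0.573, 0.004, -0.011]
force: [-7.8, 7.3, 29.1]
opening: 0.0611
gripper_force: 109.6
```

```bash
timeout 200 python3 - <<'E'
from plan import *
q=cur()
E
```

```text
t 50.25 q [-0.226  0.342 -0.277  0.963  0.02   1.696] p [ 0.5397 -0.0322  0.0747] toolz [-0.006  0.022 -1.   ] tooly [ 0.939 -0.344 -0.013] F [-7.8  7.3 29.1] op 0.0611 gf 109.6
```

Call:
play_rows:
  rows: [0,0,0.0015,0,0,0,0,0]

```text
t: 50.42
position: [0.5395, -0.0327, 0.0748]
orientation: [0.82, 0.573, 0.003, -0.011]
force: [-4.7, 4.7, 15.3]
opening: 0.061
gripper_force: 107.0
```

Call:
play_rows:
  rows: [0,0,0,0,0,0,0,0,0,0,0,0,0,0,0,0,0,0,0.01,0,0,0,0.02,0,0,0,0.03,0,0,0,0.04,0,0,0,0.04,0,0,0,0.04,0]
  fingers: 1

```text
t: 51.25
position: [0.5384, -0.033, 0.2556]
orientation: [0.82, 0.572, 0.002, -0.011]
force: [1.5, -0.7, -0.5]
opening: 0.0855
gripper_force: 0.0
```

```bash
timeout 200 python3 - <<'E'
from plan import *
q=cur()
for n in('side','scene'):
    p,d=grab(n,'f_'+n); W=pts(n,d)
    hi=(W[...,2]>.1)&(W[...,2]<.15)&(p.max(-1)<45)
    for x,y in((.536,-.032),(.413,.331)):
        m=hi&(np.hypot(W[...,0]-x,W[...,1]-y)<.07); print('cap',m.sum(),(np.percentile(W[m],2,0)+np.percentile(W[m],98,0))/2,W[m][:,2].max())
cv2.imwrite('pics/f1c.png',cv2.resize(np.load('pics/f_side.npz')['p'][60:340,180:440,::-1],None,fx=2,fy=2))
E
```

```text
t 51.25 q [-0.227  0.243  0.062  1.404  0.018  1.696] p [ 0.5384 -0.033   0.2556] toolz [-0.01  0.02 -1.  ] tooly [ 0.939 -0.344 -0.017] F [ 1.5 -0.7 -0.5] op 0.0855 gf 0.0
cap 99 [ 0.53681631 -0.02451743  0.1305399 ] 0.143218908762347
cap 137 [0.45707378 0.33556772 0.10973075] 0.11792512322011495
cap 94 [ 0.54465878 -0.02392147  0.13487149] 0.1438158994726103
cap 123 [0.46315651 0.33445505 0.11044984] 0.12011895293898966
```

View pics/f1c.png

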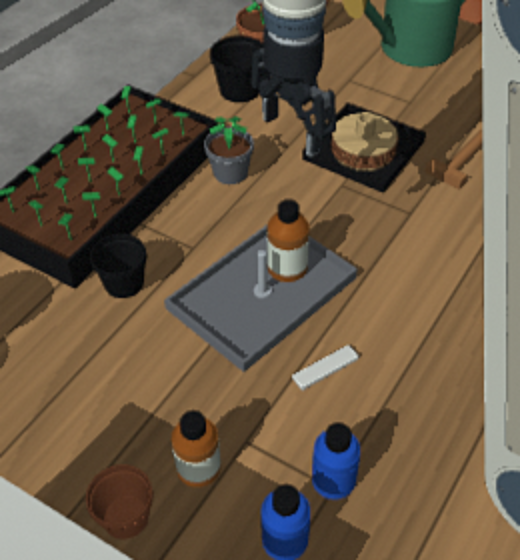

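Call:
play_rows:
  rows: [-0.0078,0.0368,0,0.08,-0.0078,0.0368,0,0.08,-0.0078,0.0368,0,0.08,-0.0078,0.0368,0,0.08,-0.0078,0.0368,0,0.08,-0.0078,0.0368,0,0.08,-0.0078,0.0368,0,0.08,-0.0078,0.0368,0,0.08,-0.0078,0.0368,0,0.08,-0.0078,0.0368,0,0.08]

```text
t: 52.18
position: [0.4602, 0.3365, 0.2535]
orientation: [0.531, 0.848, -0.003, -0.011]
force: [0.5, -0.3, -0.8]
opening: 0.0855
gripper_force: 0.0
```

Call:
play_rows:
  rows: [0,0,-0.03,0,0,0,0,0,0,0,0,0]

```text
t: 52.43
position: [0.4601, 0.3345, 0.2223]
orientation: [0.532, 0.847, -0.004, -0.012]
force: [1.2, 0.2, 0.5]
opening: 0.085
gripper_force: 0.0
```

Run:
```python
from plan import *
q=cur(); s=readout.state(); p,d=grab('wrist','w2'); c=imaging.calibration('wrist')
M=np.eye(4);M[:3,:3]=R.from_quat(s['orientation']).as_matrix();M[:3,3]=s['position']
W=pts('wrist',d,M@np.array(c['tool_from_camera']))
m=(d>0)&(W[...,2]>.1)&(W[...,2]<.125)&(np.hypot(W[...,0]-.46,W[...,1]-.335)<.06)&(p.max(-1)<60)
print(m.sum(),cv2.minEnclosingCircle(W[m][:,:2].astype(np.float32)),np.median(W[m][:,2]))
```

```text
t 52.43 q [0.473 0.306 0.065 1.35  0.016 1.595] p [0.4601 0.3345 0.2223] toolz [-0.025  0.005 -1.   ] tooly [ 0.901  0.434 -0.02 ] F [1.2 0.2 0.5] op 0.0850 gf 0.0
535 ((0.4596651494503021, 0.33265045285224915), 0.015248843468725681) 0.1144704969751687
```

Call:
play_rows:
  rows: [0,-0.0015,-0.04,0,0,0,-0.04,0,0,0,-0.04,0,0,0,-0.03,0,0,0,-0.016,0,0,0,-0.01,0,0,0,0,0]

```text
t: 53.07
position: [0.4614, 0.3322, 0.0464]
orientation: [0.533, 0.846, -0.004, -0.011]
force: [-0.9, 0.6, 0.4]
opening: 0.0853
gripper_force: 0.0
```

Call:
play_rows:
  rows: [0,0,0,0,0,0,0,0,0,0,0,0,0,0,0,0,0,0,0,0,0,0,0,0]
  fingers: 0.45
  squeeze: 90

```text
t: 53.57
position: [0.4619, 0.3336, 0.0494]
orientation: [0.532, 0.847, -0.002, -0.01]
force: [-2.7, -3.0, 8.2]
opening: 0.0561
gripper_force: 93.6
```

Call:
play_rows:
  rows: [0,0,0.01,0,0,0,0.02,0,0,0,0.03,0,0,0,0.04,0,0,0,0.04,0,0,0,0.04,0,0,0,0.04,0,0,0,0.03,0]

```text
t: 54.23
position: [0.4607, 0.3333, 0.3022]
orientation: [0.532, 0.847, -0.001, -0.01]
force: [1.2, 0.4, -3.0]
opening: 0.0558
gripper_force: 96.1
```

```bash
timeout 300 python3 - <<'E'
from plan import *
q=cur(); show('',q)
# go to heading ~-.1: TCP ~ (.46,.03), yaw follow
k=sim3(q,[[.01,-.03,.0,-.055]]*10); show('mv',k)
for pat in (((0,12),(0,10),(20,10),(40,10),(60,10),(80,10)),((20,12),(0,10),(20,10),(40,10),(60,10),(80,10))):
    print(); seq(k,pat)
E
```

```text
t 54.23 q [0.47  0.29  0.243 1.536 0.016 1.593] p [0.4607 0.3333 0.3022] toolz [-0.018  0.009 -1.   ] tooly [ 0.901  0.434 -0.012] F [ 1.2  0.4 -3. ] op 0.0558 gf 96.1
 p 1.58 r 0.569 z 0.302 [0.47 0.29 0.24 1.54 0.02 1.59] toolz [-0.02  0.01 -1.  ]
mv p 1.58 r 0.562 z 0.302 [-0.1   0.28  0.23  1.53  0.02  1.57] toolz [-0.01  0.02 -1.  ]

(0, 12, 0, array([ 0.04 , -0.004,  0.   ,  0.   ])) p 1.54 r 0.846 z 0.260 [-0.12  0.95  1.36  1.95  0.03  1.55] toolz [ 0.04  0.03 -1.  ]
(0, 10, 0.012, array([0.041, 0.007, 0.   , 0.   ])) p 1.58 r 0.852 z 0.225 [-0.07  0.99  1.36  1.95  0.07  1.6 ] toolz [-0.    0.07 -1.  ]
(20, 10, 0.012, array([0.038, 0.009, 0.014, 0.   ])) p 1.52 r 0.846 z 0.279 [-0.01  0.93  1.36  1.95  0.12  1.66] toolz [ 0.06  0.12 -0.99]
(40, 10, 0.012, array([0.031, 0.012, 0.026, 0.   ])) p 1.38 r 0.820 z 0.391 [0.04 0.79 1.36 1.95 0.16 1.74] toolz [ 0.18  0.17 -0.97]
(60, 10, 0.012, array([0.019, 0.013, 0.035, 0.   ])) p 1.20 r 0.761 z 0.536 [0.12 0.61 1.36 1.95 0.19 1.84] toolz [ 0.33  0.23 -0.91]
(80, 10, 0.012, array([0.005, 0.013, 0.039, 0.   ])) p 0.98 r 0.657 z 0.6
[... 160 characters left out ...]
.03 1.69] toolz [ 0.14  0.03 -0.99]
(0, 10, 0.012, array([0.04 , 0.013, 0.   , 0.   ])) p 1.50 r 0.842 z 0.288 [0.07 0.91 1.36 1.95 0.07 1.74] toolz [ 0.06  0.07 -1.  ]
(20, 10, 0.012, array([0.037, 0.015, 0.014, 0.   ])) p 1.46 r 0.836 z 0.324 [0.12 0.87 1.36 1.95 0.11 1.79] toolz [ 0.09  0.12 -0.99]
(40, 10, 0.012, array([0.029, 0.016, 0.026, 0.   ])) p 1.34 r 0.809 z 0.424 [0.18 0.75 1.36 1.95 0.15 1.87] toolz [ 0.19  0.19 -0.96]
(60, 10, 0, array([0.02 , 0.004, 0.035, 0.   ])) p 1.17 r 0.749 z 0.560 [0.11 0.58 1.36 1.95 0.22 1.83] toolz [ 0.36  0.26 -0.9 ]
(80, 10, 0.012, array([0.006, 0.013, 0.039, 0.   ])) p 0.96 r 0.645 z 0.705 [0.22 0.37 1.36 1.95 0.22 1.97] toolz [ 0.5   0.34 -0.8 ]
```

Call:
play_rows:
  rows: [-0.003,-0.035,0.01,-0.055,-0.003,-0.035,0.01,-0.055,-0.003,-0.035,0.01,-0.055,-0.003,-0.035,0.01,-0.055,-0.003,-0.035,0.01,-0.055,-0.003,-0.035,0.01,-0.055,-0.003,-0.035,0.01,-0.055,-0.003,-0.035,0.01,-0.055,-0.003,-0.035,0.01,-0.055,-0.003,-0.035,0.01,-0.055]

```text
t: 55.07
position: [0.4298, -0.018, 0.399]
orientation: [0.743, 0.669, 0.001, -0.011]
force: [1.0, -1.0, -3.3]
opening: 0.056
gripper_force: 96.6
```

Call:
play_rows:
  rows: [0.019,-0.002,0.035,0,0.019,-0.002,0.035,0,0.019,-0.002,0.035,0,0.019,-0.002,0.035,0,0.019,-0.002,0.035,0,0.019,-0.002,0.035,0,0.019,-0.002,0.035,0,0.019,-0.002,0.035,0,0.019,-0.002,0.035,0,0.019,-0.002,0.035,0]

```text
t: 55.9
position: [0.574, -0.0325, 0.5483]
orientation: [0.738, 0.666, 0.072, 0.083]
force: [0.2, -0.3, -2.5]
opening: 0.0557
gripper_force: 97.6
```

```bash
timeout 300 python3 - <<'E'
from plan import *
q=cur(); show('',q)
for pat in (((60,8),(-90,8),(-10,10),(0,10),(20,10),(40,10)),((80,10),(-90,8),(-10,10),(0,10),(20,10),(40,10)),((80,10),(-45,10),(0,10),(20,10),(40,10),(60,10))):
    print(); seq(q,pat,h0=-.15)
E
```

```text
t 55.90 q [-0.213  0.293  0.89   1.949  0.02   1.463] p [ 0.574  -0.0325  0.5483] toolz [ 0.216 -0.026 -0.976] tooly [ 0.971 -0.1    0.217] F [ 0.2 -0.3 -2.5] op 0.0557 gf 97.6
 p 1.35 r 0.575 z 0.548 [-0.21  0.29  0.89  1.95  0.02  1.46] toolz [ 0.22 -0.03 -0.98]

(60, 8, 0.012, array([0.022, 0.008, 0.035, 0.   ])) p 1.07 r 0.697 z 0.623 [-0.09  0.48  1.36  1.95 -0.01  1.58] toolz [ 0.48 -0.06 -0.88]
(-90, 8, 0, array([ 0.  , -0.  , -0.04,  0.  ])) p 1.07 r 0.703 z 0.377 [-0.09  0.19  0.17  1.05 -0.01  1.58] toolz [ 0.48 -0.06 -0.88]
(-10, 10, 0, array([ 0.039, -0.003, -0.007,  0.   ])) p 1.04 r 1.038 z 0.303 [-0.09  0.96  1.36  1.44 -0.01  1.58] toolz [ 0.5  -0.06 -0.86]
(0, 10, 0.012, array([0.041, 0.008, 0.   , 0.   ])) p 1.46 r 0.834 z 0.323 [-0.07  0.87  1.36  1.95  0.05  1.59] toolz [ 0.11  0.05 -0.99]
(20, 10, 0.012, array([0.038, 0.009, 0.014, 0.   ])) p 1.43 r 0.830 z 0.349 [-0.01  0.84  1.36  1.95  0.09  1.65] toolz [ 0.14  0.09 -0.99]
(40, 10, 0.012, array([0.031, 0.012, 0.026, 0.   ])) p 1.32 r 0.801 z 0.441 [0.05 0.73 1.36 1.95 0.13 1.72] toolz [ 0.24  0.14 -0.96]

(80,
[... 972 characters left out ...]

(-45, 10, 0, array([ 0.028, -0.006, -0.028,  0.   ])) p 0.97 r 0.916 z 0.420 [-0.21  0.55  0.78  1.19  0.02  1.47] toolz [ 0.56 -0.1  -0.82]
(0, 10, 0.012, array([0.042, 0.003, 0.   , 0.   ])) p 1.34 r 0.806 z 0.421 [-0.21  0.75  1.36  1.95  0.08  1.45] toolz [ 0.24  0.03 -0.97]
(20, 10, 0.012, array([0.039, 0.004, 0.014, 0.   ])) p 1.34 r 0.809 z 0.420 [-0.16  0.75  1.36  1.95  0.12  1.5 ] toolz [ 0.24  0.08 -0.97]
(40, 10, 0.012, array([0.032, 0.007, 0.026, 0.   ])) p 1.25 r 0.781 z 0.492 [-0.11  0.66  1.36  1.95  0.17  1.56] toolz [ 0.32  0.13 -0.94]
(60, 10, 0.012, array([0.021, 0.01 , 0.035, 0.   ])) p 1.10 r 0.718 z 0.607 [-0.04  0.51  1.36  1.95  0.2   1.65] toolz [ 0.45  0.18 -0.87]
```

```bash
timeout 300 python3 - <<'E'
from plan import *
q=np.loadtxt('log.txt')[-1,:6]
q1=seq(q,((80,10),(90,6)),h0=-.2)
for pat in (((-90,9),(-10,10),(0,10),(20,10),(40,10)),((-90,8),(-20,10),(-20,5),(0,10),(20,10),(40,10))):
    print(); seq(q1,pat,h0=-.2)
print(); q1=seq(q,((80,10),(-90,8),(-20,10),(-20,6),(0,10),(20,10)),h0=-.2)
E
```

```text
(80, 10, 0, array([ 0.007, -0.001,  0.039,  0.   ])) p 0.97 r 0.642 z 0.694 [-0.21  0.38  1.36  1.95  0.02  1.47] toolz [ 0.56 -0.1  -0.82]
(90, 6, 0.012, array([0.002, 0.012, 0.04 , 0.   ])) p 0.84 r 0.567 z 0.768 [-0.09  0.25  1.36  1.95 -0.04  1.57] toolz [ 0.66 -0.1  -0.75]

(-90, 9, 0, array([ 0.  , -0.  , -0.04,  0.  ])) p 0.84 r 0.572 z 0.497 [-0.09 -0.15 -0.    0.99 -0.04  1.57] toolz [ 0.66 -0.1  -0.75]
(-10, 10, 0, array([ 0.039, -0.004, -0.007,  0.   ])) p 0.84 r 0.964 z 0.428 [-0.09  0.56  0.74  1.02 -0.04  1.57] toolz [ 0.66 -0.1  -0.75]
(0, 10, 0, array([ 0.04 , -0.004,  0.   ,  0.   ])) p 0.67 r 1.182 z 0.343 [-0.11  1.03  1.36  1.   -0.01  1.55] toolz [ 0.78 -0.1  -0.62]
(20, 10, 0, array([ 0.037, -0.004,  0.014,  0.   ])) p 0.39 r 1.277 z 0.351 [-0.13  1.12  1.36  0.63  0.02  1.54] toolz [ 0.92 -0.1  -0.38]
(40, 10, 0.012, array([0.032, 0.008, 0.026, 0.   ])) p 0.16 r 1.287 z 0.473 [-0.06  1.09  1.36  0.44 -0.02  1.56] toolz [ 0.98 -0.08 -0.16]

(-90, 8, 0, array([ 0.  , -0.  , -0.04,  0.  ])) p 0.84 r 0.572 z 0.537 [-0.09 -0.13  0.12  1.09 -0.04  1.57] toolz [ 0.66 
[... 858 characters left out ...]

(-90, 8, 0, array([ 0.  , -0.  , -0.04,  0.  ])) p 0.97 r 0.649 z 0.456 [-0.21  0.04  0.14  1.07  0.02  1.47] toolz [ 0.56 -0.1  -0.82]
(-20, 10, 0, array([ 0.037, -0.008, -0.014,  0.   ])) p 0.97 r 1.022 z 0.319 [-0.21  0.76  0.93  1.13  0.02  1.47] toolz [ 0.56 -0.1  -0.82]
(-20, 6, 0.012, array([ 0.039,  0.004, -0.014,  0.   ])) p 0.88 r 1.157 z 0.213 [-0.16  1.11  1.36  1.13 -0.01  1.52] toolz [ 0.63 -0.1  -0.77]
(0, 10, 0, array([ 0.04 , -0.006,  0.   ,  0.   ])) p 0.61 r 1.284 z 0.127 [-0.18  1.28  1.36  0.69  0.03  1.51] toolz [ 0.81 -0.12 -0.57]
(20, 10, 0.012, array([0.039, 0.005, 0.014, 0.   ])) p 0.37 r 1.333 z 0.189 [-0.11  1.31  1.36  0.42 -0.01  1.54] toolz [ 0.93 -0.11 -0.36]
```

Call:
play_rows:
  rows: [0.007,-0.001,0.039,0,0.007,-0.001,0.039,0,0.007,-0.001,0.039,0,0.007,-0.001,0.039,0,0.007,-0.001,0.039,0,0.007,-0.001,0.039,0,0.007,-0.001,0.039,0,0.007,-0.001,0.039,0,0.007,-0.001,0.039,0,0.007,-0.001,0.039,0]

```text
t: 56.73
position: [0.576, -0.0367, 0.6816]
orientation: [0.718, 0.646, 0.164, 0.202]
force: [1.1, -0.2, -1.4]
opening: 0.0564
gripper_force: 97.4
```

Call:
play_rows:
  rows: [0.002,0.012,0.04,0,0.002,0.012,0.04,0,0.002,0.012,0.04,0,0.002,0.012,0.04,0,0.002,0.012,0.04,0,0.002,0.012,0.04,0]

```text
t: 57.23
position: [0.5505, 0.0317, 0.7615]
orientation: [0.697, 0.629, 0.222, 0.265]
force: [0.8, -0.2, -2.4]
opening: 0.0558
gripper_force: 97.4
```

Call:
play_rows:
  rows: [0,0,-0.04,0,0,0,-0.04,0,0,0,-0.04,0,0,0,-0.04,0,0,0,-0.04,0,0,0,-0.04,0,0,0,-0.04,0,0,0,-0.04,0,0,0,-0.04,0]

```text
t: 57.98
position: [0.5556, 0.0308, 0.4773]
orientation: [0.697, 0.629, 0.221, 0.264]
force: [1.4, 0.6, -2.6]
opening: 0.0555
gripper_force: 97.5
```

Call:
play_rows:
  rows: [0.039,-0.004,-0.007,0,0.039,-0.004,-0.007,0,0.039,-0.004,-0.007,0,0.039,-0.004,-0.007,0,0.039,-0.004,-0.007,0,0.039,-0.004,-0.007,0,0.039,-0.004,-0.007,0,0.039,-0.004,-0.007,0,0.039,-0.004,-0.007,0,0.039,-0.004,-0.007,0]

```text
t: 58.82
position: [0.9484, -0.0095, 0.4092]
orientation: [0.697, 0.629, 0.22, 0.264]
force: [1.1, -0.4, -2.5]
opening: 0.0563
gripper_force: 97.3
```

Call:
play_rows:
  rows: [0.04,-0.004,0,0,0.04,-0.004,0,0,0.04,-0.004,0,0,0.04,-0.004,0,0,0.04,-0.004,0,0,0.04,-0.004,0,0,0.04,-0.004,0,0,0.04,-0.004,0,0,0.04,-0.004,0,0,0.04,-0.004,0,0]

```text
t: 59.65
position: [1.1704, -0.0444, 0.3317]
orientation: [0.673, 0.61, 0.273, 0.316]
force: [-0.6, 0.2, -2.8]
opening: 0.0556
gripper_force: 98.3
```

```bash
timeout 300 python3 - <<'E'
from plan import *
q=cur(); show('',q)
q=seq(q,((20,10),(40,10),(60,10),(80,10),(80,10),(80,10),(80,10),(80,10),(80,10),(80,10)),h0=-.1)
E
```

```text
t 59.65 q [-0.107  1.027  1.363  1.044 -0.011  1.556] p [ 1.1704 -0.0444  0.3317] toolz [ 0.754 -0.092 -0.65 ] tooly [ 0.648 -0.054  0.76 ] F [-0.6  0.2 -2.8] op 0.0556 gf 98.3
 p 0.71 r 1.171 z 0.332 [-0.11  1.03  1.36  1.04 -0.01  1.56] toolz [ 0.75 -0.09 -0.65]
(20, 10, 0, array([ 0.037, -0.004,  0.014,  0.   ])) p 0.43 r 1.270 z 0.339 [-0.13  1.12  1.36  0.67  0.03  1.55] toolz [ 0.9  -0.09 -0.42]
(40, 10, 0.012, array([0.032, 0.008, 0.026, 0.   ])) p 0.19 r 1.284 z 0.462 [-0.06  1.08  1.36  0.47 -0.02  1.57] toolz [ 0.98 -0.08 -0.19]
(60, 10, 0, array([ 0.02 , -0.001,  0.035,  0.   ])) p 0.01 r 1.223 z 0.661 [-0.08  0.94  1.36  0.43  0.02  1.57] toolz [ 1.   -0.06 -0.01]
(80, 10, 0, array([ 0.007, -0.001,  0.039,  0.   ])) p -0.16 r 1.091 z 0.886 [-0.11  0.73  1.36  0.47  0.06  1.57] toolz [ 0.99 -0.05  0.16]
(80, 10, 0.012, array([0.008, 0.011, 0.039, 0.   ])) p -0.35 r 0.973 z 1.044 [ 0.01  0.6   1.36  0.41 -0.04  1.55] toolz [ 0.94 -0.03  0.35]
(80, 10, 0, array([0.007, 0.   , 0.039, 0.   ])) p -0.53 r 0.859 z 1.167 [-0.03  0.49  1.36  0.33  0.02  1.56] toolz [ 0.86 -0.01  0.51]
(80, 10, 0.012, array([0.007, 0.012, 0.039, 0.   ])) p -0.70 r 0.769 z 1.249 [ 0.11  0.44  1.36  0.22 -0.06  1.48] toolz [0.77 0.02 0.64]
(80, 10, 0, array([0.007, 0.001, 0.039, 0.   ])) p -0.83 r 0.677 z 1.317 [0.04 0.37 1.36 0.16 0.01 1.52] toolz [0.67 0.04 0.74]
(80, 10, 0, array([0.007, 0.   , 0.039, 0.   ])) p -0.95 r 0.599 z 1.364 [-0.02  0.32  1.36  0.09  0.06  1.57] toolz [0.58 0.05 0.81]
(80, 10, 0.012, array([0.007, 0.012, 0.039, 0.   ])) p -1.04 r 0.552 z 1.389 [ 0.17  0.3   1.36  0.02 -0.02  1.42] toolz [0.51 0.06 0.86]
```

Call:
play_rows:
  rows: [0.037,-0.003,0.014,0,0.037,-0.003,0.014,0,0.037,-0.003,0.014,0,0.037,-0.003,0.014,0,0.037,-0.003,0.014,0,0.037,-0.003,0.014,0,0.037,-0.003,0.014,0,0.037,-0.003,0.014,0,0.037,-0.003,0.014,0,0.037,-0.003,0.014,0]

```text
t: 60.48
position: [1.264, -0.0657, 0.3456]
orientation: [0.622, 0.57, 0.357, 0.4]
force: [0.3, -0.1, -2.4]
opening: 0.0556
gripper_force: 98.1
```

Call:
play_rows:
  rows: [0.032,0.004,0.026,0,0.032,0.004,0.026,0,0.032,0.004,0.026,0,0.032,0.004,0.026,0,0.032,0.004,0.026,0,0.032,0.004,0.026,0,0.032,0.004,0.026,0,0.032,0.004,0.026,0,0.032,0.004,0.026,0,0.032,0.004,0.026,0]

```text
t: 61.32
position: [1.2789, -0.0205, 0.4702]
orientation: [0.568, 0.527, 0.427, 0.467]
force: [0.8, 0.0, -4.0]
opening: 0.0556
gripper_force: 98.1
```

Call:
play_rows:
  rows: [0.02,0.002,0.035,0,0.02,0.002,0.035,0,0.02,0.002,0.035,0,0.02,0.002,0.035,0,0.02,0.002,0.035,0,0.02,0.002,0.035,0,0.02,0.002,0.035,0,0.02,0.002,0.035,0,0.02,0.002,0.035,0,0.02,0.002,0.035,0]

```text
t: 62.15
position: [1.2153, -0.0034, 0.6708]
orientation: [0.518, 0.488, 0.479, 0.514]
force: [0.1, -0.0, -2.7]
opening: 0.0559
gripper_force: 98.2
```

Call:
play_rows:
  rows: [0.007,0.004,0.039,0,0.007,0.004,0.039,0,0.007,0.004,0.039,0,0.007,0.004,0.039,0,0.007,0.004,0.039,0,0.007,0.004,0.039,0,0.007,0.004,0.039,0,0.007,0.004,0.039,0,0.007,0.004,0.039,0,0.007,0.004,0.039,0]

```text
t: 62.98
position: [1.0823, 0.0294, 0.8907]
orientation: [0.47, 0.45, 0.521, 0.552]
force: [-0.8, -0.1, -2.0]
opening: 0.0556
gripper_force: 98.2
```

Call:
play_rows:
  rows: [0.007,0.005,0.039,0,0.007,0.005,0.039,0,0.007,0.005,0.039,0,0.007,0.005,0.039,0,0.007,0.005,0.039,0,0.007,0.005,0.039,0,0.007,0.005,0.039,0,0.007,0.005,0.039,0,0.007,0.005,0.039,0,0.007,0.005,0.039,0]

```text
t: 63.82
position: [0.9579, 0.0638, 1.0512]
orientation: [0.413, 0.404, 0.565, 0.589]
force: [0.1, 0.4, -3.1]
opening: 0.0561
gripper_force: 98.3
```

Call:
play_rows:
  rows: [0.007,0.005,0.039,0,0.007,0.005,0.039,0,0.007,0.005,0.039,0,0.007,0.005,0.039,0,0.007,0.005,0.039,0,0.007,0.005,0.039,0,0.007,0.005,0.039,0,0.007,0.005,0.039,0,0.007,0.005,0.039,0,0.007,0.005,0.039,0]

```text
t: 64.65
position: [0.8469, 0.0903, 1.1689]
orientation: [0.352, 0.357, 0.603, 0.621]
force: [-0.1, -0.2, -2.5]
opening: 0.0559
gripper_force: 98.3
```

```bash
timeout 300 python3 - <<'E'
from plan import *
q=cur(); show('',q)
q=seq(q,((80,10),(80,10),(80,10),(80,10),(80,10)),h0=-.1)
E
```

```text
t 64.65 q [ 0.015  0.484  1.363  0.358 -0.021  1.538] p [0.8469 0.0903 1.1689] toolz [ 0.868 -0.008  0.497] tooly [-0.497  0.025  0.867] F [-0.1 -0.2 -2.5] op 0.0559 gf 98.3
 p -0.52 r 0.851 z 1.169 [ 0.02  0.48  1.36  0.36 -0.02  1.54] toolz [ 0.87 -0.01  0.5 ]
(80, 10, 0, array([0.007, 0.   , 0.039, 0.   ])) p -0.69 r 0.755 z 1.257 [-0.04  0.41  1.36  0.26  0.04  1.57] toolz [0.77 0.01 0.63]
(80, 10, 0.012, array([0.007, 0.012, 0.039, 0.   ])) p -0.83 r 0.682 z 1.313 [ 0.12  0.38  1.36  0.15 -0.05  1.46] toolz [0.67 0.03 0.74]
(80, 10, 0, array([0.007, 0.001, 0.039, 0.   ])) p -0.94 r 0.603 z 1.362 [0.05 0.32 1.36 0.09 0.02 1.51] toolz [0.59 0.05 0.81]
(80, 10, 0.012, array([0.006, 0.012, 0.039, 0.   ])) p -1.04 r 0.553 z 1.388 [ 0.23  0.31  1.36  0.02 -0.05  1.36] toolz [0.51 0.07 0.86]
(80, 10, 0, array([0.007, 0.002, 0.039, 0.   ])) p -1.10 r 0.492 z 1.416 [ 0.14  0.26  1.36 -0.    0.02  1.44] toolz [0.44 0.08 0.89]
```

Call:
play_rows:
  rows: [0.007,0.002,0.039,0,0.007,0.002,0.039,0,0.007,0.002,0.039,0,0.007,0.002,0.039,0,0.007,0.002,0.039,0,0.007,0.002,0.039,0,0.007,0.002,0.039,0,0.007,0.002,0.039,0,0.007,0.002,0.039,0,0.007,0.002,0.039,0]

```text
t: 65.48
position: [0.7499, 0.0846, 1.2563]
orientation: [0.296, 0.311, 0.632, 0.645]
force: [0.5, 0.4, -2.4]
opening: 0.0559
gripper_force: 98.4
```

Call:
play_rows:
  rows: [0.007,0.004,0.039,0,0.007,0.004,0.039,0,0.007,0.004,0.039,0,0.007,0.004,0.039,0,0.007,0.004,0.039,0,0.007,0.004,0.039,0,0.007,0.004,0.039,0,0.007,0.004,0.039,0,0.007,0.004,0.039,0,0.007,0.004,0.039,0]

```text
t: 66.32
position: [0.6644, 0.0977, 1.3183]
orientation: [0.247, 0.27, 0.654, 0.662]
force: [-0.2, -0.4, -2.9]
opening: 0.056
gripper_force: 98.4
```

Call:
play_rows:
  rows: [0.007,0.004,0.039,0,0.007,0.004,0.039,0,0.007,0.004,0.039,0,0.007,0.004,0.039,0,0.007,0.004,0.039,0,0.007,0.004,0.039,0,0.007,0.004,0.039,0,0.007,0.004,0.039,0,0.007,0.004,0.039,0,0.007,0.004,0.039,0]

```text
t: 67.15
position: [0.5905, 0.1072, 1.3626]
orientation: [0.205, 0.236, 0.67, 0.673]
force: [-0.7, 1.0, -3.0]
opening: 0.0561
gripper_force: 98.4
```

Call:
play_rows:
  rows: [0.007,0.004,0.039,0,0.007,0.004,0.039,0,0.007,0.004,0.039,0,0.007,0.004,0.039,0,0.007,0.004,0.039,0,0.007,0.004,0.039,0,0.007,0.004,0.039,0,0.007,0.004,0.039,0,0.007,0.004,0.039,0,0.007,0.004,0.039,0]

```text
t: 67.98
position: [0.5276, 0.1143, 1.3944]
orientation: [0.17, 0.208, 0.681, 0.681]
force: [0.3, 0.4, -1.6]
opening: 0.056
gripper_force: 98.4
```

Call:
play_rows:
  rows: [0.007,0.004,0.039,0,0.007,0.004,0.039,0,0.007,0.004,0.039,0,0.007,0.004,0.039,0,0.007,0.004,0.039,0,0.007,0.004,0.039,0,0.007,0.004,0.039,0,0.007,0.004,0.039,0,0.007,0.004,0.039,0,0.007,0.004,0.039,0]

```text
t: 68.82
position: [0.4748, 0.1196, 1.4171]
orientation: [0.142, 0.186, 0.689, 0.686]
force: [-0.4, 0.4, -2.8]
opening: 0.0556
gripper_force: 98.5
```

Call:
play_rows:
  rows: [0,0,0,0,0,0,0,0,0,0,0,0,0,0,0,0,0,0,0,0,0,0,0,0,0,0,0,0,0,0,0,0,0,0,0,0,0,0,0,0]

```text
t: 69.65
position: [0.4753, 0.1195, 1.4169]
orientation: [0.142, 0.186, 0.689, 0.686]
force: [0.7, 0.7, -2.1]
opening: 0.0557
gripper_force: 98.5
```

Call:
play_rows:
  rows: [0,0,0,0,0,0,0,0,0,0,0,0,0,0,0,0,0,0,0,0,0,0,0,0,0,0,0,0,0,0,0,0,0,0,0,0,0,0,0,0]

```text
t: 70.48
position: [0.4753, 0.1195, 1.4169]
orientation: [0.143, 0.186, 0.689, 0.686]
force: [0.5, -0.0, -2.9]
opening: 0.0558
gripper_force: 98.5
```

Call:
play_rows:
  rows: [0,0,0,0,0,0,0,0,0,0,0,0,0,0,0,0,0,0,0,0,0,0,0,0,0,0,0,0]

```text
t: 71.07
position: [0.4753, 0.1195, 1.4169]
orientation: [0.143, 0.186, 0.689, 0.686]
force: [-0.4, -0.1, -2.7]
opening: 0.056
gripper_force: 98.5
```

```bash
timeout 300 python3 - <<'E'
from plan import *
q=cur(); show('',q)
q=seq(q,((-60,6),(-90,8),(-90,10),(-90,10),(-90,8),(-120,4),(90,3),(180,6),(180,6)),h0=-.1)
E
```

```text
t 71.07 q [0.052 0.257 1.363 0.007 0.037 1.514] p [0.4753 0.1195 1.4169] toolz [0.452 0.061 0.89 ] tooly [-0.892  0.01   0.452] F [-0.4 -0.1 -2.7] op 0.0560 gf 98.5
 p -1.10 r 0.490 z 1.417 [0.05 0.26 1.36 0.01 0.04 1.51] toolz [0.45 0.06 0.89]
(-60, 6, 0.012, array([ 0.019,  0.013, -0.035,  0.   ])) p -1.10 r 0.606 z 1.248 [ 0.18  0.11  0.52 -0.69 -0.02  1.4 ] toolz [0.45 0.06 0.89]
(-90, 8, 0, array([ 0.  ,  0.  , -0.04,  0.  ])) p -1.10 r 0.606 z 0.928 [ 0.18  0.08 -0.35 -1.52 -0.02  1.4 ] toolz [0.45 0.06 0.89]
(-90, 10, 0, array([ 0.  ,  0.  , -0.04,  0.  ])) p -0.90 r 0.644 z 0.677 [ 0.2   0.28 -0.74 -1.92 -0.04  1.39] toolz [0.62 0.09 0.78]
(-90, 10, 0, array([ 0.  ,  0.  , -0.04,  0.  ])) p -0.60 r 0.728 z 0.491 [ 0.23  0.48 -0.84 -1.92 -0.07  1.39] toolz [0.82 0.11 0.56]
(-90, 8, -0.012, array([ 0.003, -0.012, -0.04 ,  0.   ])) p -0.38 r 0.821 z 0.302 [ 0.07  0.76 -0.77 -1.92  0.05  1.46] toolz [0.92 0.11 0.37]
(-120, 4, 0, array([-0.02 , -0.001, -0.035,  0.   ])) p -0.26 r 0.810 z 0.229 [ 0.1   0.82 -0.84 -1.92  0.01  1.45] toolz [0.96 0.11 0.26]
(90, 3, 0, array([0.  , 0.  , 0.04, 0.  ])) p -0.26 r 0.810 z 0.349 [ 0.1   0.54 -0.8  -1.6   0.01  1.45] toolz [0.96 0.11 0.26]
(180, 6, 0, array([-0.04 , -0.004,  0.   ,  0.   ])) p -0.23 r 0.677 z 0.402 [ 0.18  0.28 -1.04 -1.55 -0.09  1.43] toolz [0.97 0.09 0.23]
(180, 6, -0.012, array([-0.037, -0.019,  0.   ,  0.   ])) p -0.14 r 0.522 z 0.504 [-0.03 -0.38 -1.04 -0.8   0.1   1.47] toolz [0.99 0.07 0.14]
```

Call:
play_rows:
  rows: [0.019,0.004,-0.035,0,0.019,0.004,-0.035,0,0.019,0.004,-0.035,0,0.019,0.004,-0.035,0,0.019,0.004,-0.035,0,0.019,0.004,-0.035,0]

```text
t: 71.57
position: [0.571, 0.1393, 1.2496]
orientation: [0.142, 0.186, 0.689, 0.686]
force: [1.4, 0.2, -2.1]
opening: 0.0558
gripper_force: 98.5
```

Call:
play_rows:
  rows: [0,-0.027,-0.03,-0.045,0,-0.027,-0.03,-0.045,0,-0.027,-0.03,-0.045,0,-0.027,-0.03,-0.045,0,-0.027,-0.03,-0.045,0,-0.027,-0.03,-0.045,0,-0.027,-0.03,-0.045,0,-0.027,-0.03,-0.045,0,-0.027,-0.03,-0.045,0,-0.027,-0.03,-0.045]

```text
t: 72.4
position: [0.5708, -0.1319, 0.9498]
orientation: [0.181, 0.149, 0.518, 0.823]
force: [1.4, 0.9, -3.0]
opening: 0.0562
gripper_force: 98.5
```

```bash
timeout 400 python3 - <<'E'
from plan import *
q=cur(); show('',q)
k=seq(q,((-90,10),(-90,10),(-90,4),(90,4)),h0=-.45); greedy(k,7,h0=-.45,zmin=.27)
k=seq(q,((-90,10),(-90,10),(-90,8),(90,3)),h0=-.45); greedy(k,7,h0=-.45,zmin=.27)
E
```

```text
t 72.40 q [-0.386  0.027 -0.344 -1.469  0.031  1.502] p [ 0.5708 -0.1319  0.9498] toolz [ 0.433 -0.143  0.89 ] tooly [-0.798  0.399  0.452] F [ 1.4  0.9 -3. ] op 0.0562 gf 98.5
 p -1.10 r 0.586 z 0.950 [-0.39  0.03 -0.34 -1.47  0.03  1.5 ] toolz [ 0.43 -0.14  0.89]
(-90, 10, 0, array([ 0.  , -0.  , -0.04,  0.  ])) p -0.91 r 0.615 z 0.691 [-0.37  0.22 -0.79 -1.92  0.02  1.48] toolz [ 0.58 -0.2   0.79]
(-90, 10, 0, array([ 0.  , -0.  , -0.04,  0.  ])) p -0.60 r 0.687 z 0.514 [-0.33  0.4  -0.92 -1.92 -0.02  1.45] toolz [ 0.77 -0.29  0.57]
(-90, 4, -0.012, array([-0.004, -0.011, -0.04 ,  0.   ])) p -0.48 r 0.723 z 0.434 [-0.41  0.51 -0.93 -1.92  0.04  1.5 ] toolz [ 0.83 -0.31  0.46]
(90, 4, 0, array([ 0.  , -0.  ,  0.04,  0.  ])) p -0.48 r 0.723 z 0.594 [-0.41  0.17 -0.74 -1.39  0.04  1.5 ] toolz [ 0.83 -0.31  0.46]
(-90, [0.0, -0.0, -0.04, 0.0]) p -0.43 r 0.746 z 0.389 [-0.4   0.58 -0.92 -1.92  0.03  1.49] toolz [ 0.85 -0.33  0.41]
(-120, [-0.022, -0.001, -0.035, 0.0]) p -0.25 r 0.727 z 0.300 [-0.5   0.63 -1.04 -1.92  0.11  1.51] toolz [ 0.9  -0.36  0.25]
(180, [-0.04, 0.01, 0.0, 0.0]) 
[... 1286 characters left out ...]
, 0.0]) p -0.23 r 0.731 z 0.282 [-0.51  0.65 -1.04 -1.92  0.12  1.51] toolz [ 0.9  -0.37  0.22]
(180, [-0.04, 0.011, 0.0, 0.0]) p -0.27 r 0.723 z 0.315 [-0.55  0.61 -1.04 -1.92  0.14  1.52] toolz [ 0.89 -0.38  0.27]
(-150, [-0.035, 0.01, -0.02, 0.0]) p -0.22 r 0.733 z 0.274 [-0.6   0.66 -1.04 -1.92  0.18  1.53] toolz [ 0.9  -0.39  0.21]
(180, [-0.039, 0.014, 0.0, 0.0]) p -0.26 r 0.725 z 0.307 [-0.66  0.62 -1.04 -1.92  0.25  1.55] toolz [ 0.89 -0.38  0.25]
(180, [-0.032, 0.024, 0.0, 0.0]) p -0.31 r 0.715 z 0.342 [-0.52  0.57 -1.04 -1.92  0.11  1.52] toolz [ 0.88 -0.37  0.3 ]
(180, [-0.035, 0.02, 0.0, 0.0]) p -0.37 r 0.695 z 0.383 [-0.35  0.51 -1.04 -1.92 -0.08  1.46] toolz [ 0.85 -0.39  0.36]
```

Call:
play_rows:
  rows: [0,0,-0.04,0,0,0,-0.04,0,0,0,-0.04,0,0,0,-0.04,0,0,0,-0.04,0,0,0,-0.04,0,0,0,-0.04,0,0,0,-0.04,0,0,0,-0.04,0,0,0,-0.04,0]

```text
t: 73.23
position: [0.6048, -0.1352, 0.6907]
orientation: [0.253, 0.201, 0.504, 0.801]
force: [-0.0, 0.0, -2.4]
opening: 0.0556
gripper_force: 99.0
```

Call:
play_rows:
  rows: [0,-0.003,-0.04,0,0,-0.003,-0.04,0,0,-0.003,-0.04,0,0,-0.003,-0.04,0,0,-0.003,-0.04,0,0,-0.003,-0.04,0,0,-0.003,-0.04,0,0,-0.003,-0.04,0,0,-0.003,-0.04,0,0,-0.003,-0.04,0]

```text
t: 74.07
position: [0.6852, -0.1797, 0.5074]
orientation: [0.367, 0.282, 0.469, 0.752]
force: [0.9, 0.3, -1.7]
opening: 0.056
gripper_force: 98.8
```

```bash
timeout 400 python3 - <<'E'
from plan import *
q=cur(); show('',q)
k=seq(q,((-90,7),(-120,3),(90,4),(180,6),(180,6)),h0=-.45); greedy(k,5,h0=-.45,zmin=.26)
E
```

```text
t 74.07 q [-0.384  0.436 -0.878 -1.922  0.021  1.488] p [ 0.6852 -0.1797  0.5074] toolz [ 0.769 -0.288  0.571] tooly [-0.498  0.29   0.817] F [ 0.9  0.3 -1.7] op 0.0560 gf 98.8
 p -0.61 r 0.708 z 0.507 [-0.38  0.44 -0.88 -1.92  0.02  1.49] toolz [ 0.77 -0.29  0.57]
(-90, 7, 0, array([ 0.  , -0.  , -0.04,  0.  ])) p -0.41 r 0.787 z 0.350 [-0.35  0.67 -0.83 -1.92 -0.02  1.47] toolz [ 0.85 -0.33  0.4 ]
(-120, 3, -0.012, array([-0.023, -0.004, -0.035,  0.   ])) p -0.32 r 0.771 z 0.303 [-0.41  0.69 -0.91 -1.92  0.03  1.49] toolz [ 0.88 -0.35  0.31]
(90, 4, 0, array([ 0.  , -0.  ,  0.04,  0.  ])) p -0.32 r 0.771 z 0.463 [-0.41  0.32 -0.79 -1.42  0.03  1.49] toolz [ 0.88 -0.35  0.31]
(180, 6, 0, array([-0.037,  0.016,  0.   ,  0.   ])) p -0.27 r 0.582 z 0.517 [-0.35 -0.12 -1.04 -1.2  -0.04  1.47] toolz [ 0.89 -0.36  0.27]
(180, 6, 0, array([-0.038,  0.014,  0.   ,  0.   ])) p -0.23 r 0.362 z 0.561 [-0.24 -0.79 -1.04 -0.48 -0.15  1.45] toolz [ 0.9  -0.37  0.23]
(-70, [0.011, -0.013, -0.038, 0.0]) p -0.06 r 0.437 z 0.494 [-0.67 -0.67 -1.04 -0.44  0.28  1.5 ] toolz [ 0.92 -0.38  0.06]
(-90, [0.0, -0.0, -0.04, 0.0]) p 0.12 r 0.454 z 0.419 [-0.6  -0.6  -1.04 -0.32  0.2   1.46] toolz [ 0.92 -0.38 -0.12]
(-90, [0.0, -0.0, -0.04, 0.0]) p 0.30 r 0.491 z 0.337 [-0.5  -0.43 -1.04 -0.31  0.09  1.46] toolz [ 0.88 -0.37 -0.3 ]
(-120, [-0.018, 0.01, -0.035, 0.0]) p 0.48 r 0.413 z 0.284 [-0.31 -0.56 -1.04 -0.01 -0.1   1.53] toolz [ 0.81 -0.36 -0.46]
none
```

Call:
play_rows:
  rows: [0,0,-0.04,0,0,0,-0.04,0,0,0,-0.04,0,0,0,-0.04,0,0,0,-0.04,0,0,0,-0.04,0,0,0,-0.04,0,-0.023,-0.002,-0.035,0,-0.023,-0.002,-0.035,0,-0.023,-0.002,-0.035,0]

```text
t: 74.9
position: [0.744, -0.212, 0.3012]
orientation: [0.47, 0.351, 0.425, 0.689]
force: [0.1, -0.8, -2.2]
opening: 0.0557
gripper_force: 98.8
```

Call:
play_rows:
  rows: [0,0,0.04,0,0,0,0.04,0,0,0,0.04,0,0,0,0.04,0,-0.037,0.013,0,0,-0.037,0.013,0,0,-0.037,0.013,0,0,-0.037,0.013,0,0,-0.037,0.013,0,0,-0.037,0.013,0,0]

```text
t: 75.73
position: [0.5705, -0.1412, 0.515]
orientation: [0.485, 0.357, 0.417, 0.681]
force: [0.7, 0.4, -1.8]
opening: 0.0555
gripper_force: 101.9
```

```bash
timeout 400 python3 - <<'E'
from plan import *
q=cur(); show('',q)
k,d=push4(q,np.radians(180),3,-.01); show(d,k); greedy(k,5,h0=-.45,zmin=.26)
E
```

```text
t 75.73 q [-0.384 -0.102 -1.041 -1.217 -0.002  1.484] p [ 0.5705 -0.1412  0.515 ] toolz [ 0.891 -0.363  0.274] tooly [-0.221  0.183  0.958] F [ 0.7  0.4 -1.8] op 0.0555 gf 101.9
 p -0.28 r 0.587 z 0.515 [-0.38 -0.1  -1.04 -1.22 -0.    1.48] toolz [ 0.89 -0.36  0.27]
[np.float64(-0.04083231005575401), np.float64(0.005720354491705085), np.float64(4.898587196589413e-18), 0] p -0.24 r 0.483 z 0.555 [-0.51 -0.48 -1.04 -0.81  0.11  1.51] toolz [ 0.9  -0.37  0.24]
(-120, [-0.017, 0.01, -0.035, 0.0]) p -0.08 r 0.381 z 0.500 [-0.41 -0.8  -1.04 -0.32  0.01  1.49] toolz [ 0.92 -0.38  0.08]
(-70, [0.013, -0.005, -0.038, 0.0]) p 0.09 r 0.472 z 0.427 [-0.37 -0.52 -1.04 -0.43 -0.03  1.49] toolz [ 0.92 -0.39 -0.09]
(-90, [-0.004, -0.009, -0.04, 0.0]) p 0.27 r 0.514 z 0.343 [-0.57 -0.37 -1.04 -0.39  0.15  1.44] toolz [ 0.88 -0.39 -0.27]
(-120, [-0.017, 0.011, -0.035, 0.0]) p 0.45 r 0.447 z 0.289 [-0.41 -0.49 -1.04 -0.11 -0.01  1.49] toolz [ 0.82 -0.37 -0.43]
none
```

Call:
play_rows:
  rows: [-0.041,0.006,0,0,-0.041,0.006,0,0,-0.041,0.006,0,0,-0.017,0.01,-0.035,0,-0.017,0.01,-0.035,0,-0.017,0.01,-0.035,0,-0.017,0.01,-0.035,0,-0.017,0.01,-0.035,0,-0.017,0.01,-0.035,0]

```text
t: 76.48
position: [0.3807, -0.064, 0.5011]
orientation: [0.549, 0.399, 0.381, 0.628]
force: [0.4, 0.9, -2.2]
opening: 0.0551
gripper_force: 102.0
```

Call:
play_rows:
  rows: [0.013,-0.005,-0.038,0,0.013,-0.005,-0.038,0,0.013,-0.005,-0.038,0,0.013,-0.005,-0.038,0,0.013,-0.005,-0.038,0,0.013,-0.005,-0.038,0]

```text
t: 76.98
position: [0.4798, -0.0912, 0.4247]
orientation: [0.597, 0.43, 0.349, 0.581]
force: [0.1, 0.4, -1.4]
opening: 0.0556
gripper_force: 102.0
```

Call:
play_rows:
  rows: [-0.004,-0.009,-0.04,0,-0.004,-0.009,-0.04,0,-0.004,-0.009,-0.04,0,-0.004,-0.009,-0.04,0,-0.004,-0.009,-0.04,0,-0.004,-0.009,-0.04,0]

```text
t: 77.48
position: [0.5161, -0.1468, 0.3371]
orientation: [0.646, 0.458, 0.309, 0.527]
force: [0.3, -0.9, -2.5]
opening: 0.0558
gripper_force: 101.8
```

```bash
timeout 400 python3 - <<'E'
from plan import *
q=cur(); show('',q)
for a,n,l in((-120,5,0),(-120,5,.01),(-120,5,-.01)):
    k,d=push4(q,np.radians(a),n,l); show(np.round(d,3),k)
    for dd in([0,-.004,.012],[0,.004,.012]):
      j=k
      for i in range(3):
        j=sim3(j,[dd+[.12]]*9); show((dd,i),j)
E
```

```text
t 77.48 q [-0.445 -0.288 -1.042 -0.497  0.021  1.478] p [ 0.5161 -0.1468  0.3371] toolz [ 0.882 -0.398 -0.253] tooly [ 0.266 -0.024  0.964] F [ 0.3 -0.9 -2.5] op 0.0558 gf 101.8
 p 0.26 r 0.537 z 0.337 [-0.45 -0.29 -1.04 -0.5   0.02  1.48] toolz [ 0.88 -0.4  -0.25]
[-0.018  0.009 -0.035  0.   ] p 0.41 r 0.494 z 0.289 [-0.3  -0.34 -1.04 -0.3  -0.13  1.53] toolz [ 0.83 -0.4  -0.39]
([0, -0.004, 0.012], 0) p 1.23 r 0.504 z 0.362 [-1.02 -0.16 -0.55  0.84  1.11  0.28] toolz [ 0.84  0.34 -0.42]
([0, -0.004, 0.012], 1) p 2.22 r 0.526 z 0.373 [-0.85  0.35  0.08  1.95  0.91 -0.91] toolz [ 0.35  0.8  -0.49]
([0, -0.004, 0.012], 2) p 2.32 r 0.483 z 0.256 [-0.5   0.52  0.15  1.95  0.5  -1.4 ] toolz [-0.29  0.71 -0.64]
([0, 0.004, 0.012], 0) p 1.21 r 0.490 z 0.373 [-0.94 -0.21 -0.56  0.85  1.12  0.3 ] toolz [ 0.82  0.4  -0.41]
([0, 0.004, 0.012], 1) p 2.20 r 0.510 z 0.400 [-0.67  0.28  0.03  1.95  0.95 -0.86] toolz [ 0.24  0.85 -0.47]
([0, 0.004, 0.012], 2) p 2.27 r 0.507 z 0.296 [-0.19  0.47  0.15  1.95  0.65 -1.24] toolz [-0.39  0.69 -0.61]
[-0.014  0.018 -0.035  0.   ] p 0.42 r 0.508 z 0.276 [
[... 805 characters left out ...]
0.17  1.41] toolz [ 0.83 -0.38 -0.4 ]
([0, -0.004, 0.012], 0) p 1.51 r 0.494 z 0.365 [-1.17 -0.08 -0.45  1.13  1.13 -0.02] toolz [ 0.84  0.33 -0.43]
([0, -0.004, 0.012], 1) p 2.25 r 0.520 z 0.346 [-0.9   0.39  0.09  1.95  0.84 -1.  ] toolz [ 0.32  0.79 -0.52]
([0, -0.004, 0.012], 2) p 2.33 r 0.464 z 0.239 [-0.56  0.53  0.15  1.95  0.4  -1.5 ] toolz [-0.33  0.67 -0.67]
([0, 0.004, 0.012], 0) p 1.49 r 0.476 z 0.373 [-1.11 -0.14 -0.49  1.14  1.13 -0.  ] toolz [ 0.83  0.37 -0.42]
([0, 0.004, 0.012], 1) p 2.24 r 0.498 z 0.375 [-0.74  0.3   0.02  1.95  0.89 -0.94] toolz [ 0.23  0.84 -0.5 ]
([0, 0.004, 0.012], 2) p 2.31 r 0.476 z 0.276 [-0.27  0.47  0.11  1.95  0.55 -1.33] toolz [-0.41  0.66 -0.63]
```

Call:
play_rows:
  rows: [-0.022,0,-0.035,0,-0.022,0,-0.035,0,-0.022,0,-0.035,0,-0.022,0,-0.035,0,-0.022,0,-0.035,0]

```text
t: 77.9
position: [0.4581, -0.1564, 0.2944]
orientation: [0.683, 0.482, 0.275, 0.475]
force: [0.2, -0.1, -2.6]
opening: 0.0556
gripper_force: 101.8
```

Call:
play_rows:
  rows: [0,-0.003,0.012,0.12,0,-0.003,0.012,0.12,0,-0.003,0.012,0.12,0,-0.003,0.012,0.12,0,-0.003,0.012,0.12,0,-0.003,0.012,0.12,0,-0.003,0.012,0.12,0,-0.003,0.012,0.12,0,-0.003,0.012,0.12,0,-0.003,0.012,0.12]

```text
t: 78.73
position: [0.4602, -0.1788, 0.3727]
orientation: [0.413, 0.737, 0.44, 0.304]
force: [1.0, -0.3, -3.5]
opening: 0.056
gripper_force: 101.7
```

Call:
play_rows:
  rows: [0,-0.003,0.012,0.12,0,-0.003,0.012,0.12,0,-0.003,0.012,0.12,0,-0.003,0.012,0.12,0,-0.003,0.012,0.12,0,-0.003,0.012,0.12,0,-0.003,0.012,0.12,0,-0.003,0.012,0.12,0,-0.003,0.012,0.12,0,-0.003,0.012,0.12]

```text
t: 79.57
position: [0.5081, -0.1009, 0.3196]
orientation: [-0.003, 0.881, 0.463, 0.094]
force: [-0.2, -0.2, -2.9]
opening: 0.056
gripper_force: 101.2
```

Call:
play_rows:
  rows: [0,-0.003,0.014,0.12,0,-0.003,0.014,0.12,0,-0.003,0.014,0.12,0,-0.003,0.014,0.12,0,-0.003,0.014,0.12,0,-0.003,0.014,0.12,0,-0.003,0.014,0.12,0,-0.003,0.014,0.12,0,-0.003,0.014,0.12,0,-0.003,0.014,0.12]

```text
t: 80.4
position: [0.4414, -0.0227, 0.2308]
orientation: [-0.491, 0.782, 0.374, -0.083]
force: [-0.4, 1.0, -2.7]
opening: 0.0557
gripper_force: 101.1
```

```bash
timeout 400 python3 - <<'E'
from plan import *
q=cur(); show('',q)
for y in(0,.03,.06):
 for lat in(-.006,0,.006):
  k=q
  for i in range(4):
    k,d=push4(k,np.radians(70),8,lat,y if i<1 else 0); show((y,lat,np.round(d,3)),k)
E
```

```text
t 80.40 q [-0.421  0.53   0.154  1.946  0.261 -1.645] p [ 0.4414 -0.0227  0.2308] toolz [-0.497  0.505 -0.706] tooly [-0.706  0.238  0.667] F [-0.4  1.  -2.7] op 0.0557 gf 101.1
 p 2.32 r 0.442 z 0.231 [-0.42  0.53  0.15  1.95  0.26 -1.64] toolz [-0.5   0.5  -0.71]
(0, -0.006, array([ 0.01 , -0.011,  0.038,  0.   ])) p 2.11 r 0.440 z 0.307 [-0.48  0.37  0.21  1.95  0.26 -1.64] toolz [-0.32  0.46 -0.83]
(0, -0.006, array([ 0.009, -0.012,  0.038,  0.   ])) p 1.88 r 0.469 z 0.379 [-0.53  0.28  0.35  1.95  0.27 -1.62] toolz [-0.12  0.38 -0.92]
(0, -0.006, array([ 0.009, -0.012,  0.038,  0.   ])) p 1.63 r 0.515 z 0.462 [-0.56  0.25  0.56  1.95  0.29 -1.58] toolz [ 0.1   0.27 -0.96]
(0, -0.006, array([ 0.008, -0.012,  0.038,  0.   ])) p 1.38 r 0.566 z 0.556 [-0.6   0.25  0.82  1.95  0.31 -1.55] toolz [ 0.32  0.15 -0.94]
(0, 0, array([ 0.012, -0.006,  0.038,  0.   ])) p 2.09 r 0.457 z 0.313 [-0.4   0.38  0.24  1.95  0.31 -1.57] toolz [-0.32  0.47 -0.83]
(0, 0, array([ 0.013, -0.005,  0.038,  0.   ])) p 1.83 r 0.504 z 0.399 [-0.36  0.3   0.42  1.95  0.36 -1.44] toolz [-0.1   0.41 -0.9 ]
(0, 
[... 3469 characters left out ...]
-0.99]
(0.06, 0, array([ 0.013, -0.004,  0.038,  0.   ])) p 1.41 r 0.557 z 0.533 [-0.31  0.27  0.81  1.95  0.11 -1.83] toolz [ 0.19  0.06 -0.98]
(0.06, 0.006, array([ 0.015, -0.   ,  0.038,  0.06 ])) p 2.12 r 0.447 z 0.287 [-0.22  0.42  0.25  1.95  0.12 -1.83] toolz [-0.47  0.23 -0.85]
(0.06, 0.006, array([0.015, 0.003, 0.038, 0.   ])) p 1.87 r 0.488 z 0.367 [-0.14  0.33  0.41  1.95  0.18 -1.72] toolz [-0.26  0.22 -0.94]
(0.06, 0.006, array([0.014, 0.004, 0.038, 0.   ])) p 1.60 r 0.547 z 0.459 [-0.05  0.3   0.65  1.95  0.22 -1.57] toolz [-0.02  0.22 -0.98]
(0.06, 0.006, array([0.014, 0.005, 0.038, 0.   ])) p 1.33 r 0.608 z 0.560 [ 0.05  0.33  0.95  1.95  0.23 -1.41] toolz [ 0.22  0.24 -0.94]
```

Call:
play_rows:
  rows: [0.011,-0.009,0.038,0.06,0.011,-0.009,0.038,0.06,0.011,-0.009,0.038,0.06,0.011,-0.009,0.038,0.06,0.011,-0.009,0.038,0.06,0.011,-0.009,0.038,0.06,0.011,-0.009,0.038,0.06,0.011,-0.009,0.038,0.06]

```text
t: 81.07
position: [0.4233, -0.05, 0.2881]
orientation: [0.681, -0.679, -0.256, 0.097]
force: [-0.9, 0.6, -2.2]
opening: 0.0555
gripper_force: 101.1
```

Call:
play_rows:
  rows: [0.011,-0.009,0.038,0,0.011,-0.009,0.038,0,0.011,-0.009,0.038,0,0.011,-0.009,0.038,0,0.011,-0.009,0.038,0,0.011,-0.009,0.038,0,0.011,-0.009,0.038,0,0.011,-0.009,0.038,0]

```text
t: 81.73
position: [0.4372, -0.1007, 0.3617]
orientation: [-0.696, 0.7, 0.154, -0.048]
force: [0.2, 0.8, -2.8]
opening: 0.0561
gripper_force: 101.0
```

```bash
timeout 400 python3 - <<'E'
from plan import *
q=cur(); show('',q)
for lat in(-.012,-.006,0,.006,.012):
  k=q
  for n in(9,2,2):
    k,d=push4(k,np.radians(70),n,lat); show((lat,n,np.round(d,3)),k); print(th(k).round(3))
E
```

```text
t 81.73 q [-0.426  0.295  0.348  1.948  0.019 -1.994] p [ 0.4372 -0.1007  0.3617] toolz [-0.282  0.149 -0.948] tooly [-0.959 -0.015  0.283] F [ 0.2  0.8 -2.8] op 0.0561 gf 101.0
 p 1.89 r 0.449 z 0.362 [-0.43  0.3   0.35  1.95  0.02 -1.99] toolz [-0.28  0.15 -0.95]
(-0.012, 9, array([ 0.007, -0.017,  0.038,  0.   ])) p 1.63 r 0.496 z 0.453 [-0.63  0.25  0.57  1.95 -0.02 -2.2 ] toolz [-0.05  0.02 -1.  ]
[-0.054  0.02  -0.998]
(-0.012, 2, array([ 0.004, -0.018,  0.038,  0.   ])) p 1.57 r 0.507 z 0.475 [-0.68  0.24  0.63  1.95 -0.02 -2.25] toolz [-0.01 -0.02 -1.  ]
[-0.006 -0.016 -1.   ]
(-0.012, 2, array([ 0.003, -0.018,  0.038,  0.   ])) p 1.50 r 0.518 z 0.498 [-0.74  0.24  0.69  1.95 -0.01 -2.3 ] toolz [ 0.04 -0.06 -1.  ]
[ 0.04  -0.055 -0.998]
(-0.006, 9, array([ 0.01 , -0.011,  0.038,  0.   ])) p 1.63 r 0.497 z 0.452 [-0.54  0.25  0.57  1.95  0.   -2.1 ] toolz [-0.05  0.03 -1.  ]
[-0.046  0.033 -0.998]
(-0.006, 2, array([ 0.009, -0.012,  0.038,  0.   ])) p 1.57 r 0.508 z 0.474 [-0.57  0.24  0.63  1.95  0.01 -2.13] toolz [ 0.01  0.   -1.  ]
[ 0.006  0.003 -1.   ]
(-0.006, 2, array([
[... 869 characters left out ...]
  1.95  0.05 -1.89] toolz [ 0.03  0.04 -1.  ]
[ 0.028  0.043 -0.999]
(0.006, 2, array([0.015, 0.001, 0.038, 0.   ])) p 1.49 r 0.541 z 0.497 [-0.31  0.27  0.73  1.95  0.05 -1.86] toolz [ 0.09  0.03 -1.  ]
[ 0.088  0.026 -0.996]
(0.012, 9, array([0.017, 0.005, 0.038, 0.   ])) p 1.61 r 0.525 z 0.452 [-0.26  0.29  0.62  1.95  0.07 -1.82] toolz [-0.02  0.07 -1.  ]
[-0.024  0.074 -0.997]
(0.012, 2, array([0.016, 0.008, 0.038, 0.   ])) p 1.55 r 0.542 z 0.475 [-0.22  0.29  0.69  1.95  0.07 -1.77] toolz [ 0.04  0.06 -1.  ]
[ 0.037  0.063 -0.997]
(0.012, 2, array([0.016, 0.009, 0.038, 0.   ])) p 1.48 r 0.558 z 0.498 [-0.18  0.3   0.76  1.95  0.07 -1.73] toolz [ 0.1   0.05 -0.99]
[ 0.099  0.055 -0.994]
```

Call:
play_rows:
  rows: [0.01,-0.011,0.038,0,0.01,-0.011,0.038,0,0.01,-0.011,0.038,0,0.01,-0.011,0.038,0,0.01,-0.011,0.038,0,0.01,-0.011,0.038,0,0.01,-0.011,0.038,0,0.01,-0.011,0.038,0,0.01,-0.011,0.038,0,0.01,-0.011,0.038,0]

```text
t: 82.57
position: [0.4707, -0.1871, 0.463]
orientation: [-0.704, 0.71, 0.012, -0.0]
force: [-0.4, -0.1, -2.3]
opening: 0.0557
gripper_force: 101.0
```

Call:
play_rows:
  rows: [0.01,-0.011,0.038,0]

```text
t: 82.65
position: [0.4748, -0.1956, 0.474]
orientation: [-0.704, 0.71, -0.003, 0.004]
force: [0.7, 0.6, -2.4]
opening: 0.056
gripper_force: 101.0
```

```bash
timeout 400 python3 - <<'E'
from plan import *
q=cur(); show('',q)
for y in(.03,.05):
  k=sim3(q,[[.0065,.0265,-.018,y]]*10); show(y,k)
p,d=grab('scene','g1'); W=pts('scene',d)
E
```

```text
t 82.65 q [-0.558  0.251  0.636  1.948  0.006 -2.12 ] p [ 0.4748 -0.1956  0.474 ] toolz [ 0.009  0.001 -1.   ] tooly [-1.     0.008 -0.009] F [ 0.7  0.6 -2.4] op 0.0560 gf 101.0
 p 1.56 r 0.514 z 0.474 [-0.56  0.25  0.64  1.95  0.01 -2.12] toolz [ 0.01  0.   -1.  ]
0.03 p 1.56 r 0.544 z 0.294 [-0.03  0.23  0.14  1.47  0.   -1.89] toolz [ 0.01  0.   -1.  ]
0.05 p 1.56 r 0.544 z 0.294 [-0.03  0.23  0.15  1.48  0.01 -2.09] toolz [ 0.01  0.01 -1.  ]
```

Call:
play_rows:
  rows: [0.0087,0.0302,-0.02,0,0.0087,0.0302,-0.02,0,0.0087,0.0302,-0.02,0,0.0087,0.0302,-0.02,0,0.0087,0.0302,-0.02,0,0.0087,0.0302,-0.02,0,0.0087,0.0302,-0.02,0,0.0087,0.0302,-0.02,0,0.0087,0.0302,-0.02,0,0.0087,0.0302,-0.02,0]

```text
t: 83.53
position: [0.5616, 0.1087, 0.272]
orientation: [-0.704, 0.71, -0.001, 0.003]
force: [1.3, -0.1, -1.5]
opening: 0.0558
gripper_force: 101.3
```

Call:
play_rows:
  rows: [0,0,0,0,0,0,-0.04,0,0,0,-0.04,0,0,0,-0.04,0,0,0,-0.03,0,0,0,0,0,0,0,0,0]

```text
t: 84.12
position: [0.561, 0.107, 0.1225]
orientation: [-0.704, 0.71, -0.001, 0.002]
force: [-0.2, 0.1, -1.9]
opening: 0.0562
gripper_force: 101.1
```

```bash
timeout 400 python3 - <<'E'
from plan import *
q=cur(); p,d=grab('side','g2')
cv2.imwrite('pics/g2c.png',cv2.resize(p[60:320,180:440,::-1],None,fx=2,fy=2))
E
```

```text
t 84.12 q [ 0.04   0.343 -0.14   1.084  0.002 -1.522] p [0.561  0.107  0.1225] toolz [ 0.004  0.002 -1.   ] tooly [-1.     0.008 -0.004] F [-0.2  0.1 -1.9] op 0.0562 gf 101.1
```

View pics/g2c.png

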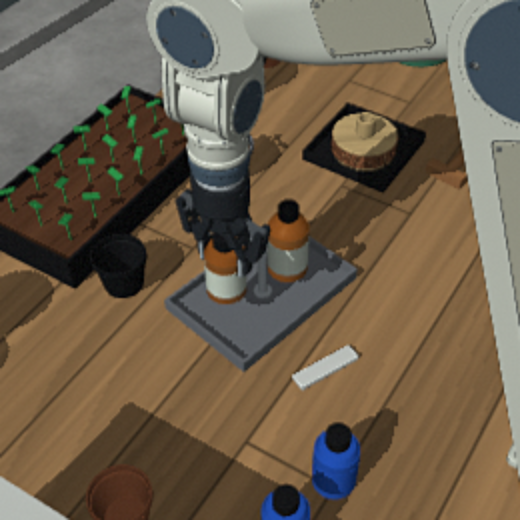

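Call:
play_rows:
  rows: [0,0,-0.025,0,0,0,-0.02,0,0,0,-0.012,0,0,0,-0.005,0,0,0,-0.002,0,0,0,0,0]

```text
t: 84.67
position: [0.5628, 0.1072, 0.0605]
orientation: [-0.704, 0.71, -0.002, 0.004]
force: [-0.4, -0.9, -2.5]
opening: 0.0555
gripper_force: 101.1
```

Call:
play_rows:
  rows: [0,0,-0.0015,0,0,0,0,0]

```text
t: 84.83
position: [0.5624, 0.1073, 0.0586]
orientation: [-0.704, 0.71, -0.002, 0.004]
force: [1.5, 0.7, -2.3]
opening: 0.0559
gripper_force: 101.1
```

Call:
play_rows:
  rows: [0,0,-0.002,0,0,0,0,0]

```text
t: 85.0
position: [0.5618, 0.1073, 0.0556]
orientation: [-0.704, 0.71, -0.002, 0.003]
force: [0.1, -0.3, -2.9]
opening: 0.0558
gripper_force: 101.1
```

Call:
play_rows:
  rows: [0,0,-0.0015,0,0,0,0,0]

```text
t: 85.17
position: [0.5619, 0.1073, 0.0544]
orientation: [-0.704, 0.71, -0.002, 0.004]
force: [-0.6, -1.3, 0.9]
opening: 0.0555
gripper_force: 101.5
```

Contact. Release and back off.

Call:
play_rows:
  rows: [0,0,0,0,0,0,0,0,0,0,0,0,0,0,0,0,0,0,0.01,0,0,0,0.02,0,0,0,0.03,0,0,0,0.04,0,0,0,0.04,0,0,0,0.04,0]
  fingers: 0.95

```text
t: 86.0
position: [0.5611, 0.1072, 0.2366]
orientation: [-0.704, 0.71, -0.002, 0.003]
force: [1.7, -0.5, -0.3]
opening: 0.0812
gripper_force: 0.0
```

Call:
play_rows:
  rows: [-0.01,-0.02,0.02,0,-0.01,-0.03,0.02,0,-0.01,-0.03,0.02,0,-0.01,-0.03,0.02,0,-0.01,-0.03,0.02,0,-0.01,-0.03,0.02,0,-0.01,-0.03,0,0,-0.01,-0.03,0,0,0,0,0,0,0,0,0,0]

```text
t: 86.83
position: [0.481, -0.124, 0.3547]
orientation: [-0.703, 0.711, -0.002, 0.003]
force: [1.2, 0.3, -0.1]
opening: 0.0813
gripper_force: 0.0
```

```bash
timeout 400 python3 - <<'E'
from plan import *
q=cur()
for n in('side','scene'):
    p,d=grab(n,'h_'+n); W=pts(n,d)
    hi=(W[...,2]>.095)&(W[...,2]<.16)&(p.max(-1)<45)
    for x,y in((.54,-.025),(.562,.106)):
        m=hi&(np.hypot(W[...,0]-x,W[...,1]-y)<.05)
        if m.any(): print(n,'cap',m.sum(),((np.percentile(W[m],2,0)+np.percentile(W[m],98,0))/2).round(3),W[m][:,2].max())
E
```

```text
t 86.83 q [-0.424  0.155  0.197  1.607  0.005 -1.984] p [ 0.481  -0.124   0.3547] toolz [ 0.008  0.002 -1.   ] tooly [-1.     0.011 -0.007] F [ 1.2  0.3 -0.1] op 0.0813 gf 0.0
side cap 99 [ 0.537 -0.024  0.131] 0.14232965941168396
side cap 109 [0.561 0.109 0.112] 0.12272348437757552
scene cap 90 [ 0.545 -0.025  0.135] 0.14460530883367706
scene cap 110 [0.566 0.11  0.114] 0.12460649714358085
```

View pics/h_scene.png

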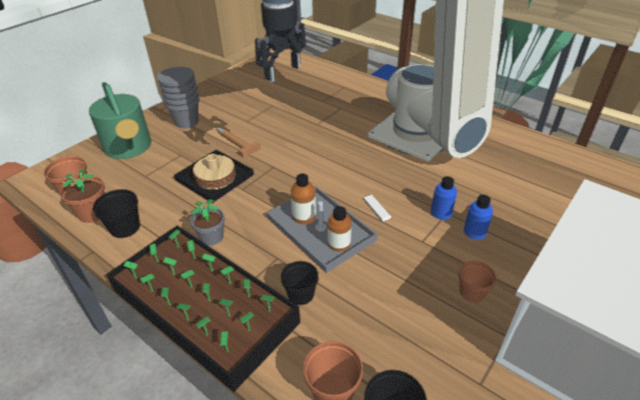

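The scene view shows both amber bottles upright in the carrier, at (302,200) and (339,230). The reel lies flat in the tray at (213,172), the bystanders have not moved, and the gripper is clear. I'm handing the job in.

```bash
python3 -c "
from cell import manip
print(manip.finish_job())"
```

```text
the job is handed in; nothing more can be done
None
```

The job is handed in at about 87 s: the reel lies flat in the seed tray, and the large then medium bottle (small absent) were each turned about 153° neck-down, held just over 2 s and stood upright in the carrier; the final picture shows the bystanders in place and the gripper clear.

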